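Change over the corn on the griddle

ROBOT

A 6-joint arm with a two-finger parallel gripper is mounted at the origin on the work surface. World frame = base frame: x ahead of the robot, y to its left, z up, the work surface at z = 0. Lengths are in m, angles in rad, forces in N, time in s.
With the tool pointing down it reaches from about 0.3 to 0.875 m from the base axis. Payload 4.2 kg.
Tool frame: the origin (TCP) lies at the very end of the fingers, on their centre line; the grasp point (between the pads) lies 19 mm behind it; z points along the fingers, y is the direction in which the jaws open and shut (so a half turn about z gives the same grasp; the last joint's range is limited). The gripper opens to 85 mm and grips with 20 to 120 N. Pads are 22 mm wide; open, the fingers measure 114 mm over their backs; the gripper's body (76 mm by 85 mm) begins 54 mm behind the grasp point. The pads swing forward as they close: fully open they stand 13 mm farther back than shut.
Start: joints at [1.276, 0.32, 1.565, -0, 1.257, -0.02], TCP at [0.156, 0.553, 0.231] pointing down, gripper open.
Joint ranges: [-3.11, 3.11], [-0.84, 2.01], [0.21, 2.61], [-1.34, 4.49], [0.05, 2.63], [-2.56, 2.56]. Speed limits (rad/s): [2.57, 2.57, 3.14, 3.14, 3.14, 3.14].

INTERFACE

Orientations are given as a 3x3 rotation matrix whose columns are the frame's x, y, z axes.
In Python, from bench import manip, optics gives the robot as it stands. The module is installed in compiled form; this text tells all that it offers.
- The arm moves only by the tool step_arm, never from a script. Its argument "increments" is a list of rows, each a list of 6 numbers: the shift along the tool's x, y, z in mm, then the turn, a rotation vector about the tool's x, y, z in degrees. A call has 1 to 12 rows; each row shifts and turns the pose as measured when the row begins, along the tool's axes as they then stand; what a row does not reach is not made up. A row lasts 1/12 s, in which the tool goes at most 41.7 mm and 7.16 degrees, less where a joint would pass 70% of its speed; a pose out of reach is approached as far as the arm can. A call is refused whole if a number of a shift passes 41.7 or a number of a turn 7.16, either way. A call with a gripper value outside its range is refused whole. "fingers" is the opening, from 0 (shut) to 1 (fully open), set as the call begins (left out, the last holds). The fingers move at their own pace and stop on an object; the grip force is fixed at half the most. Time passes only in rows, so rows that do not move let the fingers close. It gives the time, the measured TCP pose, the force and the opening at its end, in the units of the state.
- manip.state(): the state, without advancing time (a new reading comes with each control period).
- optics.capture(name): name is "side" or "top"; returns the picture (480x640x3 uint8, red, green, blue); there is no depth.
- optics.camera_params(name): a dict with "fx", "fy", "cx", "cy" (pixels), "world_to_cam" (4x4, takes a point from world to camera coordinates). Camera axes: x right, y up, looking along -z (the intrinsics and any distortion apply to the point x, -y, -z); pixel columns grow to the right and rows downward; lengths in m; the calibration is good to about 2 mm. A picture is of the moment at which its call begins. camera_params takes no time and is no camera call.
- manip.close_job(): hands the job in, once; it reports no verdict.
The state is a dict: "t": time; "joint_pos": joint angles; "qvel": joint speeds; "effort": joint torques, N m; "tool_pos": TCP position; "tcp_rot": TCP orientation; "force": force on the tool from outside, world axes, zero at the start; "ft_torque": the same for the moment, N m; "grip_width": opening from 0.0 (shut) to 1.0 (fully open).
Only numpy, scipy, OpenCV 4.12 (cv2) and the standard library are available. Lean on these libraries where they do the work, as an engineer would, in place of code of your own. Each camera call takes 0.05 s, during which the arm holds its last target.

TASK

Make room by sliding the lidded saucepan along the griddle top, without lifting it, onto the far pan ring; then take the bamboo turner and with its front edge gently roll every charred, grilled piece of corn along its lane, off the dark hot end and wholly past the orange line, to lie between the line and the pan. The grilled corn is hot: never touch it with the gripper and do not lift it. Lay the turner flat back on its teal spoon rest, lay all the pale raw pieces from the teal plate across the lanes on the hot end, and leave the snack tin and the cup alone.

Things in the scene. Friction and masses are not known exactly. Their poses are not given: they have to be found in the camera images.
- griddle: Fixed flat-top griddle, 230 mm deep (x), 670 mm long (y). Origin at counter height below the middle of the orange line; x away from the robot, y along it to the resting end, turned a few degrees. Flat top at z = 36 mm, x = -103 to 103, y = -230 to 370 mm, inside a steel rim 12 mm higher. Hot end y < 0 (dark), resting end y > 0 (bright). Black panel y = -242 to -292 mm, up to z = 49 mm.
- line_mid (a point): Middle of the orange line that parts the hot end from the resting end, on the top at griddle (0, 0, 36) mm; the line runs along griddle x at y = 0.
- lane_front (a point): Point on the orange line at the middle of the lane nearer the robot (griddle x = -53 mm). In the hot end a middle rail 6 mm wide and 12 mm high at x = 0, from y = -230 to 0, parts two lanes, each 100 mm wide; the resting end has no middle rail.
- lane_back (a point): Point on the orange line at the middle of the lane farther from the robot (griddle x = +53 mm).
- ring_near (a point): Centre of the printed pan ring (164 mm across) nearest the orange line, on the cooking top at griddle x = 0, y = 90 mm.
- ring_far (a point): Centre of the other, far pan ring (164 mm across), on the cooking top at griddle x = 0, y = 275 mm.
- pan: Steel saucepan with its lid fixed on, 150 mm in diameter, 70 mm high to the rim, 106 mm to the top of the lid knob, about 0.7 kg; origin at the centre of its underside, z up. A straight handle points to its -x, roughly towards the robot, overhanging the griddle's front rim. It slides on the top at a few newtons.
- pan_handle (a point): Grip point in the middle of the pan's black handle, 150 mm from the pan's axis (pan -x) and 57 mm above its underside; the handle is a straight level bar 20 mm wide and 14 mm thick, from 73 to 218 mm from the axis.
- turner: Flat bamboo turner (paddle) 220 mm long, 70 g. Origin on its flat underside below its balance point; x along it towards the blade, z up as it lies. Blade 76 mm wide, 7 mm thick, from x = 15 to 95 mm; handle 20 mm wide and 16 mm thick, from x = 15 to -125 mm. Undersides of blade and handle are in one plane.
- turner_edge (a point): Middle of the straight front edge of the turner's blade (turner x = 95 mm, 3.5 mm above its underside).
- spoon_rest: Teal silicone pad fixed on the counter, 170 mm long (x), 80 mm wide (y), top 10 mm above the counter; origin at the centre of its underside. At the start the turner lies lengthwise on it with the blade to about +x.
- cob1: One of up to four grilled pieces of corn (None if absent): a brown, charred cylinder 46 mm in diameter and 90 mm long, about 130 g, that rolls easily but stops within a few mm when no longer pushed. Origin in the middle of its axis, its x along the axis. It starts lying across one of the two lanes of the hot end, free to roll along griddle y.
- cob2: Another grilled piece of corn just like cob1 (None if absent).
- cob3: Another grilled piece of corn just like cob1 (None if absent).
- cob4: Another grilled piece of corn just like cob1 (None if absent).
- plate: Teal silicone plate fixed on the counter in front of the griddle, 128 mm (x) by 250 mm (y), 5 mm thick with a rim up to 11 mm; origin at the centre of its underside. The raw corn lies on it side by side.
- raw1: One of up to three raw pieces of corn (None if absent): pale yellow, not hot, otherwise of the size and frame of cob1. Lies on the plate, axis about along the plate's x, 80 mm from the next.
- raw2: One of up to three raw pieces of corn (None if absent): pale yellow, not hot, otherwise of the size and frame of cob1. Lies on the plate, axis about along the plate's x, 80 mm from the next.
- raw3: One of up to three raw pieces of corn (None if absent): pale yellow, not hot, otherwise of the size and frame of cob1. Lies on the plate, axis about along the plate's x, 80 mm from the next.
- snack_tin: Closed round aluminium tin, 88 mm across, 65 mm high, behind the griddle; origin at the centre of its underside. Leave alone.
- cup: Green plastic cup, 76 mm across, 100 mm high, behind the griddle; origin at the centre of its underside. Leave alone.
Not all that is in view belongs to the job. What is shaped like the raw1 but blue or grey is not meant.

How it is judged:
By the outcome, as a careful person would: the job done as asked, in the order asked, and still so for the second after the job is handed in, with the robot touching nothing.
Of cob1, cob2, cob3, cob4 only 2 to 4 are there at a start; the rules pass over those that are not, and their reading is None.
Of raw1, raw2, raw3 only 2 to 3 are there at a start; the rules pass over those that are not, and their reading is None.
At some moment in a run one of cob1, cob2, cob3, cob4 may be knocked a few centimetres aside while the robot is not near it.
Once in a run the grip may slacken for a moment while it holds something.
It also fails if it takes over 210 s, if anything falls off the work surface, if the arm or the gripper's body presses on something with over 40 N, if the wrist force passes 120 N, or if a joint passes its speed limit or range.

## Working session

There is one attempt and no reset: what is moved stays moved. The work goes in short steps, Python scripts to look and compute and a tool call to move; the robot and the scene stay as the last step left them, time stands still between calls to the robot, and variables do not carry over. Pictures are saved under pics/ and viewed, and the job is handed in when it is done.

Besides the shell and the picture viewer there is one more tool, called after "Call:" as a command line: name --pt "numbers of a row" for each row, then --argument value for the rest. step_arm: Moves the arm, as the interface text tells. Its arguments: {"type":"object","properties":{"increments":{"type":"array","items":{"type":"array","items":{"type":"number"}}},"fingers":{"type":"number"}},"required":["increments"]}

```bash
mkdir -p pics; python3 - <<'E'
from bench import manip, optics
import cv2
for n in("side","top"):
    im=optics.capture(n); cv2.imwrite(f"pics/{n}0.png",im[:,:,::-1]); print(n,optics.camera_params(n))
print(manip.state())
E
```

```text
side {'fx': 482.6185014313961, 'fy': 482.6185014313961, 'cx': 310.1972596152836, 'cy': 243.97409788017757, 'world_to_cam': array([[ 0.99408311, -0.10584188,  0.02441859, -0.5121998 ],
       [ 0.03167739,  0.49751451,  0.86687707, -0.05936229],
       [-0.1039005 , -0.86097434,  0.49792357, -1.19960344],
       [ 0.        ,  0.        ,  0.        ,  1.        ]])}
top {'fx': 497.70680093736576, 'fy': 497.70680093736576, 'cx': 309.0493753301812, 'cy': 233.62154317685903, 'world_to_cam': array([[-7.96453645e-03, -9.99968175e-01,  4.64750448e-04,
        -6.01661876e-02],
       [ 9.95877451e-01, -7.88995613e-03,  9.03651045e-02,
        -5.28164454e-01],
       [-9.03585617e-02,  1.18255066e-03,  9.95908596e-01,
        -1.33436397e+00],
       [ 0.00000000e+00,  0.00000000e+00,  0.00000000e+00,
         1.00000000e+00]])}
{'t': 0.1, 'joint_pos': array([ 1.27603505e+00,  3.20231725e-01,  1.56555114e+00,  9.48059561e-06,
        1.25740963e+00, -2.00190648e-02]), 'qvel': array([-0.00029606, -0.0047821 , -0.00405611,  0.0006284 ,  0.00430267,
       -0.00053932]), 'effort': array([ 1.20014294e-03, -4.16409338e+01, -2.34704643e+01, -1.47708588e-04,
        4.82221236e-03,  2.02205506e-06]), 'tool_pos': array([0.1558799 , 0.55302441, 0.23056647]), 'tcp_rot': array([[-9.62494363e-01,  2.71301266e-01, -4.73403285e-04],
       [ 2.71301676e-01,  9.62493151e-01, -1.52822655e-03],
       [ 4.10376219e-05, -1.59934454e-03, -9.99998720e-01]]), 'force': array([-0.79886768, -0.78584272, -0.45531977]), 'ft_torque': array([ 0.01118972, -0.04503112, -0.00987941]), 'grip_width': 1.0020865462719775}
```

View pics/side0.png

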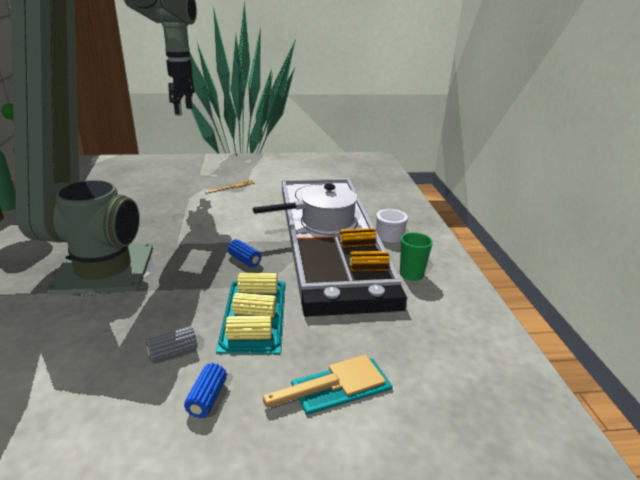

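View pics/top0.png

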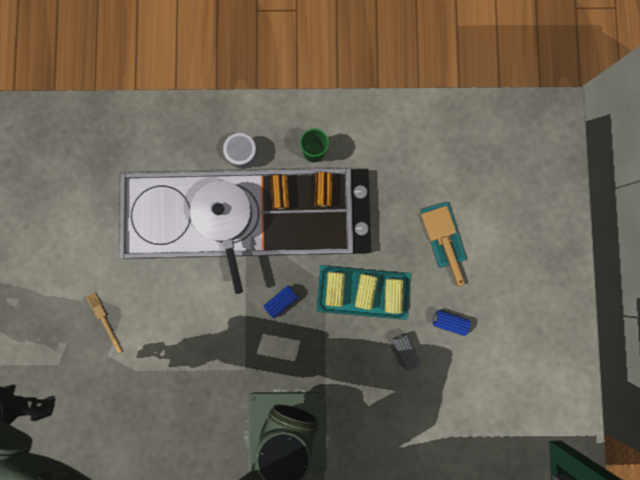

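```bash
cat > h.py <<'E'
import numpy as np, cv2
from bench import manip, optics
def ray(n,u,v):
    p=optics.camera_params(n);W=p["world_to_cam"];R=W[:3,:3];t=W[:3,3]
    d=np.array([(u-p["cx"])/p["fx"],-(v-p["cy"])/p["fy"],-1.]);return -R.T@t,R.T@d
def pw(n,u,v,z):
    o,d=ray(n,u,v);return o+d*(z-o[2])/d[2]
def proj(n,P):
    p=optics.camera_params(n);c=p["world_to_cam"]@np.r_[P,1]
    return np.array([p["cx"]+p["fx"]*c[0]/-c[2],p["cy"]-p["fy"]*c[1]/-c[2]])
def crop(n,name,x0,y0,x1,y1,s,im=None):
    if im is None: im=optics.capture(n)
    c=cv2.resize(im[y0:y1,x0:x1],None,fx=s,fy=s,interpolation=cv2.INTER_CUBIC)[:,:,::-1].copy()
    for u in range((x0+19)//20*20,x1,20): cv2.line(c,((u-x0)*s,0),((u-x0)*s,6),(0,0,255),1);cv2.putText(c,str(u),((u-x0)*s,16),0,.35,(0,0,255))
    for v in range((y0+19)//20*20,y1,20): cv2.line(c,(0,(v-y0)*s),(6,(v-y0)*s),(0,0,255),1);cv2.putText(c,str(v),(8,(v-y0)*s+4),0,.35,(0,0,255))
    cv2.imwrite(f"pics/{name}.png",c)
E
python3 - <<'E'
from h import *
im=cv2.imread("pics/top0.png")[:,:,::-1]
crop("top","c1",115,160,385,300,3-0,im)
crop("top","c2",310,190,480,370,3,im)
E
```

```text
(no output)
```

View pics/c1.png

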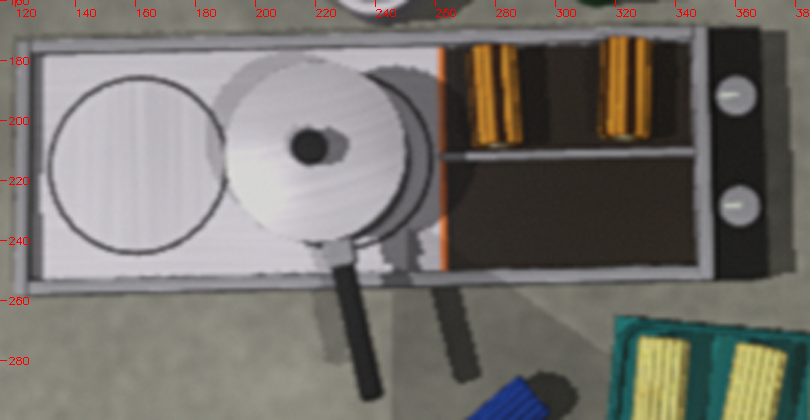

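View pics/c2.png

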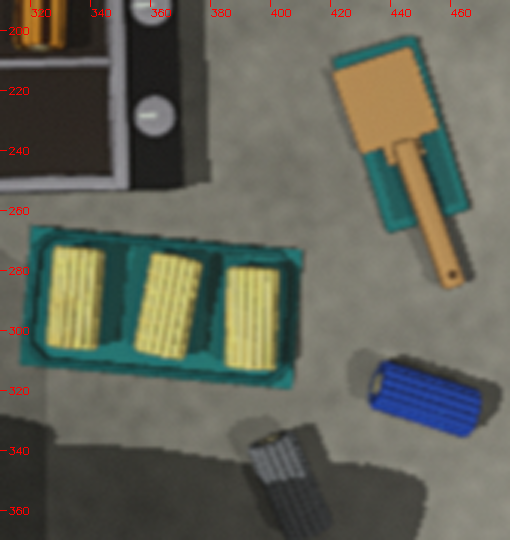

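```bash
python3 - <<'E'
from h import *
np.set_printoptions(precision=4,suppress=True)
T="top"
rf=pw(T,161,215,.036);print("ringfar",rf)
a=pw(T,261.5,176,.036);b=pw(T,263,250,.036);print("line",a,b,(a+b)/2)
# corners outer rim top z .048
for n,u,v in(("TL",120,174),("BL",121,258),("TR-panel",350,169),("BR",352,252.5)): print(n,pw(T,u,v,.048))
print("knob",pw(T,218,209,.036+.104),"disc rim", pw(T,220.5,210,.036+.075))
print("handle",pw(T,229,249,.036+.064),pw(T,239,291,.036+.064))
for n,z,ps in(("cobA",.036+.046,((276,175),(284,208))),("cobB",.082,((322,172),(326,205)))):
  for p in ps: print(n,pw(T,*p,z-.01))
for n,ps in(("raw",((336,273),(334,306))),("raw2",((367,275),(361,309))),("raw3",((393.5,279),(393.5,313)))):
  for p in ps: print(n,pw(T,*p,.005+.04))
print("turner edge",pw(T,421,214,.017),pw(T,447,203.5,.017),"handle end",pw(T,459,284,.026),"neck",pw(T,442,238,.02))
print("rest",[pw(T,*p,.01) for p in((420,209),(447,202),(466,259),(439,267))])
print(proj("side",[.55,-.3,.026]))
E
```

```text
ringfar [0.5805 0.337  0.036 ]
line [0.6857 0.0644 0.036 ] [0.4832 0.0602 0.036 ] [0.5845 0.0623 0.036 ]
TL [0.6917 0.4466 0.048 ]
BL [0.4641 0.4379 0.048 ]
TR-panel [ 0.7006 -0.1768  0.048 ]
BR [ 0.4739 -0.1787  0.048 ]
knob [0.5809 0.1634 0.14  ] disc rim [0.5824 0.1623 0.111 ]
handle [0.4827 0.1416 0.1   ] [0.3753 0.1154 0.1   ]
cobA [0.6806 0.0224 0.072 ]
cobA [0.5919 0.0014 0.072 ]
cobB [ 0.6877 -0.1001  0.072 ]
cobB [ 0.599  -0.1098  0.072 ]
raw [ 0.4197 -0.1354  0.045 ]
raw [ 0.3325 -0.129   0.045 ]
raw2 [ 0.4137 -0.218   0.045 ]
raw2 [ 0.3241 -0.2004  0.045 ]
raw3 [ 0.4026 -0.2884  0.045 ]
raw3 [ 0.3129 -0.2863  0.045 ]
turner edge [ 0.5801 -0.373   0.017 ] [ 0.6087 -0.4456  0.017 ] handle end [ 0.3877 -0.4682  0.026 ] neck [ 0.5131 -0.4279  0.02  ]
rest [array([ 0.595 , -0.3722,  0.01  ]), array([ 0.614 , -0.4477,  0.01  ]), array([ 0.4556, -0.4946,  0.01  ]), array([ 0.4343, -0.4198,  0.01  ])]
[342.9755 326.567 ]
```

```bash
cat > plan.py <<'E'
# usage: python3 plan.py x y z yawdeg(of tool y, mod 180) nrows [tilt_keep]
import sys
from h import *
from scipy.spatial.transform import Rotation as Ro
def Rd(yaw):  # tool pointing down, tool y at yaw
    a=np.radians(yaw); y=np.array([np.cos(a),np.sin(a),0]); z=np.array([0,0,-1.]); return np.c_[np.cross(y,z),y,z]
def plan(p,R,n=None):
    s=manip.state();p0=s["tool_pos"];R0=s["tcp_rot"]
    rv=(Ro.from_matrix(R0.T@R)).as_rotvec(); d=p-p0
    m=int(np.ceil(max(np.linalg.norm(d)*1000/40,np.degrees(np.linalg.norm(rv))/7)));m=max(m,1)
    n=n or m
    print("t %.2f"%s["t"],"pos",p0.round(4),"j",s["joint_pos"].round(2),"F",s["force"].round(1),"grip %.3f"%s["grip_width"],"min rows",m)
    rows=[]
    for i in range(n):
        Ri=R0@Ro.from_rotvec(rv*i/n).as_matrix()
        rows.append([float(x) for x in np.r_[(Ri.T@d/n*1000).round(1),np.degrees(rv/n).round(2)]])
    print(rows)
if __name__=="__main__":
    a=list(map(float,sys.argv[1:5])); yaw=a[3]
    R0=manip.state()["tcp_rot"]
    if len(sys.argv)<=6:
        c=[Rd(yaw),Rd(yaw+180)]; R=max(c,key=lambda r:np.trace(R0.T@r))
    else: R=Rd(yaw)
    plan(np.array(a[:3]),R,int(sys.argv[5]) if len(sys.argv)>5 else None)
E
python3 plan.py .4355 .129 .15 103
```

```text
t 0.10 pos [0.1559 0.553  0.2306] j [ 1.28  0.32  1.57  0.    1.26 -0.02] F [-0.8 -0.8 -0.5] grip 1.002 min rows 13
[[-29.6, -25.5, 6.2, -0.01, -0.0, -2.21], [-28.5, -26.7, 6.2, -0.01, -0.0, -2.21], [-27.5, -27.8, 6.2, -0.01, -0.0, -2.21], [-26.4, -28.8, 6.2, -0.01, -0.0, -2.21], [-25.3, -29.8, 6.2, -0.01, -0.0, -2.21], [-24.1, -30.7, 6.2, -0.01, -0.0, -2.21], [-22.9, -31.7, 6.2, -0.01, -0.0, -2.21], [-21.7, -32.5, 6.2, -0.01, -0.0, -2.21], [-20.4, -33.3, 6.2, -0.01, -0.0, -2.21], [-19.1, -34.1, 6.2, -0.01, -0.0, -2.21], [-17.8, -34.8, 6.2, -0.01, -0.0, -2.21], [-16.4, -35.5, 6.2, -0.01, -0.0, -2.21], [-15.0, -36.1, 6.2, -0.01, -0.0, -2.21]]
```

Candidates: pan handle (234,270) vs its shadow (265,268); turner (440,225) vs wooden fork (103,320), which isn't in the job; charred cobs (280,190), (324,188); raw pieces on the plate (335,290), (364,291), (393,296) vs blue (282,300), (453,321) and grey (405,350). The crops confirm the handle and the pieces.

Call:
step_arm --pt "-30 -25.5 5 0 0 -2.2" --pt "-28.5 -26.5 5 0 0 -2.2" --pt "-27.5 -28 5 0 0 -2.2" --pt "-26.5 -29 5 0 0 -2.2" --pt "-25 -30 5 0 0 -2.2" --pt "-24 -30.5 5 0 0 -2.2" --pt "-23 -31.5 5 0 0 -2.2" --pt "-21.5 -32.5 5 0 0 -2.2" --pt "-20.5 -33.5 5 0 0 -2.2" --pt "-19 -34 5 0 0 -2.2" --pt "-18 -35 5 0 0 -2.2" --pt "-16.5 -35.5 5 0 0 -2.2" --fingers 1.0

```text
t: 1.1
tool_pos: [0.4234, 0.1534, 0.1638]
tcp_rot: [[-0.975, -0.222, -0.003], [-0.222, 0.975, -0.0], [0.003, 0.001, -1.0]]
force: [0.6, 1.1, 0.4]
grip_width: 0.999
```

```bash
python3 plan.py .4355 .129 .14 103
```

```text
t 1.10 pos [0.4234 0.1534 0.1638] j [ 0.32  0.19  1.94  0.    1.02 -1.47] F [0.6 1.1 0.4] grip 0.999 min rows 1
[[-6.4, -26.4, 23.8, 0.04, -0.19, -0.17]]
```

Call:
step_arm --pt "-6.5 -26.5 12 0 -0.2 0" --pt "0 0 20 0 0 0" --pt "0 0 20 0 0 0" --pt "0 0 0 0 0 0"

```text
t: 1.43
tool_pos: [0.4407, 0.1201, 0.1094]
tcp_rot: [[-0.977, -0.212, 0.003], [-0.212, 0.977, -0.001], [-0.003, -0.002, -1.0]]
force: [-0.7, -0.0, 0.3]
grip_width: 0.999
```

```bash
python3 plan.py .4355 .129 .074 103; python3 - <<'E'
from h import *
crop("side","s1",220,120,420,300,4)
crop("top","t1",180,180,320,340,4)
E
```

```text
t 1.43 pos [0.4407 0.1201 0.1094] j [ 0.24  0.26  2.   -0.    0.88 -1.54] F [-0.7 -0.   0.3] grip 0.999 min rows 1
[[3.3, 9.9, 35.4, -0.09, 0.15, -0.75]]
```

View pics/s1.png

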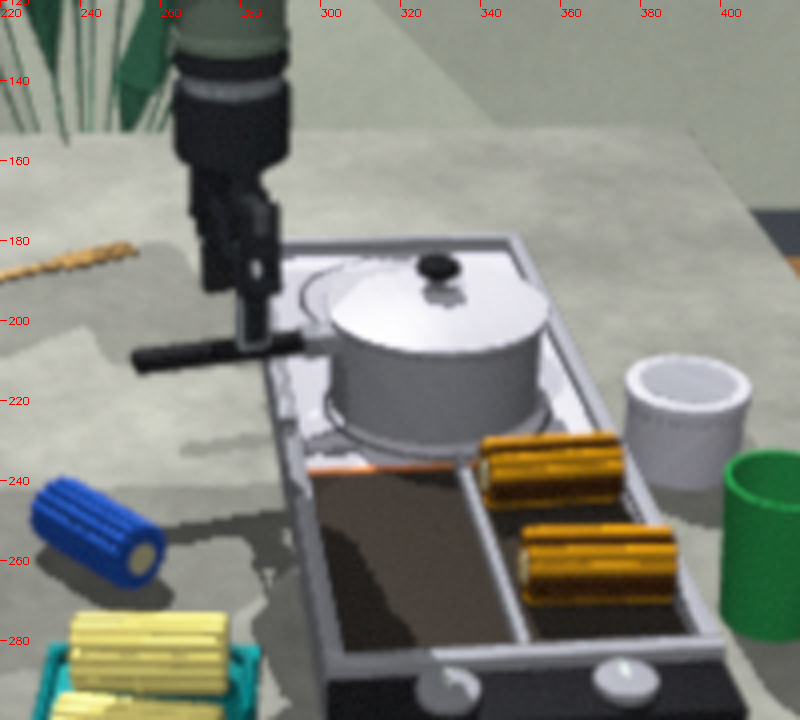

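View pics/t1.png

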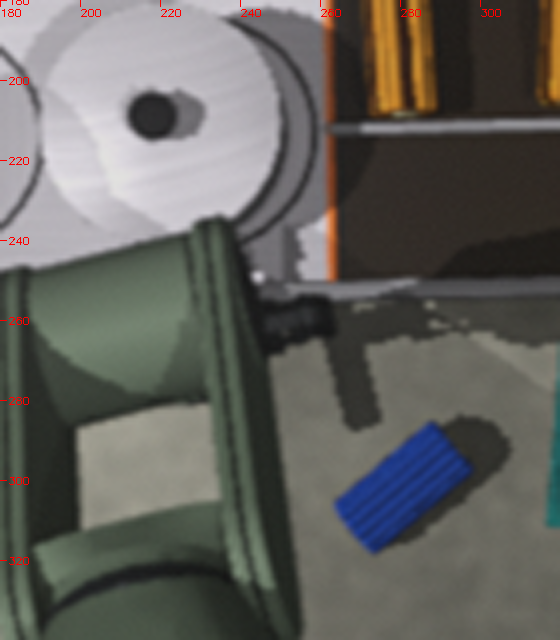

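Call:
step_arm --pt "3.3 10 3 0 0 -0.7" --pt "0 0 12 0 0 0" --pt "0 0 12 0 0 0" --pt "0 0 6 0 0 0" --pt "0 0 0 0 0 0"

```text
t: 1.95
tool_pos: [0.439, 0.1363, 0.0833]
tcp_rot: [[-0.973, -0.232, 0.018], [-0.232, 0.973, 0.005], [-0.019, 0.0, -1.0]]
force: [-0.6, -0.3, -0.1]
grip_width: 0.999
```

```bash
python3 plan.py .4355 .129 .074 103
```

```text
t 1.95 pos [0.439  0.1363 0.0833] j [ 0.28  0.29  2.04 -0.    0.79 -1.53] F [-0.6 -0.3 -0.1] grip 0.999 min rows 1
[[5.2, -6.3, 9.2, 0.03, 1.09, 0.41]]
```

Call:
step_arm --pt "2 -2 3 0 0.5 0.2" --pt "2 -2 3 0 0.5 0.2" --pt "1 -2 3 0 0.2 0" --pt "0 0 0 0 0 0" --pt "0 0 0 0 0 0"

```text
t: 2.37
tool_pos: [0.4361, 0.1307, 0.076]
tcp_rot: [[-0.974, -0.227, 0.0], [-0.227, 0.974, 0.001], [-0.001, 0.001, -1.0]]
force: [0.6, 0.4, 0.3]
grip_width: 0.999
```

```bash
python3 plan.py .4355 .129 .074 103
```

```text
t 2.37 pos [0.4361 0.1307 0.076 ] j [ 0.27  0.3   2.05  0.    0.79 -1.54] F [0.6 0.4 0.3] grip 0.999 min rows 1
[[1.0, -1.5, 2.0, 0.05, 0.03, 0.14]]
```

Call:
step_arm --pt "0 0 0 0 0 0" --pt "0 0 0 0 0 0" --pt "0 0 0 0 0 0" --pt "0 0 0 0 0 0" --pt "0 0 0 0 0 0" --pt "0 0 0 0 0 0" --pt "0 0 0 0 0 0" --pt "0 0 0 0 0 0" --fingers 0

```text
t: 3.03
tool_pos: [0.4367, 0.1306, 0.0769]
tcp_rot: [[-0.974, -0.227, 0.002], [-0.227, 0.974, 0.002], [-0.002, 0.001, -1.0]]
force: [0.7, 0.5, 0.2]
grip_width: 0.218
```

```bash
python3 plan.py .4355 .303 .0755 103 20;python3 - <<'E'
from h import *
crop("side","s2",220,120,420,300,3)
E
```

```text
t 3.03 pos [0.4367 0.1306 0.0769] j [ 0.26  0.3   2.05  0.    0.79 -1.54] F [0.7 0.5 0.2] grip 0.218 min rows 5
[[-1.9, 8.4, 0.1, 0.0, 0.01, 0.01], [-1.9, 8.4, 0.1, 0.0, 0.01, 0.01], [-1.9, 8.4, 0.1, 0.0, 0.01, 0.01], [-1.9, 8.4, 0.1, 0.0, 0.01, 0.01], [-1.9, 8.4, 0.1, 0.0, 0.01, 0.01], [-1.9, 8.4, 0.1, 0.0, 0.01, 0.01], [-1.9, 8.4, 0.1, 0.0, 0.01, 0.01], [-1.9, 8.4, 0.1, 0.0, 0.01, 0.01], [-1.9, 8.4, 0.1, 0.0, 0.01, 0.01], [-1.9, 8.4, 0.1, 0.0, 0.01, 0.01], [-1.9, 8.4, 0.1, 0.0, 0.01, 0.01], [-1.9, 8.4, 0.1, 0.0, 0.01, 0.01], [-1.9, 8.4, 0.1, 0.0, 0.01, 0.01], [-1.9, 8.4, 0.1, 0.0, 0.01, 0.01], [-1.9, 8.4, 0.1, 0.0, 0.01, 0.01], [-1.9, 8.4, 0.1, 0.0, 0.01, 0.01], [-1.9, 8.4, 0.1, 0.0, 0.01, 0.01], [-1.9, 8.4, 0.1, 0.0, 0.01, 0.01], [-1.9, 8.4, 0.1, 0.0, 0.01, 0.01], [-1.9, 8.4, 0.1, 0.0, 0.01, 0.01]]
```

View pics/s2.png

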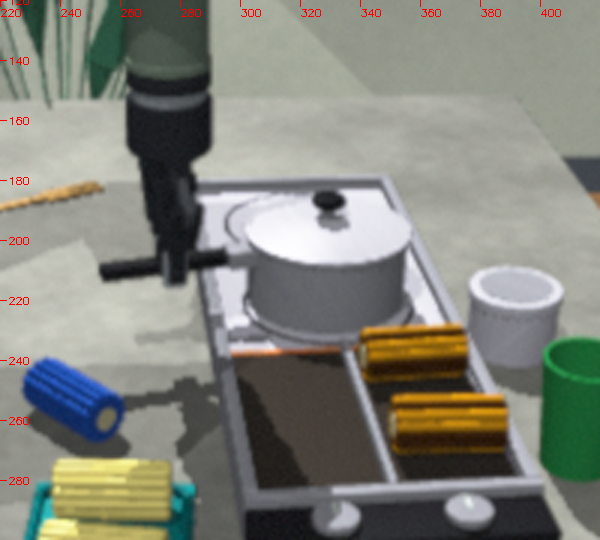

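Call:
step_arm --pt "-0.5 2 0.1 0 0 0" --pt "-1.4 6 0.1 0 0 0" --pt "-1.4 6 0.1 0 0 0" --pt "-1.4 6 0.1 0 0 0" --pt "-1.4 6 0.1 0 0 0" --pt "-1.4 6 0.1 0 0 0" --pt "-1.4 6 0.1 0 0 0" --pt "-1.4 6 0.1 0 0 0"

```text
t: 3.75
tool_pos: [0.4363, 0.1707, 0.0769]
tcp_rot: [[-0.977, -0.212, -0.001], [-0.212, 0.977, -0.008], [0.003, -0.008, -1.0]]
force: [-0.4, -7.4, 2.8]
grip_width: 0.222
```

```bash
python3 plan.py .4355 .303 .0765 103 20|cut -c1-400
```

```text
t 3.75 pos [0.4363 0.1707 0.0769] j [ 0.35  0.32  2.02 -0.01  0.81 -1.42] F [-0.4 -7.4  2.8] grip 0.222 min rows 4
[[-1.4, 6.5, -0.0, -0.02, -0.01, -0.04], [-1.4, 6.5, -0.0, -0.02, -0.01, -0.04], [-1.4, 6.5, -0.0, -0.02, -0.01, -0.04], [-1.4, 6.5, -0.0, -0.02, -0.01, -0.04], [-1.4, 6.5, -0.0, -0.02, -0.01, -0.04], [-1.4, 6.5, -0.0, -0.02, -0.01, -0.04], [-1.4, 6.5, -0.0, -0.02, -0.01, -0.04], [-1.4, 6.5, -0.0, -0.02, -0.01, -0.04], [-1.4, 6.5, -0.0, -0.02, -0.01, -0.04], [-1.4, 6.5, -0.0, -0.02, -0.01, -0.04],
```

Call:
step_arm --pt "-1.3 6 0 -0.1 0 -0.1" --pt "-1.3 6 0 -0.1 0 -0.1" --pt "-1.3 6 0 -0.1 0 -0.1" --pt "-1.3 6 0 -0.1 0 -0.1" --pt "-1.3 6 0 0 0 -0.1" --pt "-1.3 6 0 0 0 -0.1" --pt "-1.3 6 0 0 0 -0.1" --pt "-1.3 6 0 0 0 -0.1" --pt "-1.3 6 0 0 0 -0.1" --pt "-1.3 6 0 0 0 -0.1"

```text
t: 4.58
tool_pos: [0.4358, 0.2307, 0.0768]
tcp_rot: [[-0.977, -0.214, -0.005], [-0.214, 0.977, -0.009], [0.007, -0.007, -1.0]]
force: [0.8, -6.1, 2.6]
grip_width: 0.219
```

```bash
python3 plan.py .4355 .303 .0765 103 10|cut -c1-300; python3 - <<'E'
from h import *
crop("side","s3",220,120,420,300,3)
E
```

```text
t 4.58 pos [0.4358 0.2307 0.0768] j [ 0.47  0.35  1.96 -0.01  0.84 -1.32] F [ 0.8 -6.1  2.6] grip 0.219 min rows 2
[[-1.5, 7.1, -0.0, -0.04, -0.04, -0.06], [-1.5, 7.1, -0.0, -0.04, -0.04, -0.06], [-1.5, 7.1, -0.0, -0.04, -0.04, -0.06], [-1.5, 7.1, -0.0, -0.04, -0.04, -0.06], [-1.6, 7.1, -0.0, -0.04, -0.04, -0.06], [-1.6, 7.1, 0.0, -0.04, -0.04, -0.06], [-1.6, 7.1, 0.0, -0.04, -0.04, -0.06], [-1.6, 7.1, 0.0, -0.0
```

View pics/s3.png

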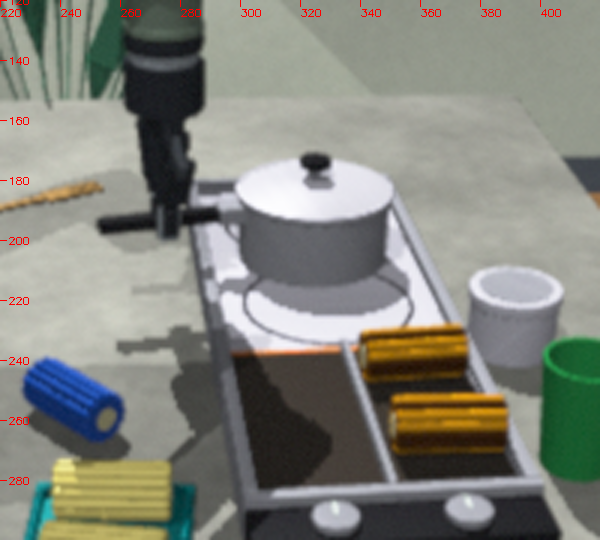

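Call:
step_arm --pt "-1.3 6 0 0 0 -0.1" --pt "-1.3 6 0 0 0 -0.1" --pt "-1.3 6 0 0 0 -0.1" --pt "-1.3 6 0 0 0 -0.1" --pt "-1.3 6 0 0 0 -0.1" --pt "-1.3 6 0 0 0 -0.1" --pt "-1.3 6 0 0 0 -0.1" --pt "-1.3 6 0 0 0 -0.1" --pt "-1.3 5 0 0 0 -0.1" --pt "-0.6 3 0 0 0 0" --pt "0 0 0 0 0 0" --pt "0 0 0 0 0 0"

```text
t: 5.63
tool_pos: [0.4353, 0.2877, 0.0772]
tcp_rot: [[-0.975, -0.221, -0.006], [-0.221, 0.975, -0.016], [0.01, -0.014, -1.0]]
force: [1.5, -4.7, 1.6]
grip_width: 0.221
```

```bash
python3 plan.py .4355 .303 .0765 103 1|cut -c1-300; python3 - <<'E'
from h import *
crop("top","t4",115,160,315,300,4)
crop("side","s4",250,130,420,240,4)
E
```

```text
t 5.63 pos [0.4353 0.2877 0.0772] j [ 0.57  0.39  1.89 -0.01  0.87 -1.22] F [ 1.5 -4.7  1.6] grip 0.221 min rows 1
[[-3.6, 14.9, 0.5, -0.79, -0.56, -0.21]]
```

View pics/t4.png

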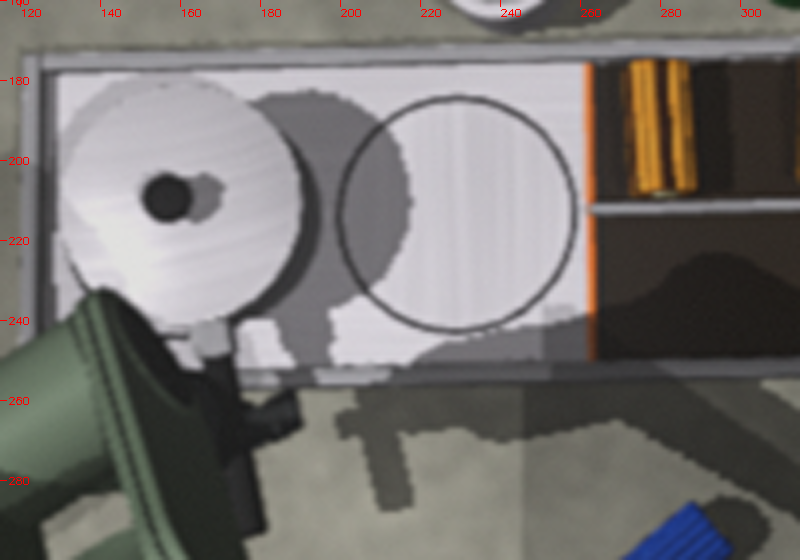

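View pics/s4.png

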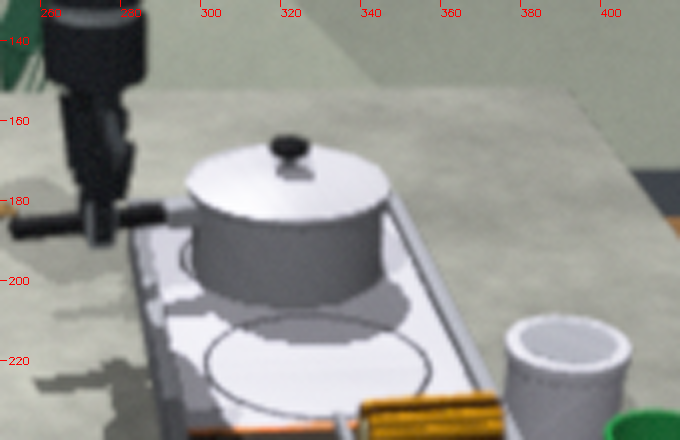

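```bash
python3 - <<'E'
from h import *
print(pw("top",156.75,209.5,.14),pw("top",218.3,209,.14), pw("top",160.3,210.3,.111))
g=np.array([.5845,.0623]);a=np.radians(.9)
gx=np.array([np.cos(a),np.sin(a)]);gy=np.array([-np.sin(a),np.cos(a)])
print(g+.275*gy)
E
```

```text
[0.58084666 0.31688176 0.14      ] [0.58089231 0.16269176 0.14      ] [0.58283081 0.31664307 0.111     ]
[0.58018049 0.33726607]
```

Call:
step_arm --pt "-1 4 0 -0.2 0 0" --pt "-1.2 5 0 -0.2 0 0" --pt "-1.2 5 0 -0.1 0 0" --pt "-1.2 5 0 0 0 0" --pt "-0.5 2 0 0 0 0" --pt "0 0 0 0 0 0" --pt "0 0 0 0 0 0"

```text
t: 6.32
tool_pos: [0.4346, 0.3062, 0.0769]
tcp_rot: [[-0.976, -0.217, -0.012], [-0.217, 0.976, -0.011], [0.014, -0.009, -1.0]]
force: [1.5, -4.5, 2.7]
grip_width: 0.216
```

```bash
python3 plan.py .4355 .308 .0765 103 1|cut -c1-300; python3 - <<'E'
from h import *
crop("top","t5",115,160,315,300,4)
E
```

```text
t 6.32 pos [0.4346 0.3062 0.0769] j [ 0.59  0.41  1.87 -0.    0.88 -1.19] F [ 1.5 -4.5  2.7] grip 0.216 min rows 1
[[-1.2, 1.6, 0.4, -0.49, -0.79, -0.48]]
```

View pics/t5.png

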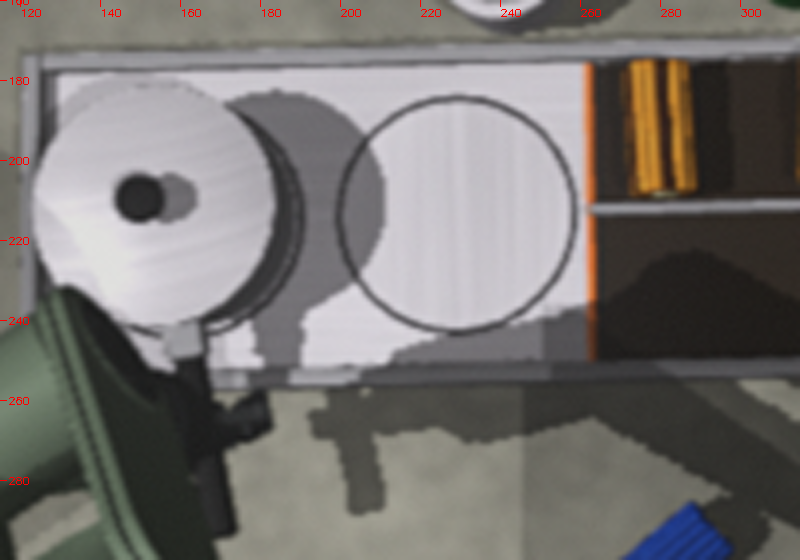

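Call:
step_arm --pt "-0.5 3 0.2 0 0 0" --pt "-0.4 2 0 0 0 0" --pt "0 0 0 0 0 0"

```text
t: 6.62
tool_pos: [0.4345, 0.3097, 0.0771]
tcp_rot: [[-0.976, -0.216, -0.012], [-0.216, 0.976, -0.014], [0.014, -0.011, -1.0]]
force: [1.1, -3.5, 1.1]
grip_width: 0.215
```

Call:
step_arm --pt "0 0 0 0 0 0" --pt "0 0 0 0 0 0" --pt "0 0 0 0 0 0" --pt "0 0 0 0 0 0" --pt "0 0 0 0 0 0" --pt "0 0 0 0 0 0" --pt "0 0 0 0 0 0" --pt "0 0 0 0 0 0" --fingers 1

```text
t: 7.28
tool_pos: [0.4335, 0.3118, 0.076]
tcp_rot: [[-0.975, -0.222, -0.013], [-0.222, 0.975, -0.012], [0.015, -0.009, -1.0]]
force: [-0.0, 0.4, -0.1]
grip_width: 0.998
```

```bash
python3 - <<'E'
from h import *
crop("top","t6",115,160,315,300,4)
crop("side","s6",220,120,420,300,3)
E
```

```text
(no output)
```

View pics/t6.png

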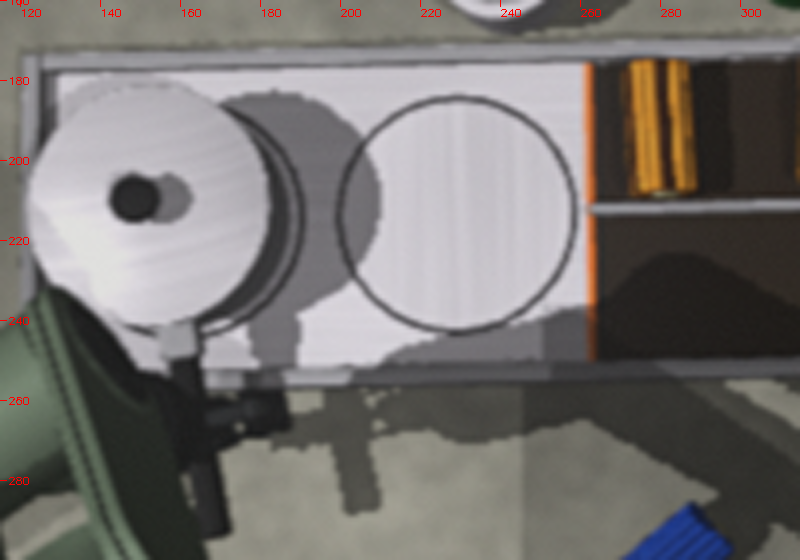

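View pics/s6.png

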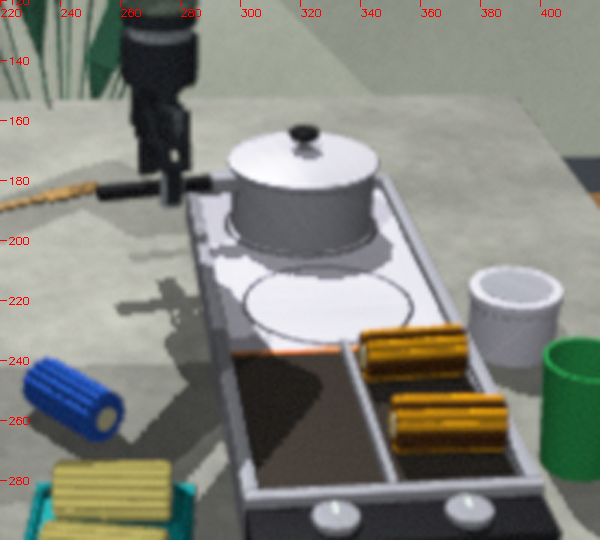

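Call:
step_arm --pt "0 0 5 0 0 0" --pt "0 0 -10 0 0 0" --pt "0 0 -20 0 0 0" --pt "0 0 -25 0 0 0" --pt "0 0 -25 0 0 0" --pt "0 0 -20 0 0 0"

```text
t: 7.88
tool_pos: [0.4317, 0.3107, 0.1709]
tcp_rot: [[-0.975, -0.222, -0.024], [-0.222, 0.975, -0.019], [0.028, -0.014, -1.0]]
force: [0.1, 0.3, 0.1]
grip_width: 1.001
```

```bash
python3 plan.py .4212 -.4586 .14 -74 26 x
```

```text
t 7.88 pos [0.4317 0.3107 0.1709] j [ 0.6   0.31  1.73 -0.    1.12 -1.19] F [0.1 0.3 0.1] grip 1.001 min rows 26
[[6.9, -28.7, 1.8, -0.1, 0.04, 6.8], [3.5, -29.4, 1.7, -0.1, 0.04, 6.8], [-0.0, -29.6, 1.7, -0.1, 0.04, 6.8], [-3.5, -29.4, 1.6, -0.1, 0.04, 6.8], [-7.0, -28.7, 1.6, -0.1, 0.04, 6.8], [-10.3, -27.7, 1.5, -0.1, 0.04, 6.8], [-13.6, -26.3, 1.5, -0.1, 0.04, 6.8], [-16.6, -24.5, 1.4, -0.1, 0.04, 6.8], [-19.4, -22.4, 1.4, -0.1, 0.04, 6.8], [-21.9, -19.9, 1.3, -0.1, 0.04, 6.8], [-24.1, -17.2, 1.3, -0.1, 0.04, 6.8], [-25.9, -14.2, 1.2, -0.1, 0.04, 6.8], [-27.4, -11.1, 1.2, -0.1, 0.04, 6.8], [-28.6, -7.7, 1.1, -0.1, 0.04, 6.8], [-29.3, -4.3, 1.1, -0.1, 0.04, 6.8], [-29.6, -0.8, 1.1, -0.1, 0.04, 6.8], [-29.5, 2.7, 1.1, -0.1, 0.04, 6.8], [-28.9, 6.2, 1.0, -0.1, 0.04, 6.8], [-28.0, 9.6, 1.0, -0.1, 0.04, 6.8], [-26.7, 12.8, 1.0, -0.1, 0.04, 6.8], [-25.0, 15.9, 1.0, -0.1, 0.04, 6.8], [-22.9, 18.7, 1.0, -0.1, 0.04, 6.8], [-20.5, 21.3, 1.1, -0.1, 0.04, 6.8], [-17.9, 23.6, 1.1, -0.1, 0.04, 6.8], [-15.0, 25.5, 1.1, -0.1, 0.04, 6.8], [-11.8, 27.1, 1.1, -0.1, 0.04, 6.8]]
```

Call:
step_arm --pt "7 -28.5 1 0 0 6.8" --pt "3.5 -29.5 1 0 0 6.8" --pt "0 -29.5 1 0 0 6.8" --pt "-3.5 -29.5 1 0 0 6.8" --pt "-7 -28.5 1 0 0 6.8" --pt "-10.5 -27.5 1 0 0 6.8" --pt "-13.5 -26.5 1 0 0 6.8" --pt "-16.5 -24.5 1 0 0 6.8" --pt "-19.5 -22.5 1 0 0 6.8" --pt "-22 -20 1 0 0 6.8" --pt "-24 -17 1 0 0 6.8" --pt "-26 -14 1 0 0 6.8"

```text
t: 8.88
tool_pos: [0.4226, -0.051, 0.1775]
tcp_rot: [[-0.307, 0.952, 0.002], [0.952, 0.307, -0.008], [-0.008, -0.001, -1.0]]
force: [0.1, -0.2, -0.2]
grip_width: 1.002
```

```bash
python3 plan.py .4212 -.4586 .14 -74 16 x
```

```text
t 8.88 pos [ 0.4226 -0.051   0.1775] j [-0.14  0.13  1.97 -0.01  1.04 -0.45] F [ 0.1 -0.2 -0.2] grip 1.002 min rows 14
[[-24.2, -7.9, 2.5, 0.02, 0.02, 5.74], [-24.9, -5.4, 2.5, 0.02, 0.02, 5.74], [-25.3, -2.9, 2.5, 0.02, 0.02, 5.74], [-25.5, -0.4, 2.5, 0.02, 0.02, 5.74], [-25.4, 2.2, 2.5, 0.02, 0.02, 5.74], [-25.0, 4.7, 2.5, 0.02, 0.02, 5.74], [-24.4, 7.2, 2.5, 0.02, 0.02, 5.74], [-23.6, 9.6, 2.5, 0.02, 0.02, 5.74], [-22.5, 11.9, 2.4, 0.02, 0.02, 5.74], [-21.2, 14.1, 2.4, 0.02, 0.02, 5.74], [-19.7, 16.1, 2.4, 0.02, 0.02, 5.74], [-18.0, 18.0, 2.4, 0.02, 0.02, 5.74], [-16.1, 19.7, 2.4, 0.02, 0.02, 5.74], [-14.0, 21.3, 2.4, 0.02, 0.02, 5.74], [-11.8, 22.6, 2.4, 0.02, 0.02, 5.74], [-9.5, 23.6, 2.4, 0.02, 0.02, 5.74]]
```

Call:
step_arm --pt "-24 -8 2 0 0 5.7" --pt "-25 -5.5 2 0 0 5.7" --pt "-25.5 -3 2 0 0 5.7" --pt "-25.5 -0.5 2 0 0 5.7" --pt "-25.5 2 2 0 0 5.7" --pt "-25 4.5 2 0 0 5.7" --pt "-24.5 7 2 0 0 5.7" --pt "-23.5 9.5 2 0 0 5.7" --pt "-22.5 12 2 0 0 5.7" --pt "-21 14 2 0 0 5.7" --pt "-19.5 16 2 0 0 5.7" --pt "-18 18 2 0 0 5.7"

```text
t: 9.88
tool_pos: [0.4097, -0.374, 0.1646]
tcp_rot: [[0.813, 0.583, 0.012], [0.583, -0.813, -0.012], [0.003, 0.017, -1.0]]
force: [0.7, -0.5, 0.4]
grip_width: 1.005
```

```bash
python3 plan.py .4212 -.4586 .10 -74 6 x
```

```text
t 9.88 pos [ 0.4097 -0.374   0.1646] j [-0.76  0.33  1.73 -0.    1.07  0.19] F [ 0.7 -0.5  0.4] grip 1.005 min rows 3
[[-6.7, 12.4, 11.0, 0.15, -0.05, 3.27], [-6.0, 12.8, 10.9, 0.15, -0.05, 3.27], [-5.2, 13.1, 10.9, 0.15, -0.05, 3.27], [-4.4, 13.4, 10.9, 0.15, -0.05, 3.27], [-3.7, 13.7, 10.8, 0.15, -0.05, 3.27], [-2.9, 13.9, 10.8, 0.15, -0.05, 3.27]]
```

Call:
step_arm --pt "-7 12 8 0.1 0 3.3" --pt "-6 13 8 0.1 0 3.3" --pt "-5 13 8 0.1 0 3.3" --pt "-4.5 13.5 8 0.1 0 3.3" --pt "-3.5 12 8 0.1 0 3.3" --pt "-2 8 8 0 0 2" --pt "0 0 0 0 0 0" --pt "0 0 0 0 0 0"

```text
t: 10.55
tool_pos: [0.4178, -0.4622, 0.1203]
tcp_rot: [[0.963, 0.27, 0.012], [0.27, -0.963, -0.009], [0.009, 0.012, -1.0]]
force: [1.0, -1.0, 0.5]
grip_width: 0.996
```

```bash
python3 plan.py .4212 -.4586 .06 -74 4 x; python3 - <<'E'
from h import *
crop("side","s7",220,280,420,430,4)
crop("top","t7",400,180,500,330,4)
E
```

```text
t 10.55 pos [ 0.4178 -0.4622  0.1203] j [-0.86  0.47  1.62  0.    1.04  0.44] F [ 1.  -1.   0.5] grip 0.996 min rows 2
[[0.9, -0.8, 15.1, 0.18, -0.12, -0.09], [1.0, -0.8, 15.1, 0.18, -0.12, -0.09], [1.0, -0.7, 15.1, 0.18, -0.12, -0.09], [1.0, -0.7, 15.1, 0.18, -0.12, -0.09]]
```

View pics/s7.png

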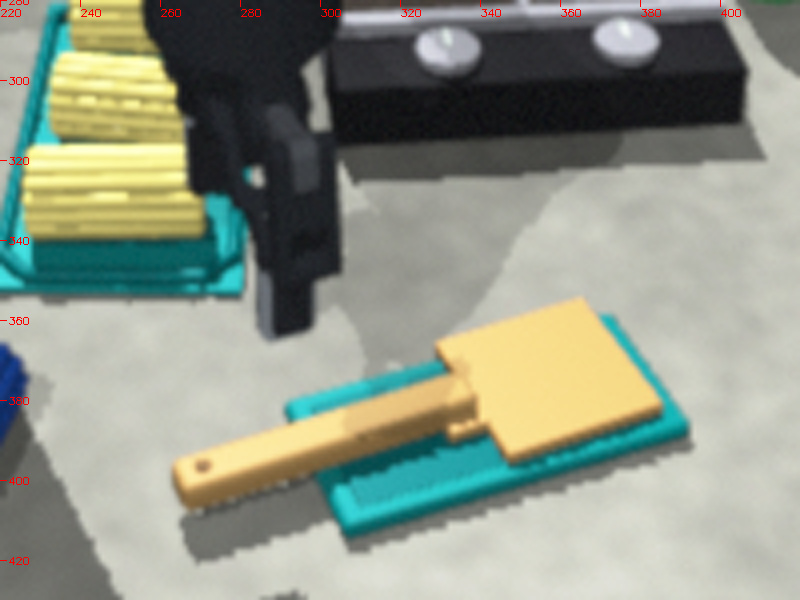

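View pics/t7.png

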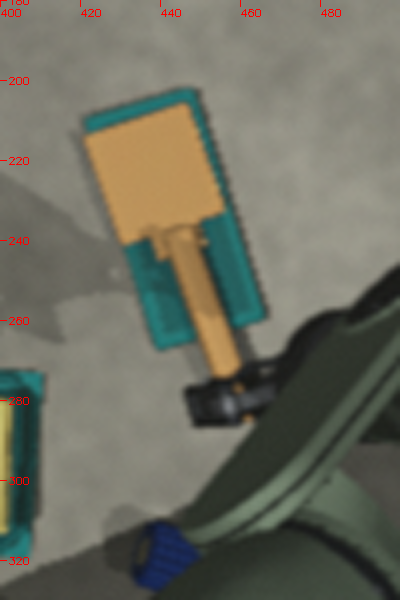

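```bash
python3 - <<'E'
from h import *
a=np.radians(15.95);f=np.array([np.cos(a),np.sin(a)]);l=np.array([-f[1],f[0]]);o=np.array([.503,-.4353])
for n,x,y,z in(("end",-125,0,.026),("blade FL",95,38,.017),("blade FR",95,-38,.017),("BR",15,-38,.017),("endR",-125,-10,.010),("grip",-85,0,.026),("restedge",-64,0,.01)):
    P=np.r_[o+f*x/1e3+l*y/1e3,z]
    s=proj("side",P);t=proj("top",P);print(n,P.round(4),"side crop",((s-[220,280])*4).round(),"top crop",((t-[400,180])*4).round())
E
```

```text
end [ 0.3828 -0.4696  0.026 ] side crop [170. 463.] top crop [238. 423.]
blade FL [ 0.5839 -0.3727  0.017 ] side crop [585. 295.] top crop [ 83. 131.]
blade FR [ 0.6048 -0.4457  0.017 ] side crop [664. 404.] top crop [188. 100.]
BR [ 0.5279 -0.4677  0.017 ] side crop [504. 452.] top crop [224. 210.]
endR [ 0.3856 -0.4793  0.01  ] side crop [178. 506.] top crop [245. 419.]
grip [ 0.4213 -0.4587  0.026 ] side crop [259. 437.] top crop [220. 366.]
restedge [ 0.4415 -0.4529  0.01  ] side crop [304. 451.] top crop [204. 337.]
```

Call:
step_arm --pt "1 -1 12 0.2 -0.1 -0.1" --pt "1 -1 14 0.2 -0.1 -0.1" --pt "1 -1 14 0.2 -0.1 -0.1" --pt "1 0 14 0 0 0" --pt "0 0 14 0 0 0" --pt "0 0 14 0 0 0" --pt "0 0 6 0 0 0" --pt "0 0 0 0 0 0"

```text
t: 11.32
tool_pos: [0.4235, -0.4534, 0.0309]
tcp_rot: [[0.959, 0.284, 0.007], [0.284, -0.959, -0.003], [0.006, 0.005, -1.0]]
force: [-0.9, 0.1, -0.6]
grip_width: 1.001
```

```bash
python3 plan.py .4212 -.4586 .006 -74 4 x
```

```text
t 11.32 pos [ 0.4235 -0.4534  0.0309] j [-0.84  0.57  1.71  0.    0.86  0.44] F [-0.9  0.1 -0.6] grip 1.001 min rows 1
[[-1.0, 1.1, 6.2, 0.07, -0.08, 0.12], [-1.0, 1.1, 6.2, 0.07, -0.08, 0.12], [-0.9, 1.1, 6.2, 0.07, -0.08, 0.12], [-0.9, 1.1, 6.2, 0.07, -0.08, 0.12]]
```

Call:
step_arm --pt "-1 1 5 0 0 0" --pt "-1 1.5 5 0 0 0" --pt "-0.5 1 5 0.2 0 0" --pt "0 0.5 5 0 -0.2 0" --pt "0 0 3 0 0 0" --pt "0 0 0 0 0 0" --pt "0 0 0 0 0 0"

```text
t: 11.9
tool_pos: [0.4235, -0.4591, 0.008]
tcp_rot: [[0.959, 0.285, 0.005], [0.285, -0.959, -0.004], [0.004, 0.005, -1.0]]
force: [-0.2, 0.2, -0.8]
grip_width: 1.0
```

```bash
python3 plan.py .4212 -.4586 .006 -74 2 x
```

```text
t 11.90 pos [ 0.4235 -0.4591  0.008 ] j [-0.84  0.6   1.72  0.    0.82  0.44] F [-0.2  0.2 -0.8] grip 1.000 min rows 1
[[-1.0, -0.6, 1.0, 0.14, -0.11, 0.28], [-1.0, -0.6, 1.0, 0.14, -0.11, 0.28]]
```

Call:
step_arm --pt "-1 -0.6 1.5 0.1 -0.1 0.3" --pt "-1 -0.6 1 0.1 -0.1 0.2" --pt "0 0 0 0 0 0"

```text
t: 12.15
tool_pos: [0.4213, -0.4588, 0.0059]
tcp_rot: [[0.961, 0.276, 0.001], [0.276, -0.961, -0.002], [0.001, 0.002, -1.0]]
force: [0.4, 0.4, 0.6]
grip_width: 1.001
```

Call:
step_arm --pt "0 0 0 0 0 0" --pt "0 0 0 0 0 0" --pt "0 0 0 0 0 0" --pt "0 0 0 0 0 0" --pt "0 0 0 0 0 0" --pt "0 0 0 0 0 0" --pt "0 0 0 0 0 0" --pt "0 0 0 0 0 0" --pt "0 0 0 0 0 0" --fingers 0

```text
t: 12.9
tool_pos: [0.4215, -0.459, 0.0067]
tcp_rot: [[0.961, 0.276, 0.002], [0.276, -0.961, -0.003], [0.001, 0.003, -1.0]]
force: [-0.3, -0.1, -0.3]
grip_width: 0.218
```

```bash
python3 plan.py .4212 -.4586 .006 -74 1 x; python3 - <<'E'
from h import *
crop("side","s8",220,280,420,430,4)
E
```

```text
t 12.90 pos [ 0.4215 -0.459   0.0067] j [-0.85  0.6   1.72 -0.    0.82  0.45] F [-0.3 -0.1 -0.3] grip 0.218 min rows 1
[[-0.1, -0.5, 0.7, 0.18, -0.06, -0.0]]
```

View pics/s8.png

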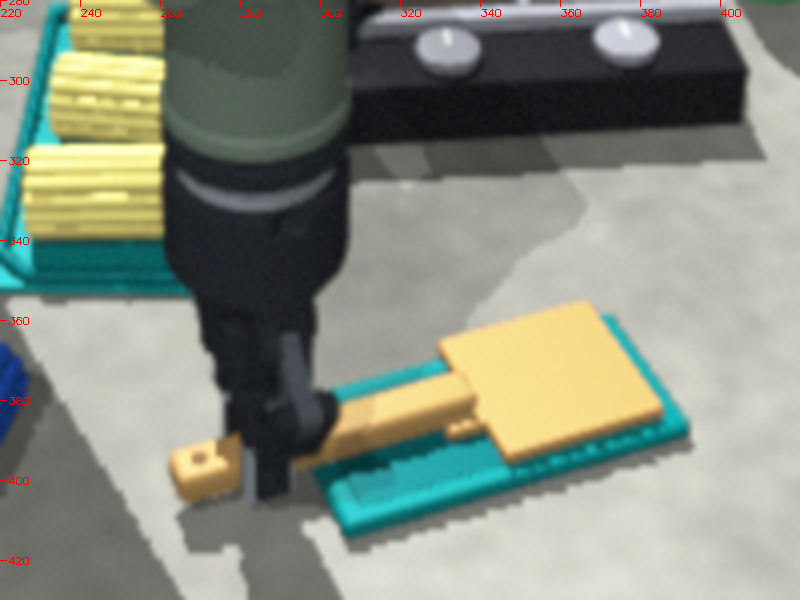

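```bash
cat > plan2.py <<'E'
# edge ex ey ez turneryaw tilt n
from plan import *
OFF=np.array([.180,0,-.0068])
def Rt(yaw,tilt):
    a=np.radians(yaw);t=np.radians(tilt);f=np.array([np.cos(a),np.sin(a),0]);u=np.array([0,0,1.])
    x=f*np.cos(t)-u*np.sin(t);z=-u*np.cos(t)-f*np.sin(t);return np.c_[x,np.cross(z,x),z]
def edge():
    s=manip.state();return s["tool_pos"]+s["tcp_rot"]@OFF
if __name__=="__main__":
    a=list(map(float,sys.argv[1:6]));R=Rt(a[3],a[4])
    print("edge now",edge().round(4),"x axis",manip.state()["tcp_rot"][:,0].round(3))
    p=np.array(a[:3])-R@OFF; print("target tcp",p.round(4))
    plan(p,R,int(sys.argv[6]) if len(sys.argv)>6 else None)
E
python3 plan2.py .6375 -.2 .22 90.9 35
```

```text
edge now [ 0.5945 -0.4094  0.0137] x axis [0.961 0.276 0.001]
target tcp [ 0.6399 -0.3513  0.3177]
t 12.95 pos [ 0.4215 -0.459   0.0067] j [-0.85  0.6   1.72 -0.    0.82  0.45] F [-0.1 -0.5 -0.3] grip 0.217 min rows 12
[[20.0, -3.5, -25.9, -1.89, -2.48, -6.04], [19.1, -0.6, -26.8, -1.89, -2.48, -6.04], [17.8, 2.2, -27.6, -1.89, -2.48, -6.04], [16.2, 5.0, -28.2, -1.89, -2.48, -6.04], [14.3, 7.5, -28.7, -1.89, -2.48, -6.04], [12.2, 9.9, -29.0, -1.89, -2.48, -6.04], [9.8, 12.0, -29.1, -1.89, -2.48, -6.04], [7.1, 13.8, -29.0, -1.89, -2.48, -6.04], [4.3, 15.4, -28.8, -1.89, -2.48, -6.04], [1.4, 16.6, -28.4, -1.89, -2.48, -6.04], [-1.6, 17.5, -27.8, -1.89, -2.48, -6.04], [-4.7, 18.1, -27.1, -1.89, -2.48, -6.04]]
```

Call:
step_arm --pt "0 0 -4 0 0 0" --pt "0 0 -8 0 0 0" --pt "0 0 -12 0 0 0" --pt "0 0 -15 0 0 0" --pt "0 0 -15 0 0 0" --pt "0 0 -20 0 0 0" --pt "0 0 -20 0 0 0" --pt "0 0 -20 0 0 0"

```text
t: 13.62
tool_pos: [0.4186, -0.4558, 0.1228]
tcp_rot: [[0.961, 0.276, -0.007], [0.276, -0.961, 0.007], [-0.005, -0.008, -1.0]]
force: [0.3, -0.5, -0.9]
grip_width: 0.221
```

```bash
python3 plan2.py .6375 -.2 .22 90.9 35 20;python3 - <<'E'
from h import *
crop("side","s9",220,180,440,400,3)
E
```

```text
edge now [ 0.5916 -0.4062  0.1287] x axis [ 0.961  0.276 -0.005]
target tcp [ 0.6399 -0.3513  0.3177]
t 13.62 pos [ 0.4186 -0.4558  0.1228] j [-0.85  0.47  1.61 -0.    1.07  0.45] F [ 0.3 -0.5 -0.9] grip 0.221 min rows 12
[[12.0, -2.0, -9.8, -1.17, -1.49, -3.61], [11.9, -1.1, -10.1, -1.17, -1.49, -3.61], [11.6, -0.1, -10.4, -1.17, -1.49, -3.61], [11.3, 0.8, -10.7, -1.17, -1.49, -3.61], [11.0, 1.7, -11.0, -1.17, -1.49, -3.61], [10.5, 2.6, -11.2, -1.17, -1.49, -3.61], [10.1, 3.5, -11.4, -1.17, -1.49, -3.61], [9.5, 4.4, -11.6, -1.17, -1.49, -3.61], [8.9, 5.2, -11.8, -1.17, -1.49, -3.61], [8.2, 6.0, -11.9, -1.17, -1.49, -3.61], [7.5, 6.7, -12.0, -1.17, -1.49, -3.61], [6.8, 7.4, -12.0, -1.17, -1.49, -3.61], [6.0, 8.1, -12.0, -1.17, -1.49, -3.61], [5.1, 8.6, -12.0, -1.17, -1.49, -3.61], [4.3, 9.2, -11.9, -1.17, -1.49, -3.61], [3.4, 9.7, -11.8, -1.17, -1.49, -3.61], [2.4, 10.1, -11.7, -1.17, -1.49, -3.61], [1.5, 10.5, -11.5, -1.17, -1.49, -3.61], [0.5, 10.7, -11.3, -1.17, -1.49, -3.61], [-0.5, 11.0, -11.1, -1.17, -1.49, -3.61]]
```

View pics/s9.png

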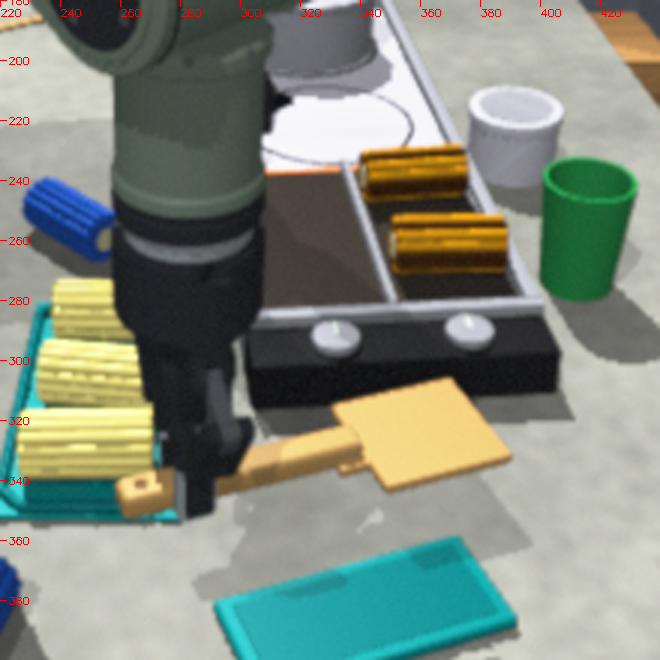

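Call:
step_arm --pt "12 -2 -10 -1.2 -1.5 -3.6" --pt "12 -1 -10 -1.2 -1.5 -3.6" --pt "11.5 0 -10.5 -1.2 -1.5 -3.6" --pt "11.5 1 -10.5 -1.2 -1.5 -3.6" --pt "11 1.5 -11 -1.2 -1.5 -3.6" --pt "10.5 2.5 -11 -1.2 -1.5 -3.6" --pt "10 3.5 -11.5 -1.2 -1.5 -3.6" --pt "9.5 4.5 -11.5 -1.2 -1.5 -3.6" --pt "9 5 -12 -1.2 -1.5 -3.6" --pt "8 6 -12 -1.2 -1.5 -3.6" --pt "7.5 6.5 -12 -1.2 -1.5 -3.6" --pt "7 7.5 -12 -1.2 -1.5 -3.6"

```text
t: 14.67
tool_pos: [0.554, -0.3907, 0.2538]
tcp_rot: [[0.46, 0.884, -0.086], [0.8, -0.455, -0.392], [-0.385, 0.111, -0.916]]
force: [-0.6, 0.2, -0.2]
grip_width: 0.218
```

```bash
python3 plan2.py .6375 -.15 .20 90.9 35 12
```

```text
edge now [ 0.6374 -0.244   0.1907] x axis [ 0.46   0.8   -0.385]
target tcp [ 0.6399 -0.3013  0.2977]
t 14.67 pos [ 0.554  -0.3907  0.2538] j [-0.45  0.42  1.41 -0.43  1.24  0.18] F [-0.6  0.2 -0.2] grip 0.218 min rows 5
[[7.8, 3.3, -6.9, -0.68, -0.86, -2.31], [7.6, 3.7, -7.0, -0.68, -0.86, -2.31], [7.3, 4.1, -7.0, -0.68, -0.86, -2.31], [7.1, 4.5, -7.1, -0.68, -0.86, -2.31], [6.8, 4.9, -7.1, -0.68, -0.86, -2.31], [6.4, 5.2, -7.2, -0.68, -0.86, -2.31], [6.1, 5.5, -7.2, -0.68, -0.86, -2.31], [5.8, 5.9, -7.2, -0.68, -0.86, -2.31], [5.4, 6.2, -7.2, -0.68, -0.86, -2.31], [5.1, 6.5, -7.2, -0.68, -0.86, -2.31], [4.7, 6.8, -7.2, -0.68, -0.86, -2.31], [4.3, 7.0, -7.2, -0.68, -0.86, -2.31]]
```

Call:
step_arm --pt "8 3.5 -7 -0.7 -0.9 -2.3" --pt "7.5 3.5 -7 -0.7 -0.9 -2.3" --pt "7.5 4 -7 -0.7 -0.9 -2.3" --pt "7 4.5 -7 -0.7 -0.9 -2.3" --pt "7 5 -7 -0.7 -0.9 -2.3" --pt "6.5 5 -7 -0.7 -0.9 -2.3" --pt "6 5.5 -7 -0.7 -0.9 -2.3" --pt "6 6 -7 -0.7 -0.9 -2.3" --pt "5.5 6 -7 -0.7 -0.9 -2.3" --pt "5 6.5 -7 -0.7 -0.9 -2.3" --pt "4.5 7 -7 -0.7 -0.9 -2.3" --pt "4.5 7 -7 -0.7 -0.9 -2.3"

```text
t: 15.67
tool_pos: [0.6457, -0.2897, 0.2978]
tcp_rot: [[-0.057, 0.998, 0.025], [0.803, 0.061, -0.593], [-0.594, -0.013, -0.805]]
force: [0.8, -0.5, -0.7]
grip_width: 0.218
```

```bash
python3 plan2.py .6375 -.04 .12 90.9 35 6;python3 - <<'E'
from h import *
crop("side","s10",220,120,440,320,3)
crop("top","t10",240,150,440,300,4)
E
```

```text
edge now [ 0.6353 -0.1412  0.1964] x axis [-0.057  0.803 -0.594]
target tcp [ 0.6399 -0.1913  0.2177]
t 15.67 pos [ 0.6457 -0.2897  0.2978] j [-0.17  0.43  1.38 -0.66  1.25 -0.05] F [ 0.8 -0.5 -0.7] grip 0.218 min rows 4
[[21.1, 0.2, 1.0, 0.15, 0.24, 0.43], [21.1, 0.1, 1.1, 0.15, 0.24, 0.43], [21.1, -0.1, 1.2, 0.15, 0.24, 0.43], [21.1, -0.3, 1.3, 0.15, 0.24, 0.43], [21.1, -0.4, 1.3, 0.15, 0.24, 0.43], [21.1, -0.6, 1.4, 0.15, 0.24, 0.43]]
```

View pics/s10.png

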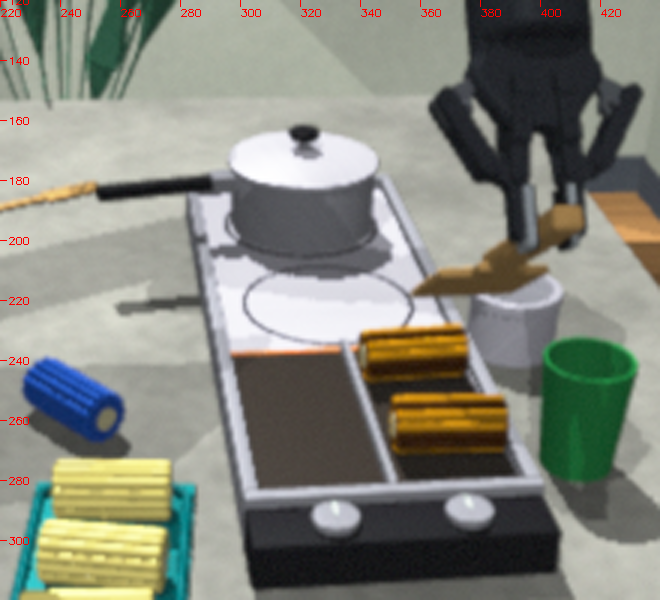

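View pics/t10.png

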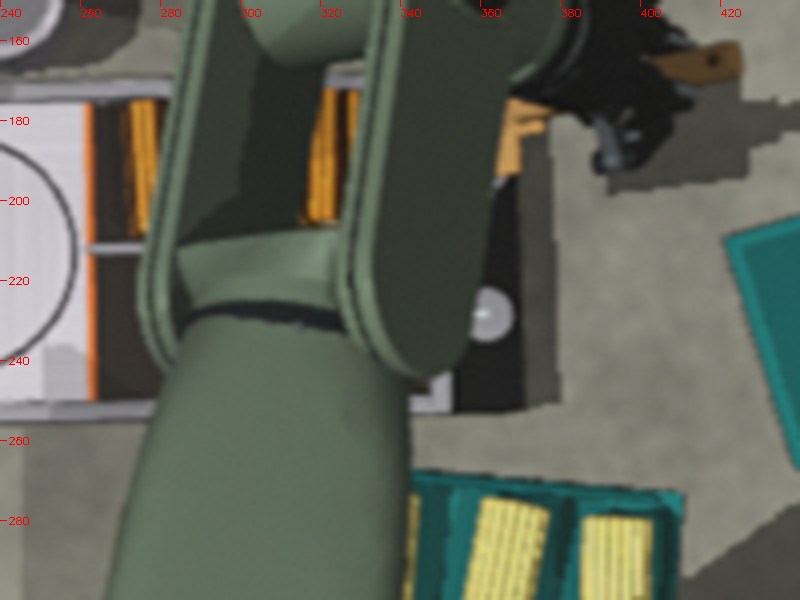

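```bash
python3 - <<'E'
from h import *
from plan2 import OFF
s=manip.state();p=s["tool_pos"];R=s["tcp_rot"]
for n,o in(("FL",(.18,.038,-.0068)),("FR",(.18,-.038,-.0068)),("BR",(.1,-.038,-.0068)),("BL",(.1,.038,-.0068)),("end",(-.04,0,-.01))):
    q=proj("side",p+R@np.array(o));print(n,((q-[220,120])*3).round(), proj("top",p+R@np.array(o)).round())
E
```

```text
FL [514. 285.] [339. 167.]
FR [413. 289.] [341. 198.]
BR [443. 269.] [371. 192.]
BL [552. 264.] [368. 160.]
end [573. 215.] [426. 164.]
```

Call:
step_arm --pt "18 0 1 0.1 0.2 0.4" --pt "21 0 1 0.2 0.2 0.4" --pt "21 0 1 0.2 0.3 0.4" --pt "21 0 1 0.2 0.3 0.5" --pt "18 0 1 0.2 0.3 0.5" --pt "10 0 0 0 0.2 0.4" --pt "0 0 0 0 0 0"

```text
t: 16.35
tool_pos: [0.6413, -0.2029, 0.2288]
tcp_rot: [[-0.005, 1.0, 0.009], [0.819, 0.009, -0.574], [-0.574, 0.004, -0.819]]
force: [0.2, -0.5, -0.3]
grip_width: 0.217
```

```bash
python3 plan2.py .6375 -.038 .059 90.9 35 8;python3 - <<'E'
from h import *
crop("side","s11",300,160,420,300,5)
E
```

```text
edge now [ 0.6404 -0.0516  0.1311] x axis [-0.005  0.819 -0.574]
target tcp [ 0.6399 -0.1893  0.1567]
t 16.35 pos [ 0.6413 -0.2029  0.2288] j [-0.05  0.46  1.5  -0.66  1.22  0.19] F [ 0.2 -0.5 -0.3] grip 0.217 min rows 2
[[6.6, -0.2, 6.4, -0.0, 0.0, -0.06], [6.6, -0.2, 6.4, -0.0, 0.0, -0.06], [6.6, -0.2, 6.4, -0.0, 0.0, -0.06], [6.6, -0.2, 6.4, -0.0, 0.0, -0.06], [6.6, -0.2, 6.4, -0.0, 0.0, -0.06], [6.6, -0.2, 6.4, -0.0, 0.0, -0.06], [6.6, -0.2, 6.4, -0.0, 0.0, -0.06], [6.6, -0.2, 6.4, -0.0, 0.0, -0.06]]
```

View pics/s11.png

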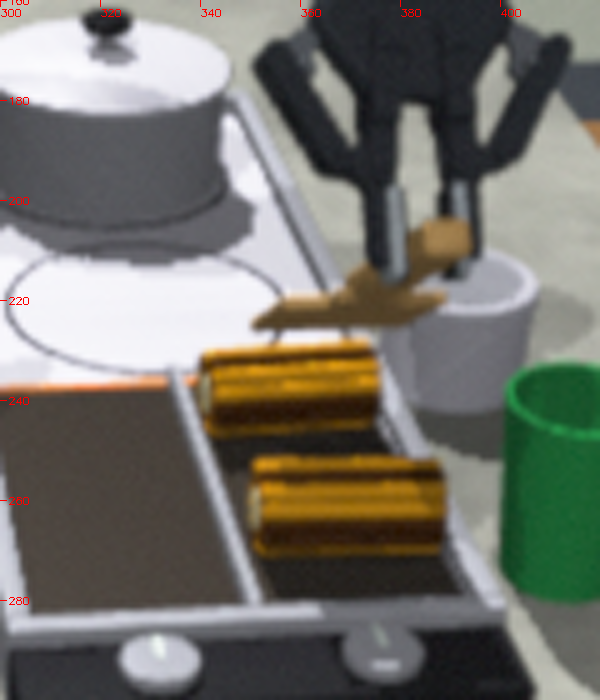

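```bash
python3 - <<'E'
from h import *
for P in([.5919,.0014,.059],[.6806,.0224,.059],[.599,-.1098,.059],[.6877,-.1001,.059],[.6375,-.038,.06]): print(proj("side",P))
for q in((340.8,238),(350.8,261.5)):
    # ray: find point at z=.059
    print(pw("side",*q,.059))
E
```

```text
[340.53016791 239.57829182]
[372.78967397 234.59635543]
[351.04776209 262.57979587]
[386.82623854 259.10771412]
[361.1426587  246.40509656]
[0.59392306 0.00955543 0.059     ]
[ 0.59927493 -0.10500364  0.059     ]
```

Call:
step_arm --pt "6 0 6 0 0 0" --pt "7 -0.2 6.5 0 0 0" --pt "7 -0.2 6.5 0 0 0" --pt "7 -0.2 6.5 0 0 0" --pt "7 -0.2 6.5 0 0 0" --pt "6.5 -0.2 6.5 0 0 0" --pt "6 -0.2 6 0 0 0" --pt "3 0 3 0 0 0" --pt "0 0 0 0 0 0"

```text
t: 17.15
tool_pos: [0.6405, -0.1934, 0.157]
tcp_rot: [[-0.001, 1.0, 0.009], [0.817, 0.006, -0.576], [-0.576, 0.007, -0.817]]
force: [-0.4, 0.4, -0.4]
grip_width: 0.218
```

```bash
python3 plan2.py .6375 -.034 .059 90.9 35 3;python3 - <<'E'
from h import *
crop("side","s12",300,160,420,300,5)
E
```

```text
edge now [ 0.6403 -0.0424  0.0588] x axis [-0.001  0.817 -0.576]
target tcp [ 0.6399 -0.1853  0.1567]
t 17.15 pos [ 0.6405 -0.1934  0.157 ] j [-0.03  0.52  1.59 -0.7   1.11  0.31] F [-0.4  0.4 -0.4] grip 0.218 min rows 1
[[2.3, -0.2, -1.5, 0.0, 0.07, -0.23], [2.3, -0.2, -1.5, 0.0, 0.07, -0.23], [2.3, -0.2, -1.5, 0.0, 0.07, -0.23]]
```

View pics/s12.png

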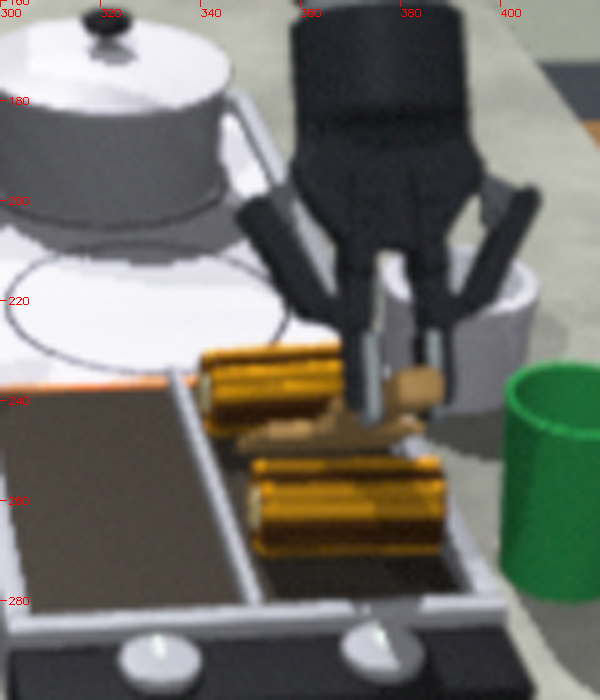

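Call:
step_arm --pt "2.5 -0.3 -1.7 0 0 0" --pt "3.3 -0.3 -2.3 0 0 0" --pt "3.3 -0.2 -2.3 0 0 0" --pt "3.3 -0.2 -2.3 0 0 0" --pt "3.3 -0.1 -2.3 0 0 0" --pt "3.3 -0.1 -2.3 0 0 0" --pt "3.3 -0.1 -2.3 0 0 0" --pt "3.3 -0.1 -2.3 0 0 0" --pt "3.3 -0.1 -2.3 0 0 0" --pt "3.3 -0.1 -2.3 0 0 0" --pt "3.3 -0.1 -2.3 0 0 0" --pt "3.3 -0.1 -2.3 0 0 0"

```text
t: 18.2
tool_pos: [0.64, -0.1415, 0.1603]
tcp_rot: [[0.003, 1.0, 0.015], [0.817, 0.006, -0.577], [-0.577, 0.014, -0.817]]
force: [-0.0, 0.5, -0.3]
grip_width: 0.217
```

```bash
python3 plan2.py .637 .154 .059 90.9 35 40|cut -c1-200;python3 - <<'E'
from h import *
crop("side","s13",300,160,420,300,4)
crop("top","t13",200,160,380,280,4)
E
```

```text
edge now [0.6404 0.0094 0.0619] x axis [ 0.003  0.817 -0.577]
target tcp [0.6394 0.0027 0.1567]
t 18.20 pos [ 0.64   -0.1415  0.1603] j [ 0.05  0.51  1.59 -0.68  1.15  0.37] F [-0.   0.5 -0.3] grip 0.217 min rows 4
[[3.0, 0.0, -2.0, 0.01, 0.01, -0.02], [3.0, 0.0, -2.0, 0.01, 0.01, -0.02], [3.0, 0.0, -2.0, 0.01, 0.01, -0.02], [3.0, 0.0, -2.0, 0.01, 0.01, -0.02], [3.0, 0.0, -2.0, 0.01, 0.01, -0.02], [3.0, 0.0, -2.
```

View pics/s13.png

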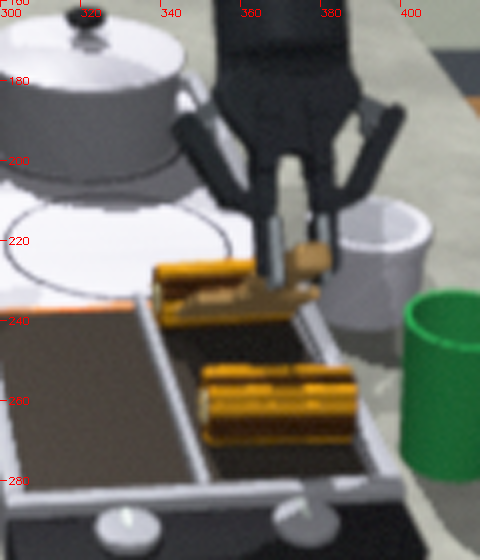

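View pics/t13.png

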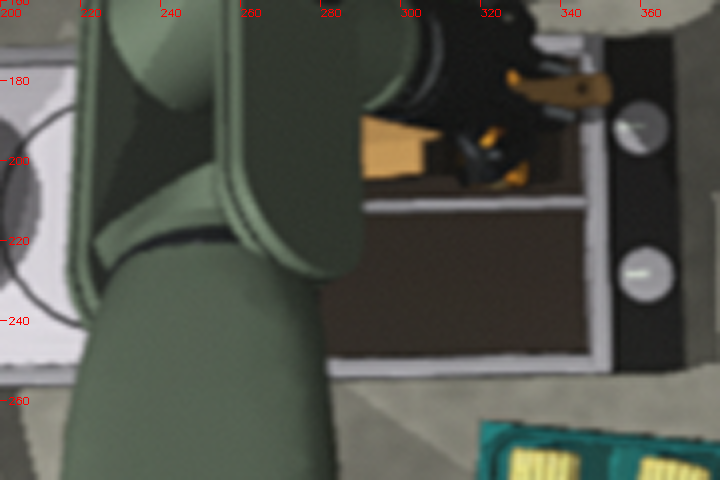

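Call:
step_arm --pt "3.3 0 -2 0 0 0" --pt "3.3 0 -2 0 0 0" --pt "3.3 0 -2 0 0 0" --pt "3.3 0 -2 0 0 0" --pt "3.3 0 -2.1 0 0 0" --pt "3.3 0 -2.1 0 0 0" --pt "3.3 0 -2.1 0 0 0" --pt "3.3 0 -2.1 0 0 0" --pt "3.3 0 -2.1 0 0 0" --pt "3.3 0 -2.2 0 0 0" --pt "3.3 0 -2.2 0 0 0" --pt "3.3 0 -2.2 0 0 0"

```text
t: 19.3
tool_pos: [0.6396, -0.0903, 0.1574]
tcp_rot: [[0.003, 1.0, 0.014], [0.817, 0.006, -0.577], [-0.577, 0.013, -0.816]]
force: [-1.0, -1.0, -0.5]
grip_width: 0.215
```

Call:
step_arm --pt "3.3 0 -2.1 0 0 0" --pt "3.3 0 -2.1 0 0 0" --pt "3.3 0 -2.1 0 0 0" --pt "3.3 0 -2.1 0 0 0" --pt "3.3 0 -2.1 0 0 0" --pt "3.3 0 -2.1 0 0 0" --pt "3.3 0 -2.1 0 0 0" --pt "3.3 0 -2.1 0 0 0"

```text
t: 19.97
tool_pos: [0.6395, -0.0555, 0.1557]
tcp_rot: [[0.003, 1.0, 0.014], [0.817, 0.006, -0.577], [-0.577, 0.013, -0.817]]
force: [-0.9, 0.0, -1.0]
grip_width: 0.22
```

```bash
python3 plan2.py .637 .154 .059 90.9 35 20|cut -c1-200;python3 - <<'E'
from h import *
crop("side","s14",280,160,420,300,4)
E
```

```text
edge now [0.6399 0.0954 0.0574] x axis [ 0.003  0.817 -0.577]
target tcp [0.6394 0.0027 0.1567]
t 19.97 pos [ 0.6395 -0.0555  0.1557] j [ 0.18  0.53  1.57 -0.65  1.23  0.47] F [-0.9  0.  -1. ] grip 0.220 min rows 2
[[2.3, 0.0, -1.7, 0.02, 0.01, -0.04], [2.3, 0.0, -1.7, 0.02, 0.01, -0.04], [2.3, 0.0, -1.7, 0.02, 0.01, -0.04], [2.4, 0.0, -1.7, 0.02, 0.01, -0.04], [2.4, 0.0, -1.7, 0.02, 0.01, -0.04], [2.4, 0.0, -1.
```

View pics/s14.png

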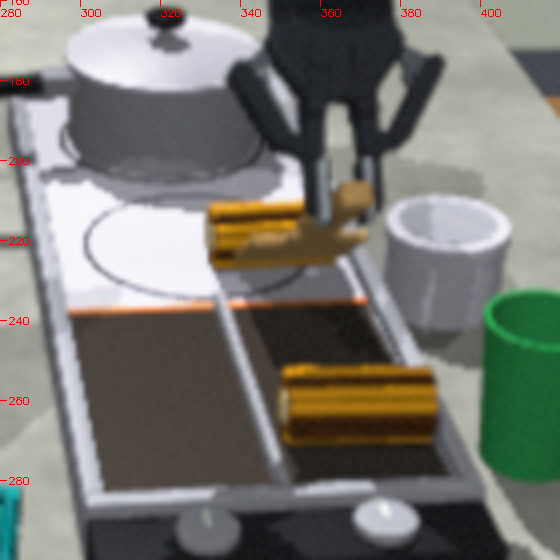

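Call:
step_arm --pt "3.3 0 -2.3 0 0 0" --pt "3.3 0 -2.3 0 0 0" --pt "3.3 0 -2.3 0 0 0" --pt "3.3 0 -2.4 0 0 0" --pt "3.3 0 -2.4 0 0 0" --pt "3.3 0 -2.4 0 0 0" --pt "3.3 0 -2.4 0 0 0" --pt "3.3 0 -2.4 0 0 0" --pt "3.3 0 -2.4 0 0 0" --pt "3.3 0 -2.4 0 0 0" --pt "3 0 -2 0 0 0" --pt "1.5 0 -1 0 0 0"

```text
t: 21.02
tool_pos: [0.6393, -0.0036, 0.1558]
tcp_rot: [[0.002, 1.0, 0.015], [0.817, 0.007, -0.577], [-0.577, 0.014, -0.817]]
force: [0.5, 0.0, -0.8]
grip_width: 0.217
```

```bash
python3 plan2.py .637 .154 .059 90.9 35 20|cut -c1-200
```

```text
edge now [0.6396 0.1473 0.0575] x axis [ 0.002  0.817 -0.577]
target tcp [0.6394 0.0027 0.1567]
t 21.02 pos [ 0.6393 -0.0036  0.1558] j [ 0.26  0.55  1.54 -0.63  1.28  0.51] F [ 0.5  0.  -0.8] grip 0.217 min rows 1
[[0.2, 0.0, -0.2, 0.02, 0.01, -0.04], [0.2, 0.0, -0.2, 0.02, 0.01, -0.04], [0.2, 0.0, -0.2, 0.02, 0.01, -0.04], [0.2, 0.0, -0.2, 0.02, 0.01, -0.04], [0.2, 0.0, -0.2, 0.02, 0.01, -0.04], [0.2, 0.0, -0.
```

Call:
step_arm --pt "-4 0 2.8 0 0 0" --pt "-8 0 5.6 0 0 0" --pt "-6 0 -8 0 0 0" --pt "-9 0 -13 0 0 0" --pt "-11 0 -16 0 0 0" --pt "-12 0 -16 0 0 0" --pt "-14 0 -10 0 0 0" --pt "-18 0 -4 0 0 0" --pt "-22 0 10 0 0 0" --pt "-22 0 15 0 0 0" --pt "-22 0 15 0 0 0" --pt "-22 0 15 0 0 0"

```text
t: 22.02
tool_pos: [0.6385, -0.1469, 0.2691]
tcp_rot: [[0.003, 1.0, 0.019], [0.817, 0.009, -0.577], [-0.577, 0.017, -0.817]]
force: [0.1, 0.1, -0.8]
grip_width: 0.218
```

```bash
python3 plan2.py .638 -.155 .13 90.9 35 8;python3 - <<'E'
from h import *
crop("side","s15",280,120,420,280,4)
E
```

```text
edge now [0.6388 0.004  0.1707] x axis [ 0.003  0.817 -0.577]
target tcp [ 0.6404 -0.3063  0.2277]
t 22.02 pos [ 0.6385 -0.1469  0.2691] j [ 0.04  0.42  1.46 -0.64  1.32  0.22] F [ 0.1  0.1 -0.8] grip 0.218 min rows 5
[[-13.3, -0.0, 15.7, 0.07, 0.03, -0.11], [-13.3, -0.0, 15.7, 0.07, 0.03, -0.11], [-13.3, -0.0, 15.7, 0.07, 0.03, -0.11], [-13.3, -0.0, 15.7, 0.07, 0.03, -0.11], [-13.3, -0.0, 15.7, 0.07, 0.03, -0.11], [-13.3, -0.1, 15.7, 0.07, 0.03, -0.11], [-13.3, -0.1, 15.7, 0.07, 0.03, -0.11], [-13.4, -0.1, 15.7, 0.07, 0.03, -0.11]]
```

View pics/s15.png

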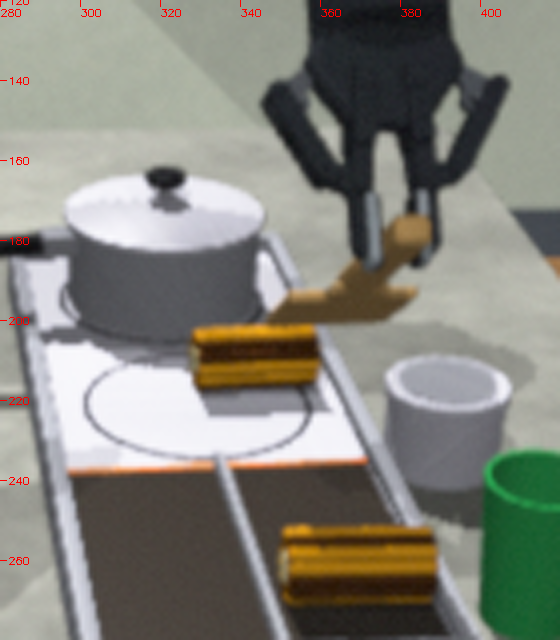

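Call:
step_arm --pt "-13 0 15 0.1 0 -0.1" --pt "-13 0 16 0.1 0 -0.1" --pt "-13 0 16 0.1 0 -0.1" --pt "-13 0 16 0.1 0 -0.1" --pt "-13 0 16 0.1 0 -0.1" --pt "-13 0 16 0.1 0 -0.1" --pt "-13 0 14 0 0 -0.1" --pt "-8 0 10 0 0 0" --pt "0 0 0 0 0 0"

```text
t: 22.82
tool_pos: [0.6336, -0.3168, 0.2381]
tcp_rot: [[0.007, 1.0, 0.004], [0.813, -0.004, -0.583], [-0.583, 0.007, -0.813]]
force: [0.2, 0.3, -0.6]
grip_width: 0.219
```

```bash
python3 plan2.py .639 -.158 .059 90.9 35 8;python3 - <<'E'
from h import *
crop("side","s16",280,160,420,300,4)
E
```

```text
edge now [ 0.6349 -0.1665  0.1388] x axis [ 0.007  0.813 -0.583]
target tcp [ 0.6414 -0.3093  0.1567]
t 22.82 pos [ 0.6336 -0.3168  0.2381] j [-0.22  0.46  1.47 -0.67  1.14  0.05] F [ 0.2  0.3 -0.6] grip 0.219 min rows 3
[[6.7, 0.9, 7.7, -0.04, 0.08, -0.14], [6.7, 0.9, 7.7, -0.04, 0.08, -0.14], [6.7, 0.9, 7.8, -0.04, 0.08, -0.14], [6.7, 0.9, 7.8, -0.04, 0.08, -0.14], [6.6, 0.9, 7.8, -0.04, 0.08, -0.14], [6.6, 1.0, 7.8, -0.04, 0.08, -0.14], [6.6, 1.0, 7.8, -0.04, 0.08, -0.14], [6.6, 1.0, 7.8, -0.04, 0.08, -0.14]]
```

View pics/s16.png

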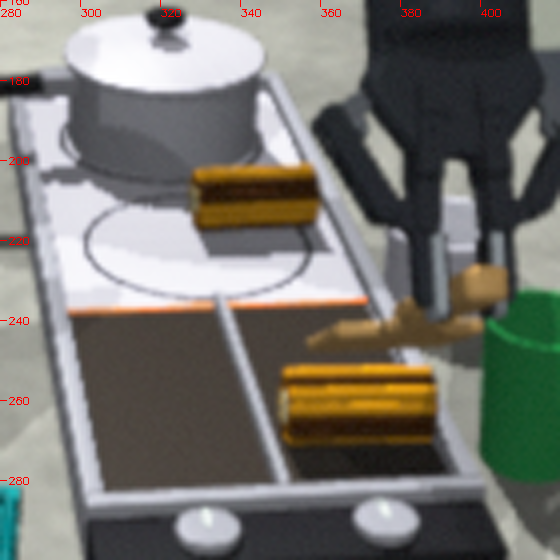

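Call:
step_arm --pt "7 1 7 0 0.1 -0.1" --pt "7 1 7.5 0 0.1 -0.1" --pt "7 1 8 0 0.1 -0.1" --pt "7 1 8 0 0.1 -0.2" --pt "7 1 8 0 0.1 -0.2" --pt "7 1 8 0 0.1 -0.2" --pt "6.5 0.5 8 0 0 -0.2" --pt "4 0 5 0 0 0" --pt "0 0 0 0 0 0"

```text
t: 23.62
tool_pos: [0.6423, -0.3004, 0.1505]
tcp_rot: [[-0.019, 1.0, 0.007], [0.821, 0.02, -0.571], [-0.571, -0.006, -0.821]]
force: [0.3, -0.4, -0.3]
grip_width: 0.214
```

```bash
python3 plan2.py .639 -.14 .059 90.9 35 4;python3 - <<'E'
from h import *
crop("side","s17",300,180,420,310,5)
E
```

```text
edge now [ 0.6388 -0.1487  0.0533] x axis [-0.019  0.821 -0.571]
target tcp [ 0.6414 -0.2913  0.1567]
t 23.62 pos [ 0.6423 -0.3004  0.1505] j [-0.2   0.54  1.57 -0.71  1.02  0.16] F [ 0.3 -0.4 -0.3] grip 0.214 min rows 1
[[1.0, -0.2, -2.6, -0.03, -0.05, 0.09], [1.0, -0.2, -2.6, -0.03, -0.05, 0.09], [1.0, -0.2, -2.6, -0.03, -0.05, 0.09], [1.0, -0.2, -2.6, -0.03, -0.05, 0.09]]
```

View pics/s17.png

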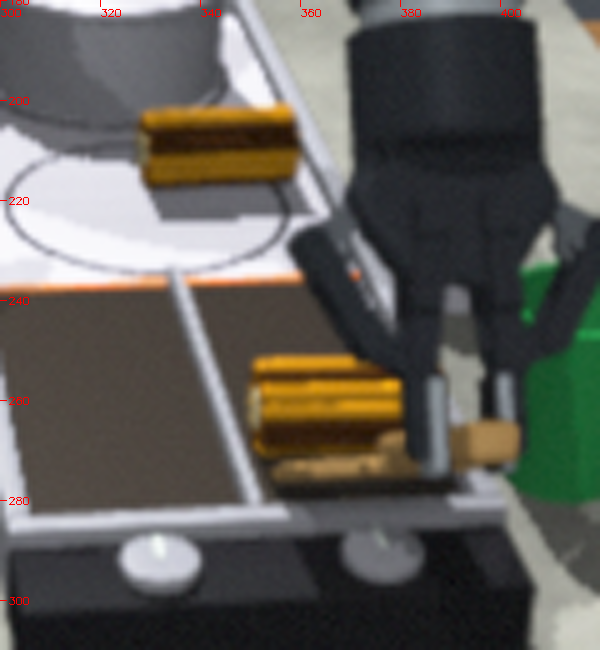

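Call:
step_arm --pt "1.5 0 -2.5 0 0 0" --pt "2.8 0 -3.2 0 0 0" --pt "3 0 -3 0 0 0" --pt "3.3 0 -2.7 0 0 0" --pt "3.3 0 -2.5 0 0 0" --pt "3.4 0 -2.4 0 0 0" --pt "3.4 0 -2.3 0 0 0" --pt "3.4 0 -2.3 0 0 0" --pt "3.4 0 -2.3 0 0 0" --pt "3.4 0 -2.3 0 0 0" --pt "3.4 0 -2.3 0 0 0" --pt "3.4 0 -2.3 0 0 0"

```text
t: 24.67
tool_pos: [0.643, -0.2484, 0.1588]
tcp_rot: [[-0.014, 1.0, 0.013], [0.819, 0.019, -0.573], [-0.573, 0.002, -0.82]]
force: [0.5, 0.9, -1.4]
grip_width: 0.218
```

```bash
python3 plan2.py .636 .088 .059 90.9 35 40|cut -c1-200;python3 - <<'E'
from h import *
crop("side","s18",300,180,420,310,4)
E
```

```text
edge now [ 0.6403 -0.097   0.0612] x axis [-0.014  0.819 -0.573]
target tcp [ 0.6384 -0.0633  0.1567]
t 24.67 pos [ 0.643  -0.2484  0.1588] j [-0.12  0.52  1.58 -0.71  1.06  0.22] F [ 0.5  0.9 -1.4] grip 0.218 min rows 5
[[3.8, -0.0, -2.6, 0.01, -0.0, 0.0], [3.8, -0.0, -2.6, 0.01, -0.0, 0.0], [3.8, -0.0, -2.6, 0.01, -0.0, 0.0], [3.8, -0.0, -2.6, 0.01, -0.0, 0.0], [3.8, -0.0, -2.6, 0.01, -0.0, 0.0], [3.8, -0.0, -2.6, 0
```

View pics/s18.png

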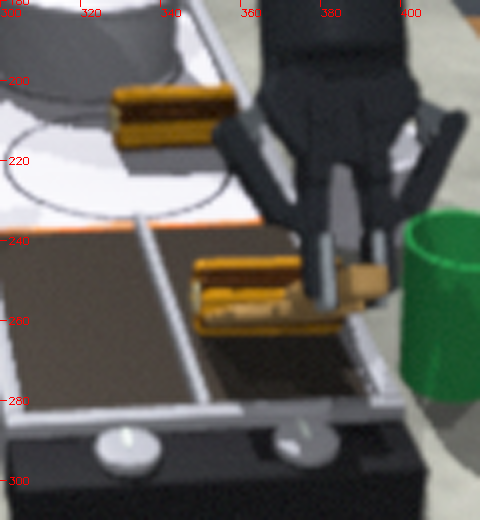

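Rolling well. Continue.

Call:
step_arm --pt "3.5 0 -2.3 0 0 0" --pt "3.5 0 -2.3 0 0 0" --pt "3.5 0 -2.3 0 0 0" --pt "3.5 0 -2.3 0 0 0" --pt "3.5 0 -2.3 0 0 0" --pt "3.5 0 -2.3 0 0 0" --pt "3.5 0 -2.3 0 0 0" --pt "3.5 0 -2.3 0 0 0" --pt "3.5 0 -2.3 0 0 0" --pt "3.5 0 -2.3 0 0 0" --pt "3.5 0 -2.3 0 0 0" --pt "3.5 0 -2.3 0 0 0"

```text
t: 25.72
tool_pos: [0.6421, -0.1935, 0.1578]
tcp_rot: [[-0.014, 1.0, 0.013], [0.819, 0.019, -0.574], [-0.574, 0.003, -0.819]]
force: [0.9, -1.0, -0.0]
grip_width: 0.216
```

Call:
step_arm --pt "3.5 0 -2.4 0 0 0" --pt "3.5 0 -2.4 0 0 0" --pt "3.5 0 -2.4 0 0 0" --pt "3.5 0 -2.4 0 0 0" --pt "3.5 0 -2.4 0 0 0" --pt "3.5 0 -2.4 0 0 0" --pt "3.5 0 -2.4 0 0 0" --pt "3.5 0 -2.4 0 0 0" --pt "3.5 0 -2.4 0 0 0" --pt "3.5 0 -2.4 0 0 0" --pt "3.5 0 -2.4 0 0 0" --pt "3.5 0 -2.4 0 0 0"

```text
t: 26.72
tool_pos: [0.6409, -0.1368, 0.1571]
tcp_rot: [[-0.014, 1.0, 0.013], [0.819, 0.019, -0.574], [-0.574, 0.002, -0.819]]
force: [-0.4, -0.5, -0.5]
grip_width: 0.219
```

```bash
python3 plan2.py .636 .088 .059 90.9 35 16|cut -c1-200;python3 - <<'E'
from h import *
crop("side","s19",300,180,420,310,4)
E
```

```text
edge now [0.6382 0.0144 0.0592] x axis [-0.014  0.819 -0.574]
target tcp [ 0.6384 -0.0633  0.1567]
t 26.72 pos [ 0.6409 -0.1368  0.1571] j [ 0.05  0.52  1.59 -0.68  1.15  0.36] F [-0.4 -0.5 -0.5] grip 0.219 min rows 2
[[3.8, -0.1, -2.6, 0.01, 0.0, 0.01], [3.8, -0.1, -2.6, 0.01, 0.0, 0.01], [3.8, -0.1, -2.6, 0.01, 0.0, 0.01], [3.8, -0.1, -2.6, 0.01, 0.0, 0.01], [3.8, -0.1, -2.6, 0.01, 0.0, 0.01], [3.8, -0.1, -2.6, 0
```

View pics/s19.png

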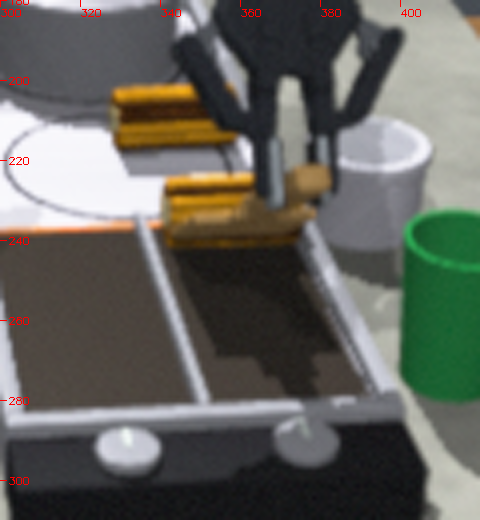

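Call:
step_arm --pt "3.5 0 -2.4 0 0 0" --pt "3.5 0 -2.4 0 0 0" --pt "3.5 0 -2.4 0 0 0" --pt "3.5 0 -2.4 0 0 0" --pt "3.5 0 -2.4 0 0 0" --pt "3.5 0 -2.4 0 0 0" --pt "3.5 0 -2.4 0 0 0" --pt "3.5 0 -2.4 0 0 0" --pt "3.5 0 -2.4 0 0 0" --pt "3.5 0 -2.4 0 0 0"

```text
t: 27.6
tool_pos: [0.6398, -0.0886, 0.1557]
tcp_rot: [[-0.015, 1.0, 0.013], [0.82, 0.02, -0.572], [-0.573, 0.002, -0.82]]
force: [-0.1, -0.4, -0.2]
grip_width: 0.218
```

```bash
python3 plan2.py .636 .088 .059 90.9 35 6|cut -c1-200;python3 - <<'E'
from h import *
crop("side","s20",300,180,420,310,4)
E
```

```text
edge now [0.637  0.0628 0.0582] x axis [-0.015  0.82  -0.573]
target tcp [ 0.6384 -0.0633  0.1567]
t 27.60 pos [ 0.6398 -0.0886  0.1557] j [ 0.13  0.53  1.58 -0.66  1.19  0.41] F [-0.1 -0.4 -0.2] grip 0.218 min rows 1
[[3.4, -0.2, -2.6, 0.04, -0.01, 0.02], [3.4, -0.2, -2.6, 0.04, -0.01, 0.02], [3.4, -0.2, -2.6, 0.04, -0.01, 0.02], [3.4, -0.2, -2.6, 0.04, -0.01, 0.02], [3.4, -0.2, -2.6, 0.04, -0.01, 0.02], [3.4, -0.
```

View pics/s20.png

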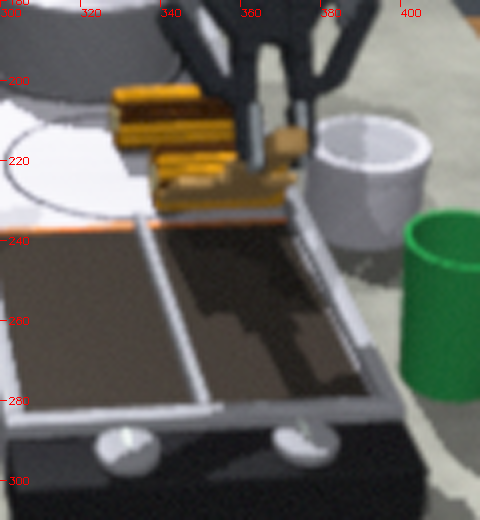

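Call:
step_arm --pt "3.5 0 -2.5 0 0 0" --pt "3.5 0 -2.5 0 0 0" --pt "3.5 0 -2.5 0 0 0" --pt "3.5 0 -2.5 0 0 0" --pt "3 0 -2.2 0 0 0" --pt "2 0 -1.4 0 0 0" --pt "0 0 0 0 0 0"

```text
t: 28.23
tool_pos: [0.6395, -0.0615, 0.1559]
tcp_rot: [[-0.016, 1.0, 0.014], [0.82, 0.021, -0.572], [-0.572, 0.002, -0.82]]
force: [-0.3, -0.8, 0.3]
grip_width: 0.22
```

Call:
step_arm --pt "-4 0 2.8 0 0 0" --pt "-8 0 5.6 0 0 0" --pt "-6 0 -8 0 0 0" --pt "-9 0 -13 0 0 0" --pt "-11 0 -16 0 0 0" --pt "-12 0 -16 0 0 0" --pt "-14 0 -10 0 0 0" --pt "-18 0 -4 0 0 0" --pt "-22 0 8 0 0 0" --pt "-22 0 10 0 0 0" --pt "-22 0 12 0 0 0" --pt "-22 0 12 0 0 0"

```text
t: 29.23
tool_pos: [0.6412, -0.1985, 0.2788]
tcp_rot: [[-0.015, 1.0, 0.016], [0.82, 0.022, -0.572], [-0.573, 0.004, -0.82]]
force: [0.3, -0.6, -0.4]
grip_width: 0.216
```

```bash
python3 plan2.py .5944 -.4094 .13 16 0 20;python3 - <<'E'
from h import *
crop("side","s21",270,150,420,300,4)
crop("top","t21",150,150,350,280,4)
E
```

```text
edge now [ 0.6383 -0.0471  0.1813] x axis [-0.015  0.82  -0.573]
target tcp [ 0.4214 -0.459   0.1232]
t 29.23 pos [ 0.6412 -0.1985  0.2788] j [-0.04  0.42  1.43 -0.63  1.3   0.11] F [ 0.3 -0.6 -0.4] grip 0.216 min rows 12
[[-6.1, -11.3, 13.7, 1.15, 1.48, 3.63], [-7.1, -10.6, 13.7, 1.15, 1.48, 3.63], [-8.1, -9.8, 13.7, 1.15, 1.48, 3.63], [-9.1, -9.0, 13.7, 1.15, 1.48, 3.63], [-10.0, -8.1, 13.6, 1.15, 1.48, 3.63], [-10.8, -7.2, 13.5, 1.15, 1.48, 3.63], [-11.6, -6.2, 13.4, 1.15, 1.48, 3.63], [-12.3, -5.2, 13.2, 1.15, 1.48, 3.63], [-12.9, -4.2, 12.9, 1.15, 1.48, 3.63], [-13.5, -3.1, 12.7, 1.15, 1.48, 3.63], [-13.9, -1.9, 12.4, 1.15, 1.48, 3.63], [-14.3, -0.8, 12.0, 1.15, 1.48, 3.63], [-14.7, 0.4, 11.7, 1.15, 1.48, 3.63], [-14.9, 1.5, 11.3, 1.15, 1.48, 3.63], [-15.0, 2.7, 10.8, 1.15, 1.48, 3.63], [-15.1, 3.9, 10.4, 1.15, 1.48, 3.63], [-15.1, 5.0, 9.9, 1.15, 1.48, 3.63], [-15.0, 6.2, 9.4, 1.15, 1.48, 3.63], [-14.8, 7.3, 8.9, 1.15, 1.48, 3.63], [-14.5, 8.4, 8.3, 1.15, 1.48, 3.63]]
```

View pics/s21.png

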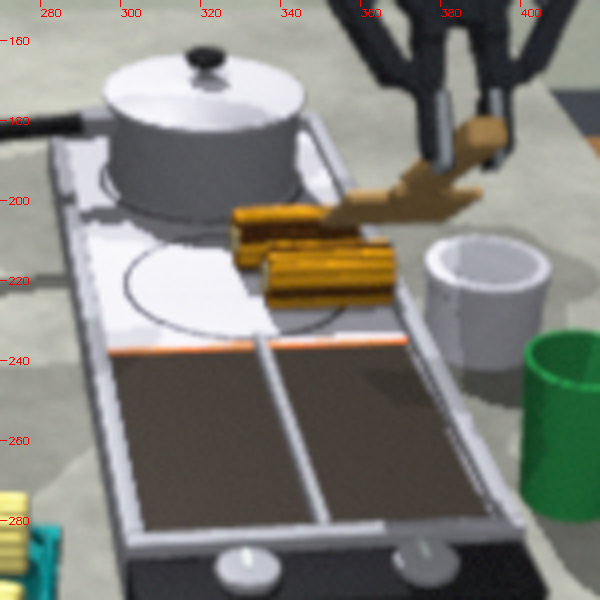

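View pics/t21.png

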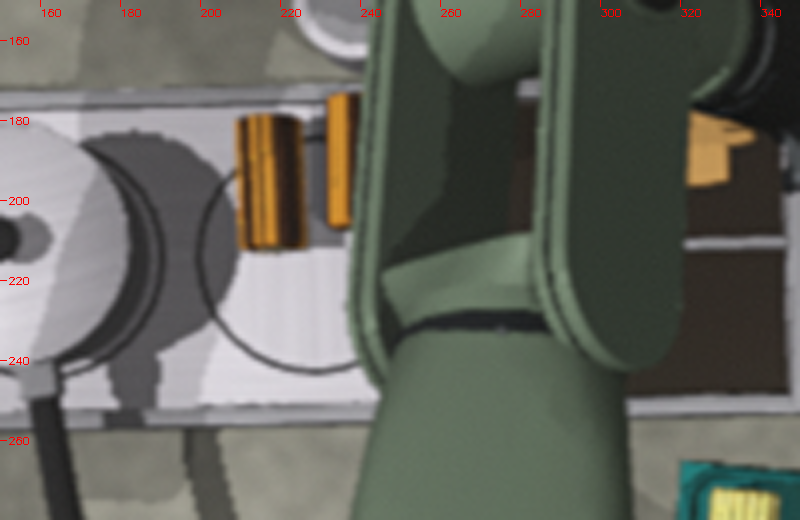

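Call:
step_arm --pt "-6 -11.5 13 1.2 1.5 3.6" --pt "-7 -10.5 13 1.2 1.5 3.6" --pt "-8 -10 13 1.2 1.5 3.6" --pt "-9 -9 13 1.2 1.5 3.6" --pt "-10 -8 13 1.2 1.5 3.6" --pt "-11 -7 13 1.2 1.5 3.6" --pt "-11.5 -6 13 1.2 1.5 3.6" --pt "-12.5 -5 13 1.2 1.5 3.6" --pt "-13 -4 12.5 1.2 1.5 3.6" --pt "-13.5 -3 12 1.2 1.5 3.6" --pt "-14 -2 12 1.2 1.5 3.6" --pt "-14.5 -1 12 1.2 1.5 3.6"

```text
t: 30.33
tool_pos: [0.5017, -0.3551, 0.1934]
tcp_rot: [[0.719, 0.689, -0.091], [0.662, -0.719, -0.213], [-0.213, 0.093, -0.973]]
force: [-0.3, -0.3, -0.6]
grip_width: 0.217
```

```bash
python3 plan2.py .5944 -.4094 .10 16 0 12
```

```text
edge now [ 0.6318 -0.2345  0.1618] x axis [ 0.719  0.662 -0.213]
target tcp [ 0.4214 -0.459   0.0932]
t 30.33 pos [ 0.5017 -0.3551  0.1934] j [-0.51  0.4   1.57 -0.25  1.16  0.4 ] F [-0.3 -0.3 -0.6] grip 0.217 min rows 5
[[-8.8, 0.8, 10.6, 0.68, 0.9, 2.26], [-8.9, 1.3, 10.4, 0.68, 0.9, 2.26], [-9.0, 1.8, 10.3, 0.68, 0.9, 2.26], [-9.1, 2.3, 10.1, 0.68, 0.9, 2.26], [-9.1, 2.7, 9.9, 0.68, 0.9, 2.26], [-9.2, 3.2, 9.8, 0.68, 0.9, 2.26], [-9.2, 3.7, 9.6, 0.68, 0.9, 2.26], [-9.2, 4.2, 9.4, 0.68, 0.9, 2.26], [-9.2, 4.6, 9.2, 0.68, 0.9, 2.26], [-9.1, 5.1, 9.0, 0.68, 0.9, 2.26], [-9.0, 5.6, 8.8, 0.68, 0.9, 2.26], [-8.9, 6.0, 8.6, 0.68, 0.9, 2.26]]
```

Call:
step_arm --pt "-9 1 8 0.7 0.9 2.3" --pt "-9 1.5 9 0.7 0.9 2.3" --pt "-9 2 9 0.7 0.9 2.3" --pt "-9 2.5 9 0.7 0.9 2.3" --pt "-9 2.5 9 0.7 0.9 2.3" --pt "-9 3 9 0.7 0.9 2.3" --pt "-9 3.5 9 0.7 0.9 2.3" --pt "-9 4 9 0.7 0.9 2.3" --pt "-9 4.5 9 0.7 0.9 2.3" --pt "-9 5 9 0.6 0.9 2.3" --pt "-9 5.5 8 0.6 0.9 2.2" --pt "-5 4 5 0.4 0.5 1.5"

```text
t: 31.33
tool_pos: [0.4167, -0.4583, 0.1083]
tcp_rot: [[0.967, 0.256, 0.002], [0.256, -0.967, -0.001], [0.001, 0.001, -1.0]]
force: [0.6, 0.0, -1.2]
grip_width: 0.219
```

```bash
python3 plan2.py .5944 -.4094 .06 16 0 6;python3 - <<'E'
from h import *
crop("side","s22",220,180,440,440,3)
crop("top","t22",150,150,350,280,4)
E
```

```text
edge now [ 0.5907 -0.4122  0.1153] x axis [0.967 0.256 0.001]
target tcp [ 0.4214 -0.459   0.0532]
t 31.33 pos [ 0.4167 -0.4583  0.1083] j [-0.85  0.48  1.63  0.    1.02  0.46] F [ 0.6  0.  -1.2] grip 0.219 min rows 2
[[0.7, 0.3, 9.2, 0.01, -0.01, -0.19], [0.7, 0.3, 9.2, 0.01, -0.01, -0.19], [0.7, 0.3, 9.2, 0.01, -0.01, -0.19], [0.7, 0.3, 9.2, 0.01, -0.01, -0.19], [0.7, 0.3, 9.2, 0.01, -0.01, -0.19], [0.7, 0.3, 9.2, 0.01, -0.01, -0.19]]
```

View pics/s22.png

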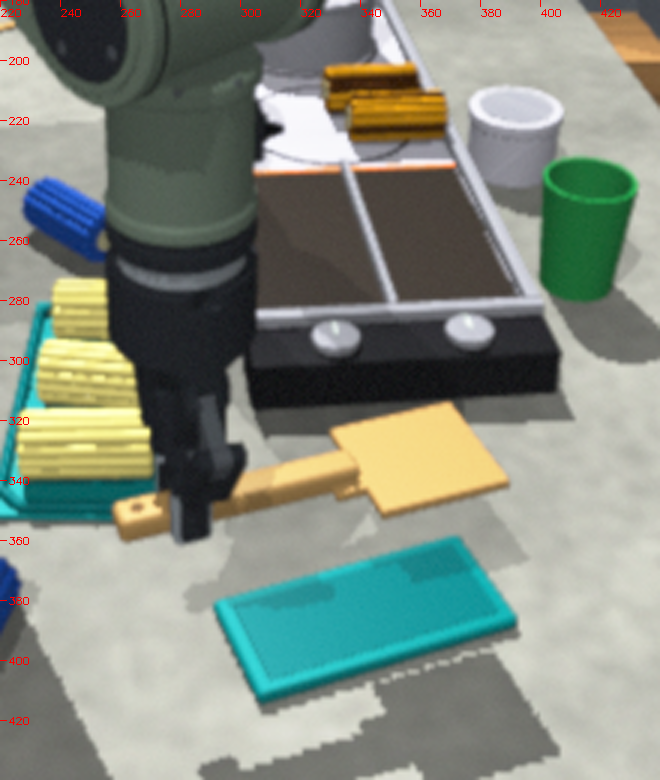

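View pics/t22.png

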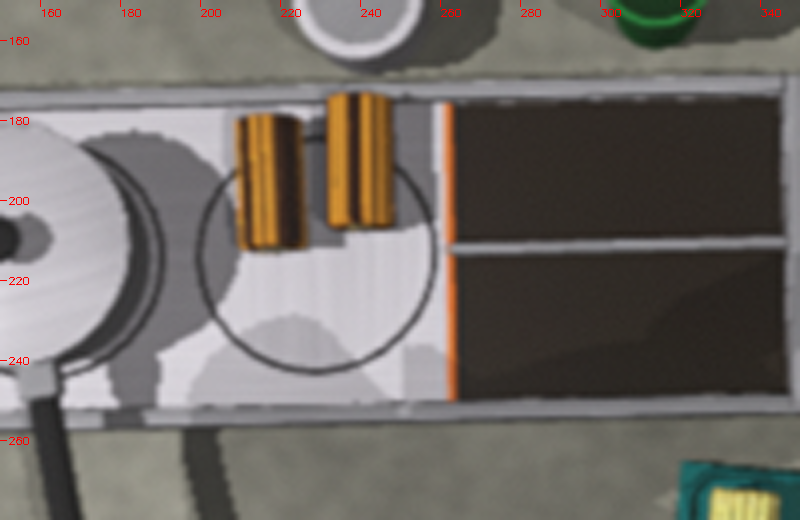

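Call:
step_arm --pt "0.8 0.3 12 0 0 -0.2" --pt "0.8 0.3 14 0 0 -0.2" --pt "0.8 0.3 14 0 0 -0.2" --pt "0.8 0.3 14 0 0 -0.2" --pt "0.8 0.3 12 0 0 -0.2" --pt "0.5 0 10 0 0 -0.2" --pt "0 0 4 0 0 0" --pt "0 0 0 0 0 0"

```text
t: 32.1
tool_pos: [0.4275, -0.4552, 0.0253]
tcp_rot: [[0.957, 0.289, 0.004], [0.289, -0.957, -0.004], [0.003, 0.006, -1.0]]
force: [-0.2, -0.2, -1.0]
grip_width: 0.217
```

```bash
python3 plan2.py .5944 -.4094 .0137 16 0 4
```

```text
edge now [ 0.5998 -0.4032  0.0326] x axis [0.957 0.289 0.003]
target tcp [ 0.4214 -0.459   0.0069]
t 32.10 pos [ 0.4275 -0.4552  0.0253] j [-0.84  0.58  1.71  0.    0.85  0.44] F [-0.2 -0.2 -1. ] grip 0.217 min rows 1
[[-1.7, 0.4, 4.6, 0.08, -0.04, 0.2], [-1.7, 0.4, 4.6, 0.08, -0.04, 0.2], [-1.7, 0.5, 4.6, 0.08, -0.04, 0.2], [-1.7, 0.5, 4.6, 0.08, -0.04, 0.2]]
```

Call:
step_arm --pt "-1.4 0.4 4 0.1 0 0.2" --pt "-1.4 0.4 4 0.1 0 0.2" --pt "-1.2 0.5 4 0.1 0 0.2" --pt "-0.5 0.5 2.5 0 0 0.2" --pt "0 0 0 0 0 0" --pt "0 0 0 0 0 0"

```text
t: 32.6
tool_pos: [0.4247, -0.4593, 0.0113]
tcp_rot: [[0.961, 0.275, 0.005], [0.275, -0.961, -0.002], [0.004, 0.003, -1.0]]
force: [-1.4, 0.5, -0.7]
grip_width: 0.218
```

```bash
python3 plan2.py .5944 -.4094 .0137 16 0 2
```

```text
edge now [ 0.5977 -0.4097  0.0189] x axis [0.961 0.275 0.004]
target tcp [ 0.4214 -0.459   0.0069]
t 32.60 pos [ 0.4247 -0.4593  0.0113] j [-0.84  0.6   1.71  0.    0.83  0.45] F [-1.4  0.5 -0.7] grip 0.218 min rows 1
[[-1.6, -0.6, 2.2, 0.1, -0.13, -0.01], [-1.6, -0.6, 2.2, 0.1, -0.13, -0.01]]
```

Call:
step_arm --pt "-0.6 -0.6 2 0.1 -0.1 0" --pt "-0.4 -0.4 2 0 -0.1 0" --pt "0 0 0.5 0 0 0" --pt "0 0 0 0 0 0"

```text
t: 32.93
tool_pos: [0.4235, -0.4592, 0.0072]
tcp_rot: [[0.961, 0.275, 0.002], [0.275, -0.961, -0.002], [0.001, 0.003, -1.0]]
force: [0.1, 0.5, -0.7]
grip_width: 0.213
```

```bash
python3 plan2.py .5944 -.4094 .0137 16 0 2;python3 - <<'E'
from h import *
crop("side","s23",220,280,420,430,4)
E
```

```text
edge now [ 0.5966 -0.4097  0.0142] x axis [0.961 0.275 0.001]
target tcp [ 0.4214 -0.459   0.0069]
t 32.93 pos [ 0.4235 -0.4592  0.0072] j [-0.84  0.6   1.72 -0.    0.82  0.45] F [ 0.1  0.5 -0.7] grip 0.213 min rows 1
[[-1.0, -0.4, 0.1, 0.08, -0.04, -0.02], [-1.0, -0.4, 0.1, 0.08, -0.04, -0.02]]
```

View pics/s23.png

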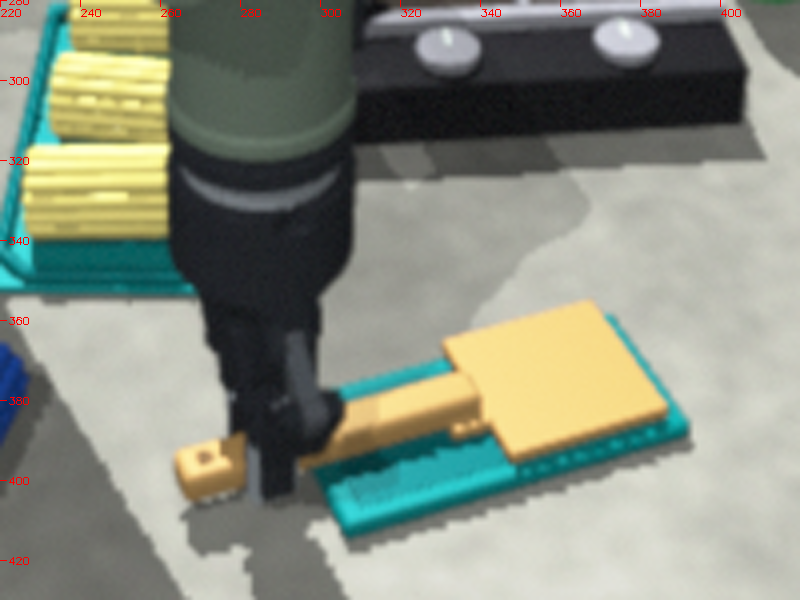

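Call:
step_arm --pt "0 0 0.5 0 0 0" --pt "0 0 0 0 0 0"

```text
t: 33.15
tool_pos: [0.4236, -0.4592, 0.0068]
tcp_rot: [[0.961, 0.275, 0.002], [0.275, -0.961, -0.003], [0.002, 0.003, -1.0]]
force: [0.4, 0.6, -0.2]
grip_width: 0.219
```

Call:
step_arm --pt "0 0 0 0 0 0" --pt "0 0 0 0 0 0" --pt "0 0 0 0 0 0" --pt "0 0 0 0 0 0" --pt "0 0 0 0 0 0" --pt "0 0 0 0 0 0" --pt "0 0 0 0 0 0" --pt "0 0 0 0 0 0" --fingers 1

```text
t: 33.82
tool_pos: [0.4243, -0.4597, 0.0076]
tcp_rot: [[0.961, 0.275, 0.004], [0.275, -0.961, -0.004], [0.003, 0.005, -1.0]]
force: [-0.5, -0.0, 0.3]
grip_width: 1.004
```

Call:
step_arm --pt "0 0 -5 0 0 0" --pt "0 0 -10 0 0 0" --pt "0 0 -15 0 0 0" --pt "0 0 -20 0 0 0" --pt "0 0 -25 0 0 0" --pt "0 0 -25 0 0 0" --pt "0 0 -25 0 0 0" --pt "0 0 -20 0 0 0" --fingers 0.72

```text
t: 34.48
tool_pos: [0.4216, -0.4568, 0.1582]
tcp_rot: [[0.961, 0.275, -0.003], [0.275, -0.961, 0.004], [-0.002, -0.004, -1.0]]
force: [1.3, -0.4, -0.4]
grip_width: 0.721
```

```bash
python3 - <<'E'
from h import *
crop("side","s24",220,220,440,430,3)
crop("top","t24",300,190,480,340,4)
E
```

```text
(no output)
```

View pics/s24.png

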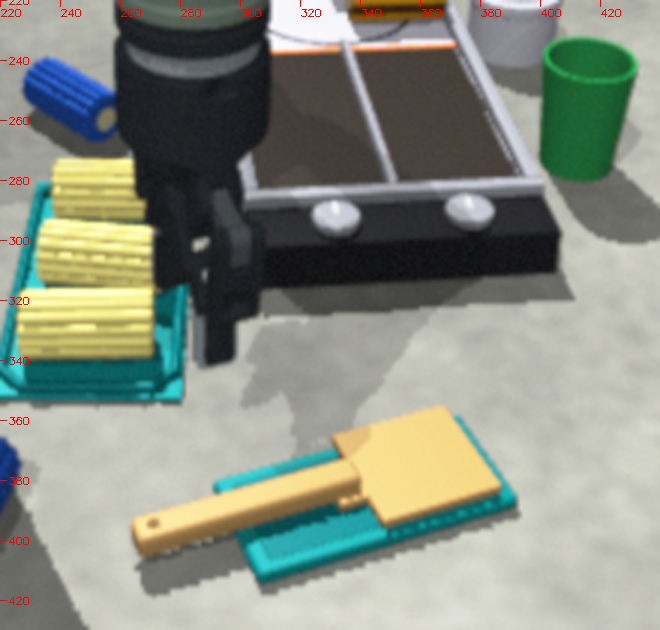

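View pics/t24.png

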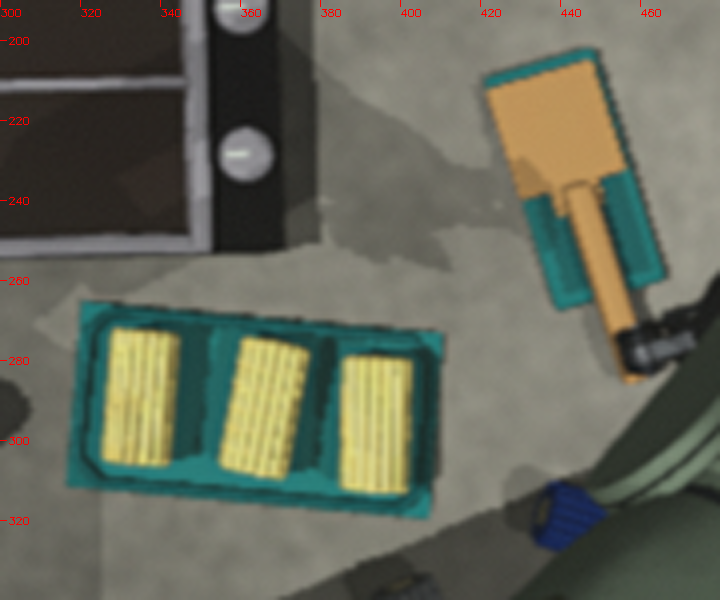

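```bash
python3 - <<'E'
from h import *
for q in((393.75,296),(366,291.75),(335.25,289.25)): print(pw("top",*q,.032).round(4))
E
python3 plan.py .358 -.2875 .13 -90 8 x
```

```text
[ 0.3571 -0.2902  0.032 ]
[ 0.369 -0.216  0.032]
[ 0.3764 -0.1335  0.032 ]
t 34.58 pos [ 0.4231 -0.4584  0.1607] j [-0.84  0.44  1.56  0.    1.14  0.45] F [ 0.  -0.4  0.7] grip 0.718 min rows 5
[[-2.0, -22.8, 3.8, 0.02, -0.01, 1.99], [-2.7, -22.7, 3.8, 0.02, -0.01, 1.99], [-3.5, -22.6, 3.8, 0.02, -0.01, 1.99], [-4.3, -22.5, 3.8, 0.02, -0.01, 1.99], [-5.1, -22.3, 3.8, 0.02, -0.01, 1.99], [-5.9, -22.1, 3.8, 0.02, -0.01, 1.99], [-6.6, -21.9, 3.8, 0.02, -0.01, 1.99], [-7.4, -21.6, 3.8, 0.02, -0.01, 1.99]]
```

Call:
step_arm --pt "-2 -22.5 4 0 0 2" --pt "-3 -22.5 5 0 0 2" --pt "-3.5 -22.5 5 0 0 2" --pt "-4.5 -22.5 5 0 0 2" --pt "-5 -22 6 0 0 2" --pt "-6 -22 6 0 0 2" --pt "-6.5 -20 6 0 0 2" --pt "-6 -14 6 0 0 2" --pt "0 0 0 0 0 0"

```text
t: 35.33
tool_pos: [0.3552, -0.2902, 0.1156]
tcp_rot: [[1.0, -0.017, 0.002], [-0.017, -1.0, -0.003], [0.002, 0.003, -1.0]]
force: [0.6, 0.3, -0.3]
grip_width: 0.72
```

```bash
python3 plan.py .357 -.290 .060 -90 4 x
```

```text
t 35.33 pos [ 0.3552 -0.2902  0.1156] j [-0.71  0.25  1.99 -0.    0.89  0.88] F [ 0.6  0.3 -0.3] grip 0.720 min rows 2
[[0.4, -0.1, 13.9, 0.05, -0.03, -0.24], [0.4, -0.1, 13.9, 0.05, -0.03, -0.24], [0.4, -0.1, 13.9, 0.05, -0.03, -0.24], [0.4, -0.1, 13.9, 0.05, -0.03, -0.24]]
```

Call:
step_arm --pt "0.5 0 10 0 0 -0.3" --pt "0.5 0 12 0 0 -0.3" --pt "0.5 0 12 0 0 -0.3" --pt "0 0 10 0 0 0" --pt "0 0 0 0 0 0" --pt "0 0 0 0 0 0"

```text
t: 35.83
tool_pos: [0.3605, -0.2954, 0.0696]
tcp_rot: [[1.0, 0.006, 0.007], [0.006, -1.0, -0.009], [0.007, 0.009, -1.0]]
force: [1.2, -0.9, 0.3]
grip_width: 0.717
```

```bash
python3 plan.py .357 -.290 .011 -90 4 x; python3 - <<'E'
from h import *
crop("side","s25",200,240,340,370,4)
E
```

```text
t 35.83 pos [ 0.3605 -0.2954  0.0696] j [-0.71  0.32  2.04 -0.    0.77  0.86] F [ 1.2 -0.9  0.3] grip 0.717 min rows 2
[[-1.0, -1.5, 14.6, 0.13, -0.1, 0.08], [-0.9, -1.4, 14.6, 0.13, -0.1, 0.08], [-0.9, -1.4, 14.6, 0.13, -0.1, 0.08], [-0.9, -1.4, 14.6, 0.13, -0.1, 0.08]]
```

View pics/s25.png

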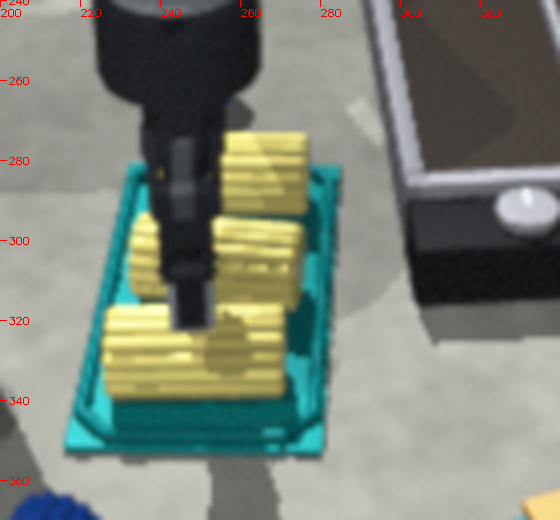

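```bash
cat > sil.py <<'E'
from h import *
import sys
def sil(x,y,z,r=.023):
    for n in("side","top"):
        Q=np.array([proj(n,[x,y+r*np.cos(a),z+r*np.sin(a)]) for a in np.linspace(0,6.28,73)])
        print(n,"cols %.1f-%.1f rows %.1f-%.1f"%(Q[:,0].min(),Q[:,0].max(),Q[:,1].min(),Q[:,1].max()))
sil(*map(float,sys.argv[1:4]))
E
python3 sil.py .357 -.290 .028;python3 sil.py .357 -.287 .028;python3 sil.py .369 -.214 .028;python3 sil.py .3764 -.132 .028
```

```text
side cols 247.3-248.2 rows 315.8-338.9
top cols 384.8-402.1 rows 295.7-296.3
side cols 247.3-248.2 rows 314.9-337.9
top cols 383.7-401.0 rows 295.7-296.3
side cols 253.2-253.9 rows 293.5-315.0
top cols 356.5-373.7 rows 291.5-292.0
side cols 256.3-256.9 rows 272.6-292.6
top cols 326.1-343.2 rows 289.0-289.4
```

Call:
step_arm --pt "-1 -1.5 10 0.1 -0.1 0" --pt "-1 -1.5 12 0.1 -0.1 0.1" --pt "-1 -1.2 12 0.2 -0.1 0.1" --pt "-0.5 0 12 0.1 -0.1 0" --pt "0 0 6 0 0 0" --pt "0 0 3 0 0 0" --pt "0 0 0 0 0 0"

```text
t: 36.47
tool_pos: [0.36, -0.2949, 0.013]
tcp_rot: [[1.0, 0.002, 0.006], [0.003, -1.0, -0.005], [0.006, 0.005, -1.0]]
force: [-0.8, 0.1, 0.4]
grip_width: 0.721
```

```bash
python3 plan.py .357 -.291 .011 -90 2 x
```

```text
t 36.47 pos [ 0.36   -0.2949  0.013 ] j [-0.71  0.41  2.1   0.    0.62  0.86] F [-0.8  0.1  0.4] grip 0.721 min rows 1
[[-1.5, -2.0, 1.0, 0.15, -0.18, 0.07], [-1.5, -1.9, 1.0, 0.15, -0.18, 0.07]]
```

Call:
step_arm --pt "-1.5 -2 0.5 0.2 -0.2 0" --pt "-1 -2 0.5 0.1 -0.1 0" --pt "0 0 0 0 0 0"

```text
t: 36.72
tool_pos: [0.3579, -0.2912, 0.0127]
tcp_rot: [[1.0, 0.003, 0.002], [0.003, -1.0, -0.001], [0.002, 0.001, -1.0]]
force: [0.9, -0.1, 0.7]
grip_width: 0.717
```

Call:
step_arm --pt "0 0 0 0 0 0" --pt "0 0 0 0 0 0" --pt "0 0 0 0 0 0" --pt "0 0 0 0 0 0" --pt "0 0 0 0 0 0" --pt "0 0 0 0 0 0" --fingers 0

```text
t: 37.22
tool_pos: [0.3584, -0.2914, 0.0142]
tcp_rot: [[1.0, 0.003, 0.004], [0.003, -1.0, -0.003], [0.004, 0.003, -1.0]]
force: [0.3, 0.0, -1.3]
grip_width: 0.521
```

Call:
step_arm --pt "0 0 -5 0 0 0" --pt "0 0 -10 0 0 0" --pt "0 0 -15 0 0 0" --pt "0 0 -20 0 0 0" --pt "0 0 -25 0 0 0" --pt "0 0 -25 0 0 0" --pt "0 0 -20 0 0 0"

```text
t: 37.8
tool_pos: [0.3546, -0.2883, 0.1354]
tcp_rot: [[1.0, 0.003, -0.007], [0.003, -1.0, 0.007], [-0.007, -0.007, -1.0]]
force: [0.3, -0.2, -1.2]
grip_width: 0.521
```

```bash
python3 plan.py .5341 -.1035 .12 -89 9 x; python3 - <<'E'
from h import *
crop("side","s26",200,200,340,370,4)
E
```

```text
t 37.80 pos [ 0.3546 -0.2883  0.1354] j [-0.71  0.23  1.96  0.    0.96  0.86] F [ 0.3 -0.2 -1.2] grip 0.521 min rows 7
[[20.0, -20.5, 1.7, -0.04, 0.04, -0.09], [20.0, -20.4, 1.7, -0.04, 0.04, -0.09], [20.1, -20.4, 1.7, -0.04, 0.04, -0.09], [20.1, -20.4, 1.7, -0.04, 0.04, -0.09], [20.1, -20.3, 1.7, -0.04, 0.04, -0.09], [20.2, -20.3, 1.7, -0.04, 0.04, -0.09], [20.2, -20.3, 1.7, -0.04, 0.04, -0.09], [20.2, -20.2, 1.7, -0.04, 0.04, -0.09], [20.3, -20.2, 1.7, -0.04, 0.04, -0.09]]
```

View pics/s26.png

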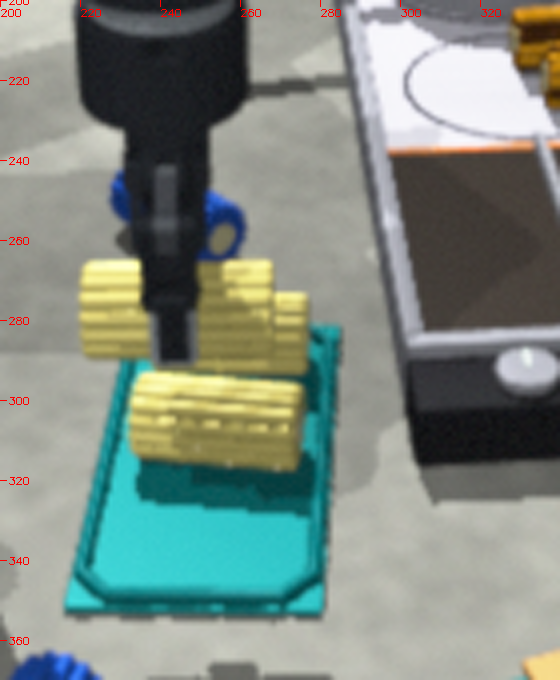

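Call:
step_arm --pt "15 -15 1 0 0 0" --pt "20 -20.5 1 0 0 0" --pt "20 -20.5 1 0 0 0" --pt "20 -20.5 1.5 0 0 -0.1" --pt "20 -20.5 1.5 0 0 -0.1" --pt "20 -20.5 1.5 0 0 -0.1" --pt "20 -20 2 -0.1 0.1 -0.1" --pt "20 -20 2 -0.1 0.1 -0.1" --pt "15 -14 2 -0.1 0.1 -0.1" --pt "0 0 0 0 0 0"

```text
t: 38.68
tool_pos: [0.5334, -0.1116, 0.128]
tcp_rot: [[1.0, 0.008, 0.011], [0.008, -1.0, -0.009], [0.011, 0.009, -1.0]]
force: [0.5, 0.0, -1.1]
grip_width: 0.519
```

```bash
python3 plan.py .5341 -.1035 .046 -89 6 x; python3 - <<'E'
from h import *
crop("side","s27",220,180,400,320,4)
E
```

```text
t 38.68 pos [ 0.5334 -0.1116  0.128 ] j [-0.22  0.35  1.79 -0.01  0.98  1.34] F [ 0.5  0.  -1.1] grip 0.519 min rows 3
[[-0.0, -1.5, 13.7, 0.09, -0.11, -0.09], [0.0, -1.4, 13.7, 0.09, -0.11, -0.09], [0.0, -1.4, 13.7, 0.09, -0.11, -0.09], [0.1, -1.4, 13.7, 0.09, -0.11, -0.09], [0.1, -1.4, 13.7, 0.09, -0.11, -0.09], [0.1, -1.4, 13.7, 0.09, -0.11, -0.09]]
```

View pics/s27.png

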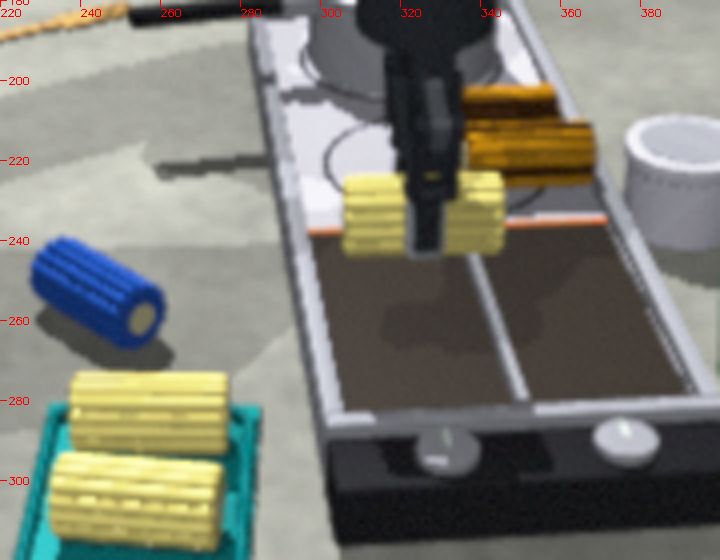

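Call:
step_arm --pt "0 -1 10 0.1 -0.1 -0.1" --pt "0 -1 13 0.1 -0.1 -0.1" --pt "0 -1 13 0.1 -0.1 -0.1" --pt "0 -1 13 0.1 -0.1 -0.1" --pt "0 -1 8 0.1 -0.1 -0.1" --pt "0 0 0 0 0 0" --pt "0 0 0 0 0 0"

```text
t: 39.32
tool_pos: [0.5258, -0.1117, 0.0658]
tcp_rot: [[1.0, 0.013, -0.006], [0.013, -1.0, -0.001], [-0.006, 0.001, -1.0]]
force: [-1.0, 0.4, -1.1]
grip_width: 0.516
```

```bash
python3 plan.py .5355 -.1035 .046 -89 3 x; python3 - <<'E'
from h import *
crop("side","s28",280,220,400,320,6)
crop("top","t28",250,180,380,300,6)
E
```

```text
t 39.32 pos [ 0.5258 -0.1117  0.0658] j [-0.23  0.42  1.87 -0.    0.85  1.33] F [-1.   0.4 -1.1] grip 0.516 min rows 1
[[3.3, -2.7, 6.6, 0.01, 0.12, -0.09], [3.3, -2.7, 6.6, 0.01, 0.12, -0.09], [3.3, -2.7, 6.6, 0.01, 0.12, -0.09]]
```

View pics/s28.png

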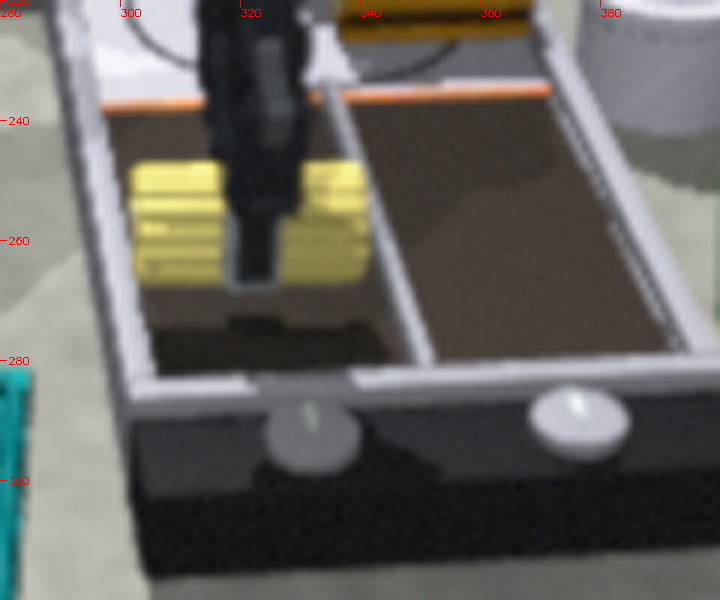

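View pics/t28.png

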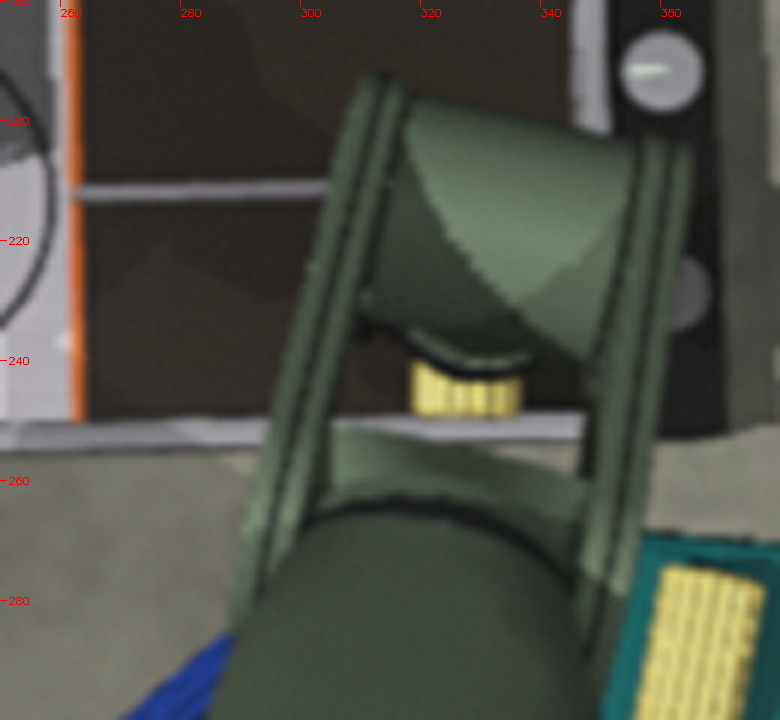

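Call:
step_arm --pt "3 -2 2 0 0.1 0" --pt "3 -2 2 0 0.1 0" --pt "2 -1 1 0 0.1 0" --pt "0 0 0 0 0 0" --pt "0 0 0 0 0 0"

```text
t: 39.83
tool_pos: [0.537, -0.1066, 0.0634]
tcp_rot: [[1.0, 0.013, 0.006], [0.013, -1.0, -0.002], [0.006, 0.002, -1.0]]
force: [0.3, -0.1, -1.4]
grip_width: 0.518
```

```bash
python3 plan.py .5350 -.1035 .046 -89 3 x; python3 - <<'E'
from h import *
crop("side","s29",280,220,400,320,6)
E
```

```text
t 39.83 pos [ 0.537  -0.1066  0.0634] j [-0.22  0.44  1.86 -0.    0.84  1.34] F [ 0.3 -0.1 -1.4] grip 0.518 min rows 1
[[-0.7, -1.1, 5.8, 0.04, -0.12, -0.09], [-0.7, -1.1, 5.8, 0.04, -0.12, -0.09], [-0.7, -1.0, 5.8, 0.04, -0.12, -0.09]]
```

View pics/s29.png

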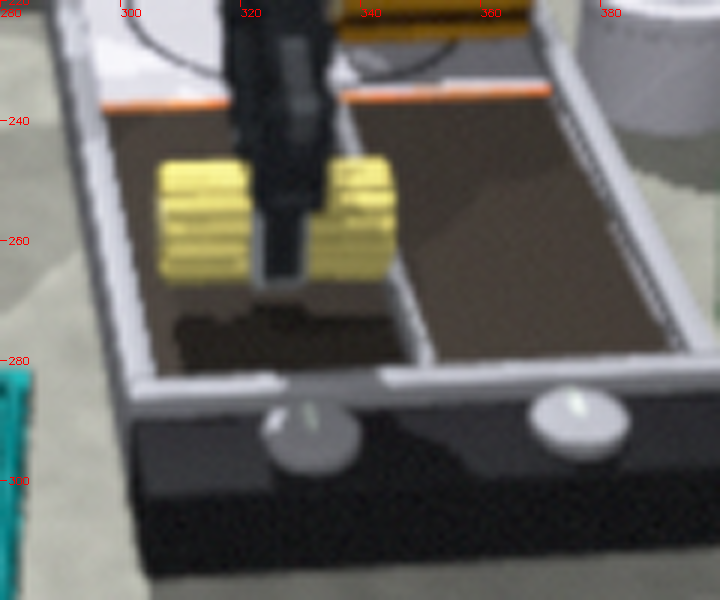

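Call:
step_arm --pt "0 -1 4 0 -0.1 0" --pt "0 -1 5 0 -0.1 0" --pt "0 0 5 0 0 0" --pt "0 0 2 0 0 0" --pt "0 0 0 0 0 0" --pt "0 0 0 0 0 0"

```text
t: 40.38
tool_pos: [0.5367, -0.1042, 0.0454]
tcp_rot: [[1.0, 0.013, 0.002], [0.013, -1.0, -0.002], [0.002, 0.002, -1.0]]
force: [0.5, 0.6, -1.6]
grip_width: 0.522
```

```bash
python3 plan.py .5360 -.1035 .0455 -89 1 x; python3 - <<'E'
from h import *
crop("side","s30",280,220,400,320,6)
E
```

```text
t 40.38 pos [ 0.5367 -0.1042  0.0454] j [-0.21  0.46  1.88 -0.    0.8   1.35] F [ 0.5  0.6 -1.6] grip 0.522 min rows 1
[[-0.6, -0.7, -0.1, 0.12, -0.09, -0.26]]
```

View pics/s30.png

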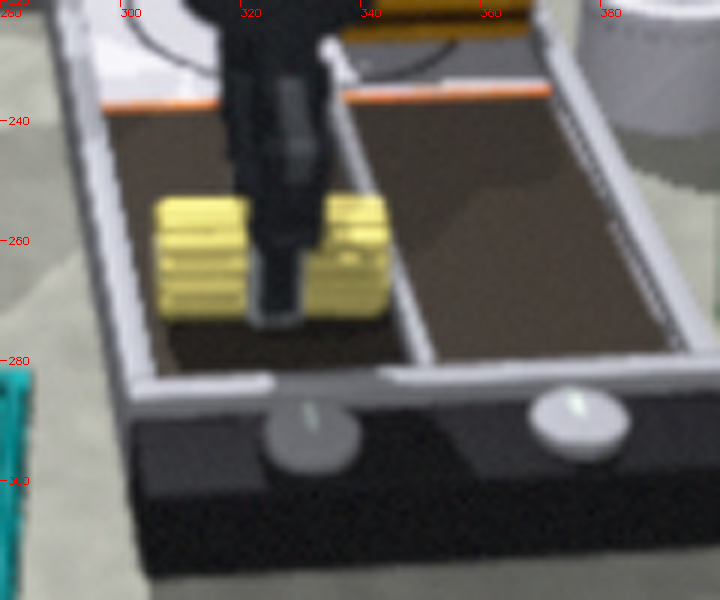

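Call:
step_arm --pt "0 0 1.2 0 0 0" --pt "0 0 0.5 0 0 0"

```text
t: 40.6
tool_pos: [0.5369, -0.1042, 0.0447]
tcp_rot: [[1.0, 0.013, 0.002], [0.013, -1.0, -0.002], [0.002, 0.002, -1.0]]
force: [-2.6, 0.7, 3.0]
grip_width: 0.518
```

Contact with the griddle; release and lift.

Call:
step_arm --pt "0 0 0 0 0 0" --pt "0 0 0 0 0 0" --pt "0 0 0 0 0 0" --pt "0 0 0 0 0 0" --pt "0 0 0 0 0 0" --fingers 0.72

```text
t: 41.02
tool_pos: [0.538, -0.1046, 0.0456]
tcp_rot: [[1.0, 0.013, 0.006], [0.013, -1.0, -0.003], [0.006, 0.003, -1.0]]
force: [-0.5, 0.4, 0.1]
grip_width: 0.715
```

Call:
step_arm --pt "0 0 -5 0 0 0" --pt "0 0 -10 0 0 0" --pt "0 0 -15 0 0 0" --pt "0 0 -20 0 0 0" --pt "0 0 -20 0 0 0" --pt "0 0 -15 0 0 0"

```text
t: 41.52
tool_pos: [0.5353, -0.1039, 0.1333]
tcp_rot: [[1.0, 0.013, -0.002], [0.013, -1.0, -0.001], [-0.002, 0.001, -1.0]]
force: [0.8, -1.1, -0.1]
grip_width: 0.719
```

```bash
python3 plan.py .369 -.216 .11 -99 10 x; python3 - <<'E'
from h import *
crop("side","s31",220,180,400,320,4)
E
```

```text
t 41.52 pos [ 0.5353 -0.1039  0.1333] j [-0.21  0.36  1.78 -0.    1.01  1.35] F [ 0.8 -1.1 -0.1] grip 0.719 min rows 6
[[-16.8, 11.0, 2.4, 0.01, 0.01, 0.97], [-16.6, 11.3, 2.4, 0.01, 0.01, 0.97], [-16.4, 11.6, 2.4, 0.01, 0.01, 0.97], [-16.2, 11.8, 2.4, 0.01, 0.01, 0.97], [-16.0, 12.1, 2.4, 0.01, 0.01, 0.97], [-15.8, 12.4, 2.4, 0.01, 0.01, 0.97], [-15.6, 12.6, 2.4, 0.01, 0.01, 0.97], [-15.3, 12.9, 2.3, 0.01, 0.01, 0.97], [-15.1, 13.2, 2.3, 0.01, 0.01, 0.97], [-14.9, 13.4, 2.3, 0.01, 0.01, 0.97]]
```

View pics/s31.png

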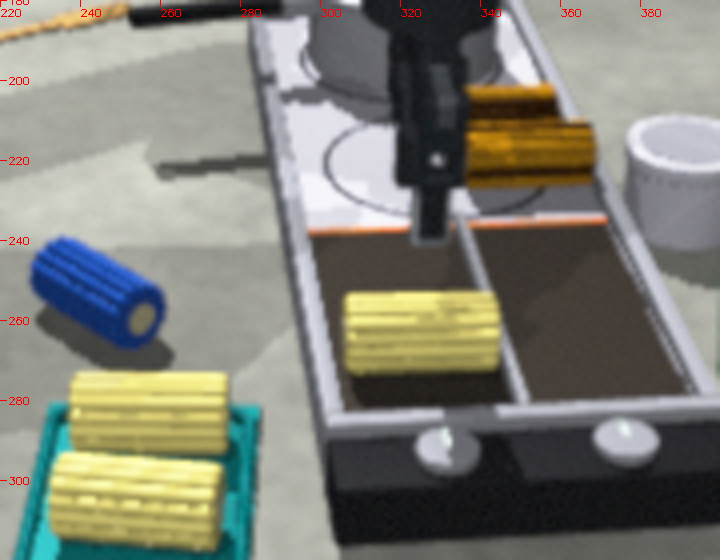

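Call:
step_arm --pt "-14 9 2 0 0 1" --pt "-16.5 11.5 2 0 0 1" --pt "-16.5 11.5 2 0 0 1" --pt "-16 12 2 0 0 1" --pt "-16 12 2 0 0 1" --pt "-16 12.5 2 0 0 1" --pt "-15.5 12.5 2 0 0 1" --pt "-15.5 13 2 0 0 1" --pt "-15 12 2 0 0 1" --pt "-10 8 2 0 0 0.7" --pt "0 0 0 0 0 0" --pt "0 0 0 0 0 0"

```text
t: 42.57
tool_pos: [0.3605, -0.2117, 0.1135]
tcp_rot: [[0.986, -0.169, -0.001], [-0.169, -0.986, -0.001], [-0.001, 0.001, -1.0]]
force: [0.7, -0.4, 1.7]
grip_width: 0.722
```

```bash
python3 plan.py .369 -.216 .06 -99 4 x
```

```text
t 42.57 pos [ 0.3605 -0.2117  0.1135] j [-0.56  0.2   2.08 -0.    0.87  1.18] F [ 0.7 -0.4  1.7] grip 0.722 min rows 2
[[2.3, 0.7, 13.4, 0.01, 0.01, -0.19], [2.3, 0.7, 13.4, 0.01, 0.01, -0.19], [2.3, 0.7, 13.4, 0.01, 0.01, -0.19], [2.3, 0.7, 13.4, 0.01, 0.01, -0.19]]
```

Call:
step_arm --pt "1.5 0.5 8 0 0 0" --pt "1.5 0.5 12 0 0 0" --pt "1 0 12 0 0 0" --pt "1 0 12 0 0 0" --pt "0 0 12 0 0 0" --pt "0 0 8 0 0 0" --pt "0 0 0 0 0 0" --pt "0 0 0 0 0 0"

```text
t: 43.23
tool_pos: [0.37, -0.2121, 0.0442]
tcp_rot: [[0.986, -0.164, 0.002], [-0.164, -0.986, -0.002], [0.003, 0.001, -1.0]]
force: [-0.6, -0.2, 0.2]
grip_width: 0.715
```

```bash
python3 plan.py .369 -.216 .0125 -99 3 x; python3 - <<'E'
from h import *
crop("side","s32",200,240,340,370,4)
E
```

```text
t 43.23 pos [ 0.37   -0.2121  0.0442] j [-0.55  0.31  2.15 -0.    0.68  1.19] F [-0.6 -0.2  0.2] grip 0.715 min rows 1
[[-0.1, 1.3, 10.6, 0.03, -0.05, -0.15], [-0.1, 1.3, 10.6, 0.03, -0.05, -0.15], [-0.1, 1.3, 10.6, 0.03, -0.05, -0.15]]
```

View pics/s32.png

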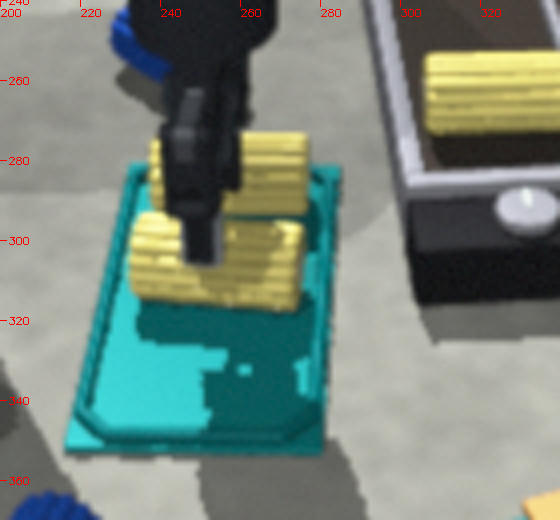

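```bash
python3 - <<'E'
from h import *
for P in([.37-.005,-.2421,.05],[.369,-.239,.028],[.369,-.216,.03]): print(proj("side",P))
E
```

```text
[251.31628634 304.00382967]
[253.60266945 311.42447984]
[253.51882528 304.06910784]
```

Call:
step_arm --pt "0 1.5 6 0 0 0" --pt "0 1.5 8 0 0 0" --pt "0 1 8 0 0 0" --pt "0 0 6 0 0 0" --pt "0 0 2 0 0 0" --pt "0 0 0 0 0 0" --pt "0 0 0 0 0 0"

```text
t: 43.87
tool_pos: [0.3709, -0.2171, 0.0122]
tcp_rot: [[0.987, -0.163, 0.005], [-0.163, -0.987, -0.004], [0.006, 0.003, -1.0]]
force: [0.3, 0.1, 0.0]
grip_width: 0.718
```

```bash
python3 plan.py .369 -.216 .0125 -99 3 x
```

```text
t 43.87 pos [ 0.3709 -0.2171  0.0122] j [-0.56  0.37  2.18 -0.    0.58  1.18] F [0.3 0.1 0. ] grip 0.718 min rows 1
[[-0.7, -0.2, -0.1, 0.05, -0.11, -0.14], [-0.7, -0.2, -0.1, 0.05, -0.11, -0.14], [-0.7, -0.2, -0.1, 0.05, -0.11, -0.14]]
```

Call:
step_arm --pt "0 0 0 0 0 0" --pt "0 0 0 0 0 0" --pt "0 0 0 0 0 0" --pt "0 0 0 0 0 0" --pt "0 0 0 0 0 0" --pt "0 0 0 0 0 0" --fingers 0

```text
t: 44.37
tool_pos: [0.371, -0.2171, 0.0131]
tcp_rot: [[0.986, -0.164, 0.006], [-0.164, -0.986, -0.004], [0.007, 0.003, -1.0]]
force: [-0.1, 0.1, -1.1]
grip_width: 0.521
```

Call:
step_arm --pt "0 0 -5 0 0 0" --pt "0 0 -10 0 0 0" --pt "0 0 -15 0 0 0" --pt "0 0 -20 0 0 0" --pt "0 0 -25 0 0 0" --pt "0 0 -25 0 0 0" --pt "0 0 -20 0 0 0" --pt "0 0 -15 0 0 0"

```text
t: 45.03
tool_pos: [0.3669, -0.2146, 0.1521]
tcp_rot: [[0.987, -0.164, -0.003], [-0.164, -0.987, 0.002], [-0.004, -0.001, -1.0]]
force: [-0.6, -0.3, -1.7]
grip_width: 0.517
```

```bash
python3 plan.py .6392 -.0469 .14 -89 11 x; python3 - <<'E'
from h import *
crop("side","s33",200,200,400,370,3)
E
```

```text
t 45.03 pos [ 0.3669 -0.2146  0.1521] j [-0.56  0.16  2.   -0.    0.98  1.18] F [-0.6 -0.3 -1.7] grip 0.517 min rows 9
[[21.9, -19.1, 1.1, -0.01, 0.02, -0.95], [22.2, -18.7, 1.1, -0.01, 0.02, -0.95], [22.5, -18.4, 1.1, -0.01, 0.02, -0.95], [22.8, -18.0, 1.1, -0.01, 0.02, -0.95], [23.1, -17.6, 1.1, -0.01, 0.02, -0.95], [23.4, -17.2, 1.1, -0.01, 0.02, -0.95], [23.7, -16.8, 1.1, -0.01, 0.02, -0.95], [24.0, -16.4, 1.1, -0.01, 0.02, -0.95], [24.3, -16.0, 1.1, -0.01, 0.02, -0.95], [24.5, -15.6, 1.1, -0.01, 0.02, -0.95], [24.8, -15.2, 1.1, -0.01, 0.02, -0.95]]
```

View pics/s33.png

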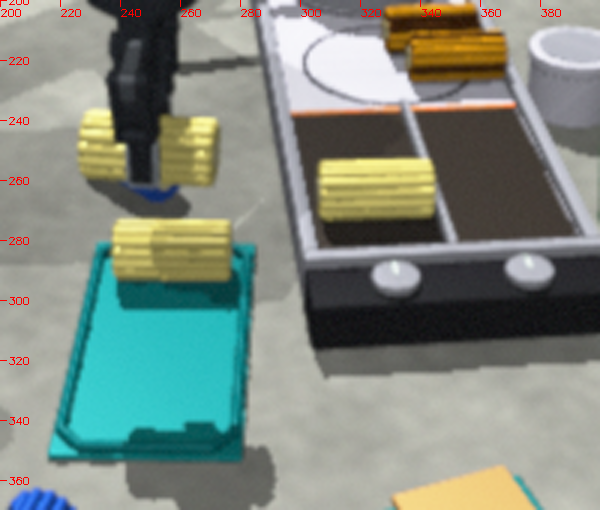

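Call:
step_arm --pt "16 -14 0.5 0 0 -0.9" --pt "22 -19 0.5 0 0 -0.9" --pt "22.5 -18.5 0.5 0 0 -0.9" --pt "23 -18 0.5 0 0 -0.9" --pt "23 -17.5 0.5 0 0 -0.9" --pt "23.5 -17 0.5 0 0 -0.9" --pt "23.5 -17 1 0 0 -0.9" --pt "24 -16.5 1 0 0 -0.9" --pt "24 -16 1 0 0 -0.9" --pt "24 -15.5 1 0 0 -0.9" --pt "17 -11 1 0 0 -0.9" --pt "0 0 0 0 0 0"

```text
t: 46.08
tool_pos: [0.6337, -0.0478, 0.1429]
tcp_rot: [[1.0, 0.014, -0.001], [0.014, -1.0, -0.003], [-0.001, 0.003, -1.0]]
force: [0.4, 0.7, -0.3]
grip_width: 0.52
```

```bash
python3 plan.py .6392 -.0469 .08 -89 5 x; python3 - <<'E'
from h import *
crop("side","s34",280,180,420,320,4)
E
```

```text
t 46.08 pos [ 0.6337 -0.0478  0.1429] j [-0.09  0.48  1.55 -0.    1.12  1.47] F [ 0.4  0.7 -0.3] grip 0.520 min rows 2
[[1.1, -0.2, 12.6, 0.03, 0.01, -0.04], [1.1, -0.2, 12.6, 0.03, 0.01, -0.04], [1.1, -0.2, 12.6, 0.03, 0.01, -0.04], [1.1, -0.2, 12.6, 0.03, 0.01, -0.04], [1.1, -0.2, 12.6, 0.03, 0.01, -0.04]]
```

View pics/s34.png

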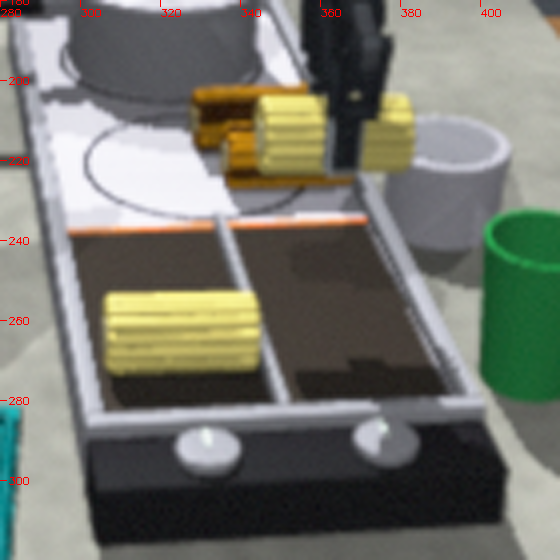

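Call:
step_arm --pt "1 0 8 0 0 0" --pt "1 0 13 0 0 0" --pt "1 0 13 0 0 0" --pt "1 0 13 0 0 0" --pt "1 0 13 0 0 0" --pt "0 0 10 0 0 0" --pt "0 0 0 0 0 0" --pt "0 0 0 0 0 0"

```text
t: 46.8
tool_pos: [0.628, -0.0533, 0.0654]
tcp_rot: [[1.0, 0.007, -0.013], [0.007, -1.0, -0.004], [-0.013, 0.004, -1.0]]
force: [-0.4, 0.4, -1.1]
grip_width: 0.52
```

```bash
python3 plan.py .640 -.0469 .0465 -89 5 x; python3 - <<'E'
from h import *
crop("side","s35",300,200,420,310,6)
E
```

```text
t 46.80 pos [ 0.628  -0.0533  0.0654] j [-0.1   0.55  1.64 -0.01  0.97  1.47] F [-0.4  0.4 -1.1] grip 0.520 min rows 1
[[2.5, -1.3, 3.7, 0.05, 0.15, -0.11], [2.5, -1.3, 3.7, 0.05, 0.15, -0.11], [2.4, -1.3, 3.8, 0.05, 0.15, -0.11], [2.4, -1.2, 3.8, 0.05, 0.15, -0.11], [2.4, -1.2, 3.8, 0.05, 0.15, -0.11]]
```

View pics/s35.png

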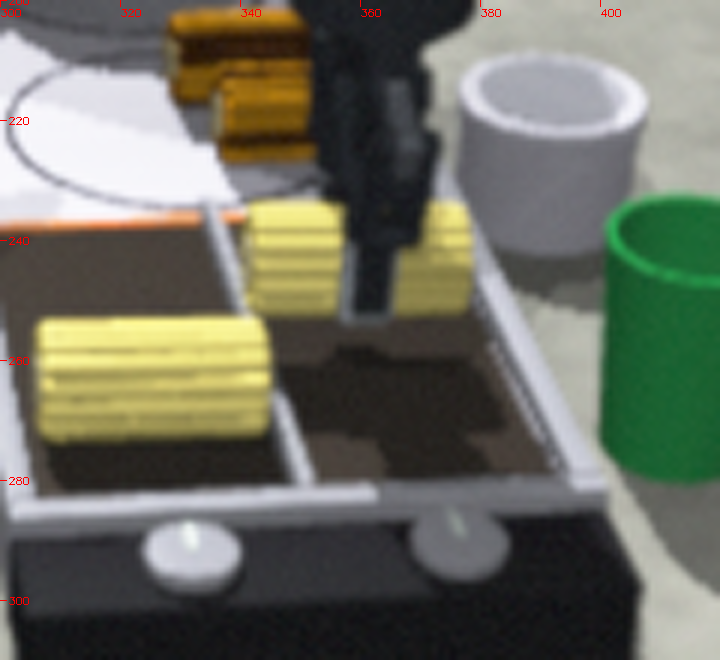

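Call:
step_arm --pt "3 -1.5 0 0 0.2 -0.1" --pt "4 -1.5 0.5 0 0.2 -0.1" --pt "3 -1.5 0.5 0 0.2 -0.1" --pt "1 0 1 0 0.1 0" --pt "0 0 0 0 0 0" --pt "0 0 0 0 0 0"

```text
t: 47.35
tool_pos: [0.642, -0.0485, 0.0667]
tcp_rot: [[1.0, 0.013, 0.007], [0.013, -1.0, -0.005], [0.007, 0.005, -1.0]]
force: [0.1, 0.6, -0.7]
grip_width: 0.523
```

```bash
python3 plan.py .640 -.0469 .0465 -89 4 x; python3 - <<'E'
from h import *
crop("side","s36",300,200,420,310,6)
E
```

```text
t 47.35 pos [ 0.642  -0.0485  0.0667] j [-0.09  0.56  1.62 -0.    0.96  1.47] F [ 0.1  0.6 -0.7] grip 0.523 min rows 1
[[-0.5, -0.4, 5.0, 0.07, -0.1, -0.06], [-0.5, -0.4, 5.0, 0.07, -0.1, -0.06], [-0.5, -0.4, 5.0, 0.07, -0.1, -0.06], [-0.5, -0.4, 5.0, 0.07, -0.1, -0.06]]
```

View pics/s36.png

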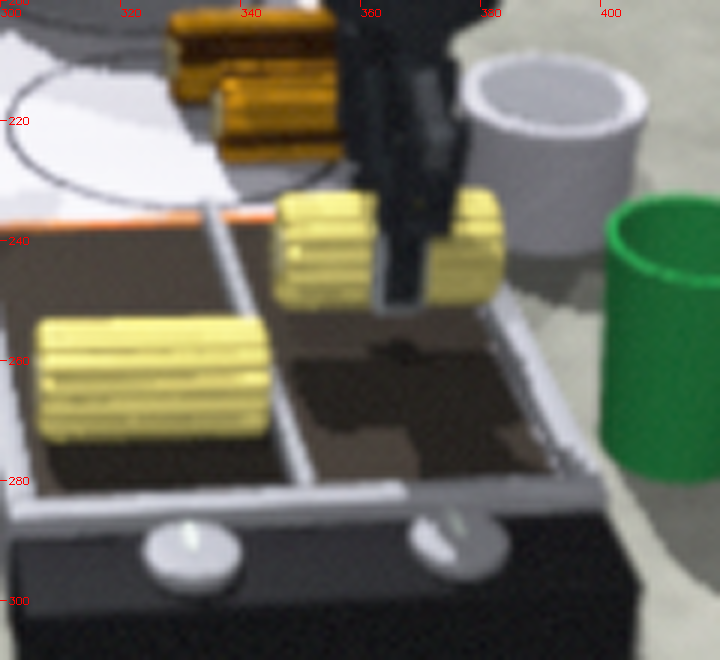

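```bash
python3 - <<'E'
from h import *
for dx in(-.045,0,.045): print(proj("side",[.6392+dx,-.0485,.081]))
for gx in(3,53,103): 
    print(gx,proj("side",[.5845+gx/1e3+.0017,.0623+gx*.0157/1e3-.11,.048]))
E
```

```text
[345.22796325 241.70353198]
[363.32496869 241.13141238]
[381.27960037 240.56379379]
3 [342.37324169 253.17367584]
53 [362.14346262 252.33582386]
103 [381.72145862 251.50611828]
```

Call:
step_arm --pt "-0.5 -0.4 4 0 -0.1 0" --pt "-0.5 -0.4 5 0 -0.1 0" --pt "-0.5 -0.4 5 0 -0.1 0" --pt "-0.5 0 4 0 -0.1 0" --pt "0 0 1 0 0 0" --pt "0 0 0 0 0 0"

```text
t: 47.9
tool_pos: [0.6391, -0.0472, 0.0451]
tcp_rot: [[1.0, 0.013, -0.002], [0.013, -1.0, -0.005], [-0.003, 0.005, -1.0]]
force: [0.0, 0.7, -0.6]
grip_width: 0.521
```

```bash
python3 plan.py .640 -.0469 .045 -89 1 x; python3 - <<'E'
from h import *
crop("side","s37",300,200,420,310,6)
E
```

```text
t 47.90 pos [ 0.6391 -0.0472  0.0451] j [-0.09  0.58  1.64 -0.01  0.92  1.47] F [ 0.   0.7 -0.6] grip 0.521 min rows 1
[[0.9, -0.3, 0.1, 0.27, 0.15, -0.25]]
```

View pics/s37.png

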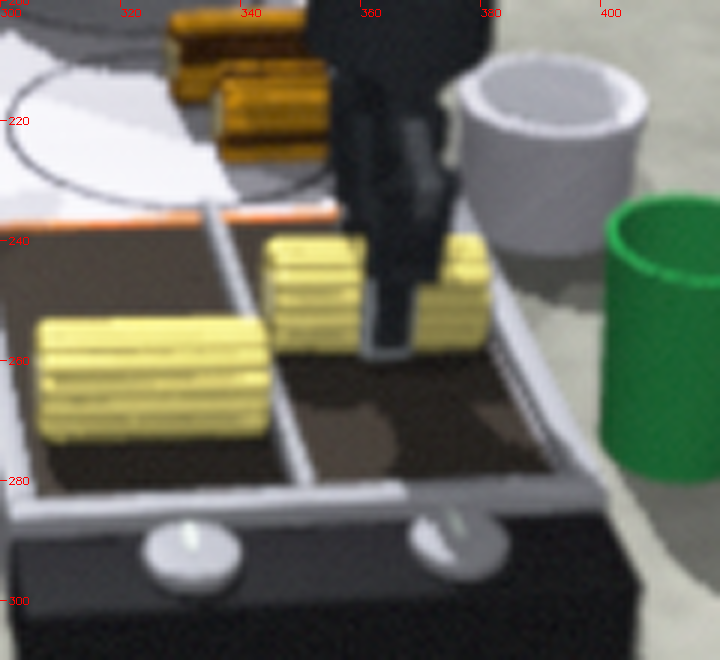

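Inside the lane, clear of both rails. Touch down, release.

Call:
step_arm --pt "0 0 1.2 0 0 0" --pt "0 0 0.5 0 0 0"

```text
t: 48.12
tool_pos: [0.6392, -0.0473, 0.0437]
tcp_rot: [[1.0, 0.013, -0.002], [0.013, -1.0, -0.005], [-0.002, 0.005, -1.0]]
force: [-2.3, -0.2, 2.3]
grip_width: 0.521
```

Call:
step_arm --pt "0 0 0 0 0 0" --pt "0 0 0 0 0 0" --pt "0 0 0 0 0 0" --pt "0 0 0 0 0 0" --pt "0 0 0 0 0 0" --fingers 0.72

```text
t: 48.53
tool_pos: [0.6405, -0.0475, 0.0452]
tcp_rot: [[1.0, 0.013, 0.001], [0.013, -1.0, -0.005], [0.001, 0.005, -1.0]]
force: [-0.1, -0.8, -0.2]
grip_width: 0.724
```

Call:
step_arm --pt "0 0 -5 0 0 0" --pt "0 0 -10 0 0 0" --pt "0 0 -15 0 0 0" --pt "0 0 -20 0 0 0" --pt "0 0 -20 0 0 0" --pt "0 0 -15 0 0 0"

```text
t: 49.03
tool_pos: [0.6383, -0.0469, 0.1328]
tcp_rot: [[1.0, 0.013, -0.006], [0.013, -1.0, -0.004], [-0.006, 0.004, -1.0]]
force: [0.6, 0.4, 0.1]
grip_width: 0.717
```

```bash
python3 plan.py .3764 -.134 .12 -93.4 10 x; python3 - <<'E'
from h import *
crop("side","s38",220,180,420,320,4)
E
```

```text
t 49.03 pos [ 0.6383 -0.0469  0.1328] j [-0.09  0.49  1.54 -0.01  1.11  1.47] F [0.6 0.4 0.1] grip 0.717 min rows 7
[[-26.3, 8.4, 1.5, 0.03, 0.03, 0.41], [-26.2, 8.6, 1.5, 0.03, 0.03, 0.41], [-26.2, 8.7, 1.4, 0.03, 0.03, 0.41], [-26.1, 8.9, 1.4, 0.03, 0.03, 0.41], [-26.0, 9.1, 1.4, 0.03, 0.03, 0.41], [-26.0, 9.3, 1.4, 0.03, 0.03, 0.41], [-25.9, 9.5, 1.4, 0.03, 0.03, 0.41], [-25.8, 9.7, 1.3, 0.03, 0.03, 0.41], [-25.8, 9.9, 1.3, 0.03, 0.03, 0.41], [-25.7, 10.1, 1.3, 0.03, 0.03, 0.41]]
```

View pics/s38.png

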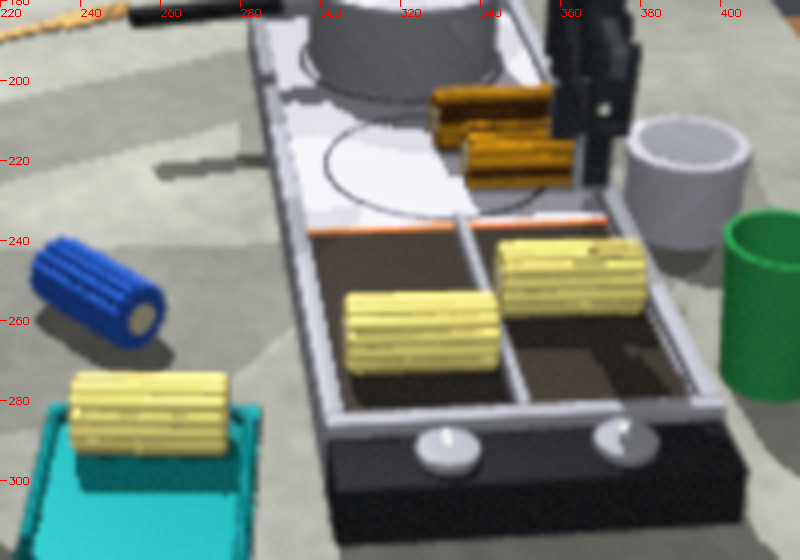

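Call:
step_arm --pt "-18 6 1 0 0 0.4" --pt "-26 8.5 1 0 0 0.4" --pt "-26 8.5 1 0 0 0.4" --pt "-26 9 1 0 0 0.4" --pt "-26 9 1 0 0 0.4" --pt "-26 9.5 1 0 0 0.4" --pt "-26 9.5 1 0 0 0.4" --pt "-25 9.5 1 0 0 0.4" --pt "-25 9.5 1 0 0 0.4" --pt "-18 7 1 0 0 0.4" --pt "0 0 0 0 0 0" --pt "0 0 0 0 0 0"

```text
t: 50.08
tool_pos: [0.3892, -0.1303, 0.1305]
tcp_rot: [[0.998, -0.058, 0.018], [-0.058, -0.998, -0.008], [0.019, 0.006, -1.0]]
force: [-0.0, -1.0, 0.4]
grip_width: 0.719
```

```bash
python3 plan.py .3764 -.134 .045 -93.4 7 x
```

```text
t 50.08 pos [ 0.3892 -0.1303  0.1305] j [-0.35  0.15  2.08 -0.    0.89  1.28] F [-0.  -1.   0.4] grip 0.719 min rows 3
[[-2.0, 0.6, 12.2, 0.05, -0.15, 0.01], [-2.0, 0.6, 12.2, 0.05, -0.15, 0.01], [-2.0, 0.6, 12.2, 0.05, -0.15, 0.01], [-1.9, 0.6, 12.2, 0.05, -0.15, 0.01], [-1.9, 0.6, 12.2, 0.05, -0.15, 0.01], [-1.9, 0.6, 12.2, 0.05, -0.15, 0.01], [-1.8, 0.6, 12.2, 0.05, -0.15, 0.01]]
```

Call:
step_arm --pt "-2 0.6 8 0 -0.1 0" --pt "-2 0.6 12 0 -0.2 0" --pt "-2 0.6 12 0 -0.2 0" --pt "-2 0.6 12 0 -0.2 0" --pt "-2 0.6 12 0 -0.2 0" --pt "-2 0.6 12 0 -0.1 0" --pt "-1 0 10 0 0 0" --pt "0 0 4 0 0 0" --pt "0 0 0 0 0 0"

```text
t: 50.83
tool_pos: [0.3892, -0.1339, 0.0437]
tcp_rot: [[0.999, -0.052, 0.013], [-0.051, -0.999, -0.01], [0.013, 0.009, -1.0]]
force: [-0.3, -1.4, -0.3]
grip_width: 0.716
```

```bash
python3 plan.py .3764 -.134 .0125 -93.4 4 x
```

```text
t 50.83 pos [ 0.3892 -0.1339  0.0437] j [-0.36  0.29  2.19 -0.01  0.64  1.27] F [-0.3 -1.4 -0.3] grip 0.716 min rows 1
[[-3.3, 0.1, 7.8, 0.13, -0.19, 0.11], [-3.3, 0.2, 7.8, 0.13, -0.19, 0.11], [-3.2, 0.2, 7.8, 0.13, -0.19, 0.11], [-3.2, 0.2, 7.8, 0.13, -0.19, 0.11]]
```

Call:
step_arm --pt "-4 0 3 0.1 -0.2 0" --pt "-5 0 5 0.1 -0.2 0" --pt "-4 0 6 0.1 -0.2 0" --pt "-2 0 6 0 -0.1 0" --pt "0 0 3 0 0 0" --pt "0 0 0 0 0 0" --pt "0 0 0 0 0 0"

```text
t: 51.42
tool_pos: [0.3753, -0.1333, 0.0191]
tcp_rot: [[0.999, -0.05, 0.003], [-0.05, -0.999, -0.004], [0.003, 0.004, -1.0]]
force: [0.2, -0.3, -0.5]
grip_width: 0.721
```

```bash
python3 plan.py .3764 -.134 .0125 -93.4 2 x
```

```text
t 51.42 pos [ 0.3753 -0.1333  0.0191] j [-0.37  0.33  2.24 -0.01  0.57  1.26] F [ 0.2 -0.3 -0.5] grip 0.721 min rows 1
[[0.6, 0.3, 3.3, 0.11, -0.08, 0.26], [0.6, 0.3, 3.3, 0.11, -0.08, 0.26]]
```

Call:
step_arm --pt "0 0.3 3 0 0 0.3" --pt "0 0.3 3 0 0 0.2" --pt "0 0 0 0 0 0" --pt "0 0 0 0 0 0"

```text
t: 51.75
tool_pos: [0.3761, -0.1343, 0.013]
tcp_rot: [[0.998, -0.06, 0.004], [-0.06, -0.998, -0.005], [0.005, 0.005, -1.0]]
force: [0.1, 0.1, -0.3]
grip_width: 0.72
```

Call:
step_arm --pt "0 0 0 0 0 0" --pt "0 0 0 0 0 0" --pt "0 0 0 0 0 0" --pt "0 0 0 0 0 0" --pt "0 0 0 0 0 0" --pt "0 0 0 0 0 0" --fingers 0

```text
t: 52.25
tool_pos: [0.3761, -0.1342, 0.0135]
tcp_rot: [[0.998, -0.06, 0.005], [-0.06, -0.998, -0.005], [0.005, 0.004, -1.0]]
force: [-0.4, 0.6, -1.0]
grip_width: 0.519
```

Call:
step_arm --pt "0 0 -5 0 0 0" --pt "0 0 -10 0 0 0" --pt "0 0 -15 0 0 0" --pt "0 0 -20 0 0 0" --pt "0 0 -25 0 0 0" --pt "0 0 -25 0 0 0" --pt "0 0 -20 0 0 0" --pt "0 0 -15 0 0 0"

```text
t: 52.92
tool_pos: [0.3717, -0.1321, 0.1524]
tcp_rot: [[0.998, -0.06, -0.007], [-0.06, -0.998, -0.0], [-0.007, 0.001, -1.0]]
force: [0.3, 0.5, -2.8]
grip_width: 0.52
```

```bash
python3 plan.py .5324 .0065 .13 -89 9 x; python3 - <<'E'
from h import *
crop("side","s39",200,180,400,330,4)
E
```

```text
t 52.92 pos [ 0.3717 -0.1321  0.1524] j [-0.37  0.11  2.06 -0.    0.97  1.26] F [ 0.3  0.5 -2.8] grip 0.520 min rows 6
[[16.9, -16.5, 2.4, 0.0, 0.05, -0.49], [17.1, -16.3, 2.4, 0.0, 0.05, -0.49], [17.2, -16.2, 2.4, 0.0, 0.05, -0.49], [17.3, -16.0, 2.4, 0.0, 0.05, -0.49], [17.5, -15.9, 2.4, 0.0, 0.05, -0.49], [17.6, -15.7, 2.4, 0.0, 0.05, -0.49], [17.7, -15.6, 2.4, 0.0, 0.05, -0.49], [17.9, -15.4, 2.5, 0.0, 0.05, -0.49], [18.0, -15.2, 2.5, 0.0, 0.05, -0.49]]
```

View pics/s39.png

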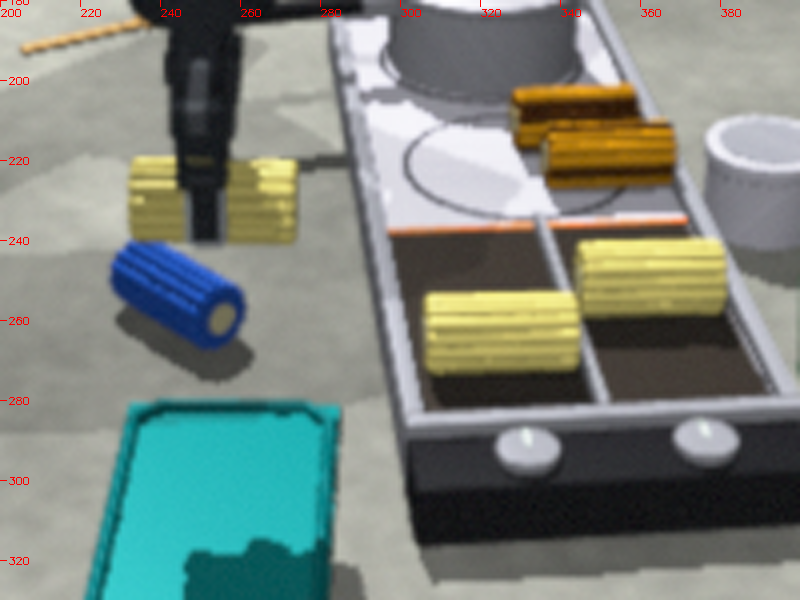

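Call:
step_arm --pt "12 -12 1.5 0 0 -0.5" --pt "17 -16.5 2 0 0 -0.5" --pt "17 -16.5 2 0 0 -0.5" --pt "17 -16 2 0 0 -0.5" --pt "17.5 -16 2 0 0 -0.5" --pt "17.5 -16 2 0 0 -0.5" --pt "17.5 -15.5 2 0 0.1 -0.5" --pt "17.5 -15.5 2 0 0.1 -0.5" --pt "15 -13 2 0 0.1 -0.4" --pt "0 0 0 0 0 0" --pt "0 0 0 0 0 0"

```text
t: 53.88
tool_pos: [0.5285, 0.0071, 0.1338]
tcp_rot: [[1.0, 0.019, 0.002], [0.019, -1.0, -0.004], [0.002, 0.004, -1.0]]
force: [-0.3, 0.0, -1.4]
grip_width: 0.52
```

```bash
python3 plan.py .5324 .0065 .07 -89 6 x
```

```text
t 53.88 pos [0.5285 0.0071 0.1338] j [-0.01  0.33  1.82 -0.01  0.99  1.55] F [-0.3  0.  -1.4] grip 0.520 min rows 2
[[0.6, 0.1, 10.6, 0.04, -0.02, 0.01], [0.6, 0.1, 10.6, 0.04, -0.02, 0.01], [0.6, 0.1, 10.6, 0.04, -0.02, 0.01], [0.6, 0.1, 10.6, 0.04, -0.02, 0.01], [0.6, 0.1, 10.6, 0.04, -0.02, 0.01], [0.6, 0.1, 10.6, 0.04, -0.02, 0.01]]
```

Call:
step_arm --pt "0.5 0 6 0 0 0" --pt "0.5 0 10 0 0 0" --pt "0.5 0 12 0 0 0" --pt "0.5 0 12 0 0 0" --pt "0.5 0 12 0 0 0" --pt "0.5 0 10 0 0 0" --pt "0 0 4 0 0 0" --pt "0 0 0 0 0 0" --pt "0 0 0 0 0 0"

```text
t: 54.63
tool_pos: [0.5234, 0.0016, 0.06]
tcp_rot: [[1.0, 0.012, -0.007], [0.012, -1.0, -0.006], [-0.007, 0.006, -1.0]]
force: [0.2, 0.3, -0.1]
grip_width: 0.524
```

```bash
python3 plan.py .532 .0065 .0455 -89 4 x; python3 - <<'E'
from h import *
crop("side","s40",280,180,400,290,6)
for dx in(-.045,0,.045): print(proj("side",[.5324+dx,.0065,manip.state()["tool_pos"][2]+.0145]))
E
```

```text
t 54.63 pos [0.5234 0.0016 0.06  ] j [-0.02  0.41  1.91 -0.01  0.82  1.55] F [ 0.2  0.3 -0.1] grip 0.524 min rows 1
[[2.2, -1.2, 3.6, 0.08, 0.1, -0.08], [2.2, -1.2, 3.6, 0.08, 0.1, -0.08], [2.2, -1.2, 3.6, 0.08, 0.1, -0.08], [2.2, -1.2, 3.6, 0.08, 0.1, -0.08]]
[299.68315835 234.47502591]
[317.37080272 233.94897702]
[334.92376293 233.42693377]
```

View pics/s40.png

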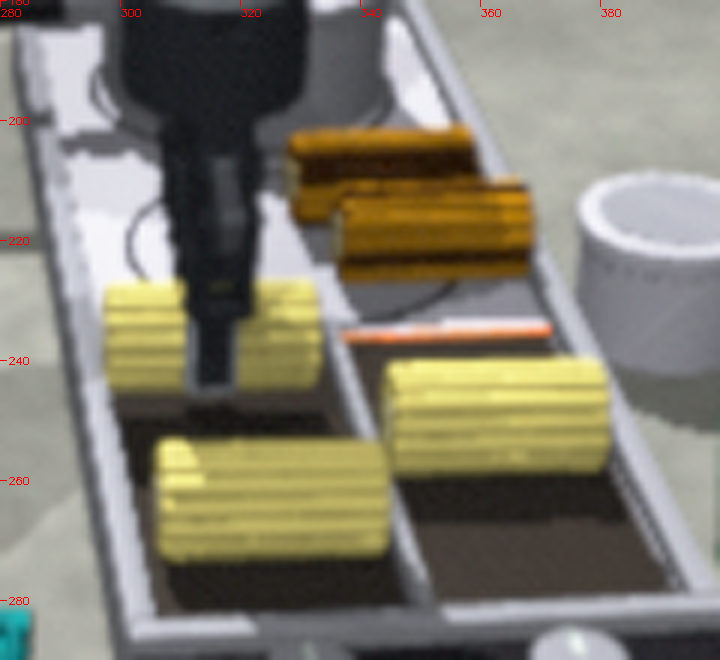

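Call:
step_arm --pt "2 -1 0 0 0.1 0" --pt "2 -1.5 0 0 0.1 0" --pt "1.5 -1 0 0 0.1 0" --pt "0 0 0 0 0 0" --pt "0 0 0 0 0 0"

```text
t: 55.1
tool_pos: [0.531, 0.0053, 0.0624]
tcp_rot: [[1.0, 0.011, 0.004], [0.011, -1.0, -0.006], [0.004, 0.006, -1.0]]
force: [-0.2, 0.4, -0.0]
grip_width: 0.515
```

```bash
python3 plan.py .531 .0065 .0455 -89 4 x; python3 - <<'E'
from h import *
crop("side","s41",280,180,400,290,6)
for dx in(-.045,0,.045): print(proj("side",[.5324+dx,.0065,manip.state()["tool_pos"][2]+.0145]))
E
```

```text
t 55.10 pos [0.531  0.0053 0.0624] j [-0.01  0.42  1.9  -0.01  0.82  1.56] F [-0.2  0.4 -0. ] grip 0.515 min rows 1
[[-0.0, -0.3, 4.2, 0.08, -0.06, -0.09], [-0.0, -0.3, 4.2, 0.08, -0.06, -0.09], [-0.0, -0.3, 4.2, 0.08, -0.06, -0.09], [0.0, -0.3, 4.2, 0.08, -0.06, -0.09]]
[299.69565995 233.66743418]
[317.4000027  233.14397665]
[334.96940697 232.62450879]
```

View pics/s41.png

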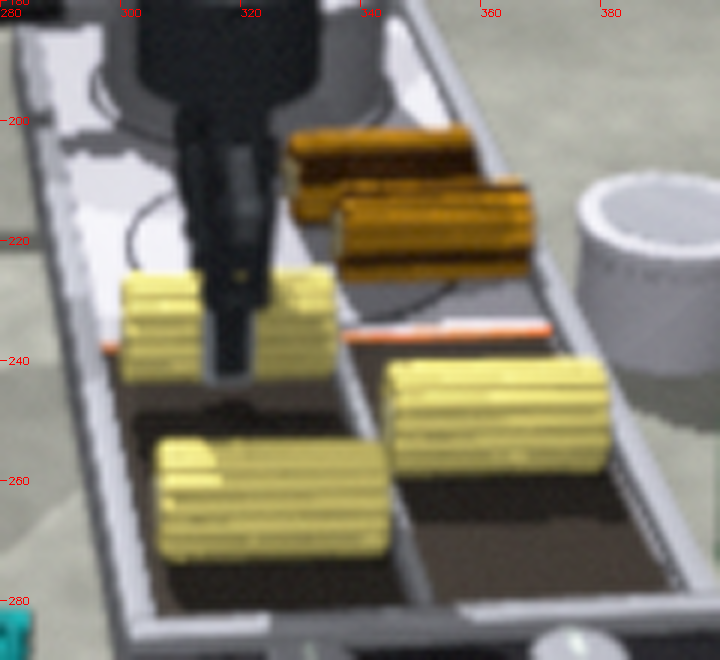

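Call:
step_arm --pt "-0.4 -0.3 3 0 0 0" --pt "-0.4 -0.3 4 0 0 0" --pt "-0.2 -0.3 4 0 0 0" --pt "0 0 4 0 0 0" --pt "0 0 1 0 0 0" --pt "0 0 0 0 0 0"

```text
t: 55.65
tool_pos: [0.5297, 0.0063, 0.0445]
tcp_rot: [[1.0, 0.012, 0.004], [0.012, -1.0, -0.006], [0.004, 0.006, -1.0]]
force: [-0.2, -1.0, -1.8]
grip_width: 0.516
```

```bash
python3 plan.py .531 .0065 .0450 -89 1 x; python3 - <<'E'
from h import *
crop("side","s42",280,180,400,290,6)
E
```

```text
t 55.65 pos [0.5297 0.0063 0.0445] j [-0.01  0.44  1.92 -0.01  0.78  1.56] F [-0.2 -1.  -1.8] grip 0.516 min rows 1
[[1.3, -0.2, -0.5, 0.33, -0.2, -0.32]]
```

View pics/s42.png

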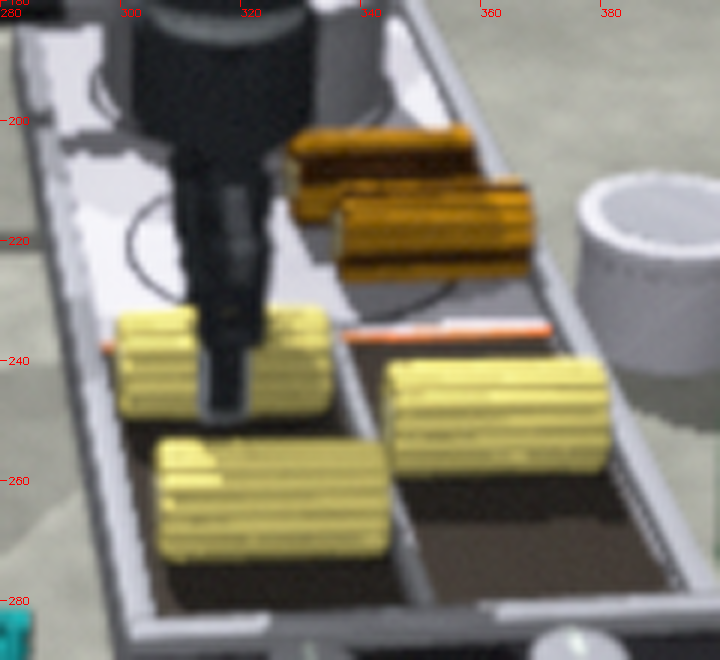

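Call:
step_arm --pt "0.3 0 1.2 0 0 0" --pt "0 0 0.5 0 0 0"

```text
t: 55.87
tool_pos: [0.53, 0.0063, 0.0444]
tcp_rot: [[1.0, 0.012, 0.004], [0.012, -1.0, -0.006], [0.004, 0.006, -1.0]]
force: [0.6, 0.7, -1.1]
grip_width: 0.519
```

Call:
step_arm --pt "0 0 0 0 0 0" --pt "0 0 0 0 0 0" --pt "0 0 0 0 0 0" --pt "0 0 0 0 0 0" --pt "0 0 0 0 0 0" --fingers 0.72

```text
t: 56.28
tool_pos: [0.5313, 0.0063, 0.0453]
tcp_rot: [[1.0, 0.012, 0.007], [0.012, -1.0, -0.006], [0.007, 0.006, -1.0]]
force: [0.9, -0.8, 0.5]
grip_width: 0.717
```

Call:
step_arm --pt "0 0 -5 0 0 0" --pt "0 0 -10 0 0 0" --pt "0 0 -15 0 0 0" --pt "0 0 -20 0 0 0" --pt "0 0 -25 0 0 0" --pt "0 0 -25 0 0 0" --pt "-15 0 -15 0 0 0" --pt "-20 0 -10 0 0 0" --pt "-20 0 -5 0 0 0" --pt "-15 0 0 0 0 0" --pt "0 0 0 0 0 0" --pt "0 0 0 0 0 0"

```text
t: 57.28
tool_pos: [0.4598, 0.0062, 0.1901]
tcp_rot: [[1.0, 0.012, 0.017], [0.012, -1.0, -0.006], [0.017, 0.006, -1.0]]
force: [0.8, -0.4, 0.4]
grip_width: 0.72
```

```bash
python3 - <<'E'
from h import *
im=optics.capture("side");crop("side","s43",220,150,440,310,3,im)
cv2.imwrite("pics/s43f.png",im[:,:,::-1])
crop("top","t43",115,150,315,300,4)
E
```

```text
(no output)
```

View pics/s43.png

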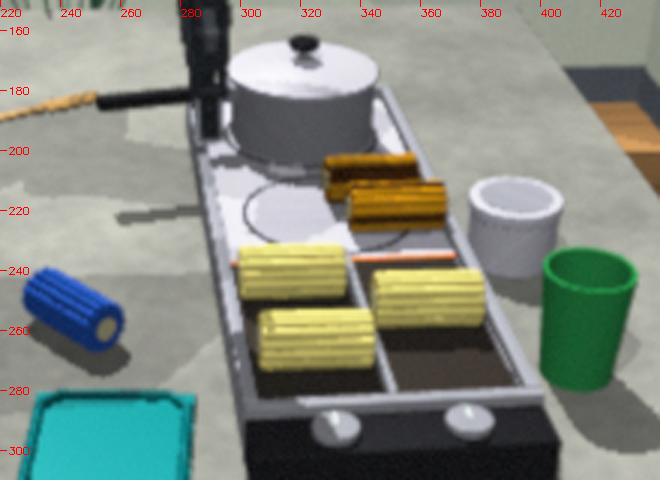

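View pics/t43.png

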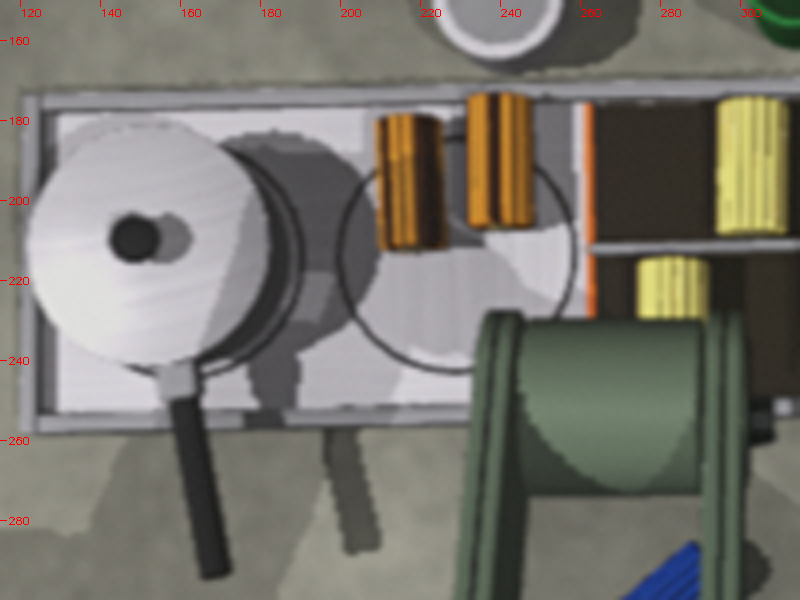

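Call:
step_arm --pt "-10 -15 -5 0 0 0" --pt "-10 -30 -5 0 0 0" --pt "-10 -38 -5 0 0 0" --pt "-5 -38 -5 0 0 0" --pt "-5 -38 0 0 0 0" --pt "0 -38 0 0 0 0" --pt "0 -38 0 0 0 0" --pt "0 -38 0 0 0 0" --pt "0 -38 0 0 0 0" --pt "0 -20 0 0 0 0" --pt "0 0 0 0 0 0" --pt "0 0 0 0 0 0"

```text
t: 58.38
tool_pos: [0.4257, 0.3572, 0.2025]
tcp_rot: [[1.0, 0.008, 0.016], [0.008, -1.0, -0.007], [0.016, 0.007, -1.0]]
force: [-0.5, -0.4, -0.7]
grip_width: 0.722
```

```bash
python3 - <<'E'
from h import *
print(manip.state()["tool_pos"],manip.state()["t"])
im=optics.capture("top");crop("top","t44",200,150,480,340,2,im);crop("top","t44b",200,160,360,260,5,im)
im=optics.capture("side");crop("side","s44",200,120,440,430,2,im)
E
```

```text
[0.42565664 0.35719823 0.20245074] 58.3833
```

View pics/t44.png

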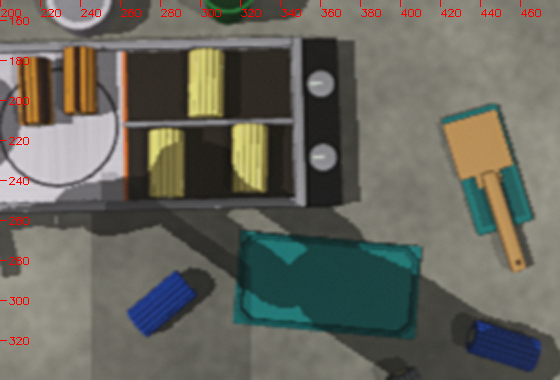

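View pics/t44b.png

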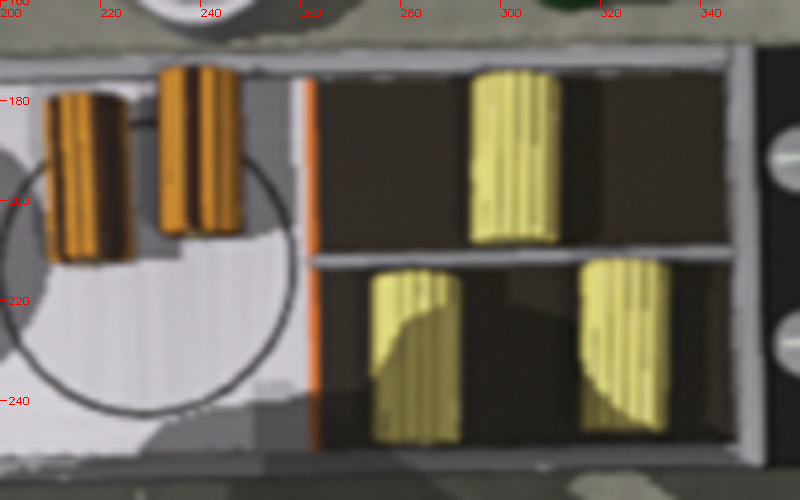

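View pics/s44.png

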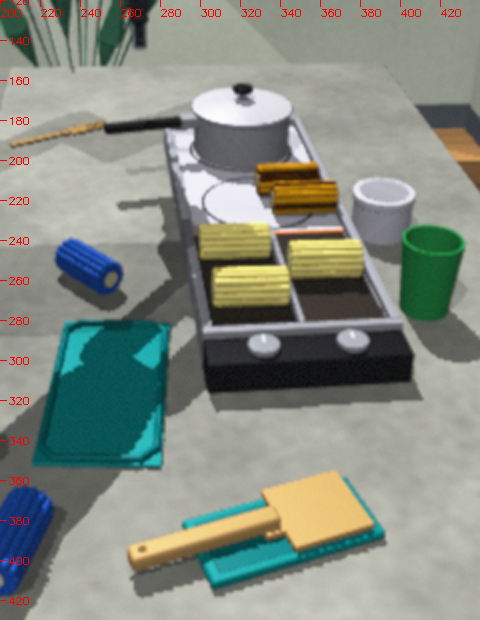

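```bash
python3 - <<'E'
from h import *
a=np.radians(.9);g=np.array([.5845,.0623]);G=np.array([[np.cos(a),np.sin(a)],[-np.sin(a),np.cos(a)]])
for n,p in(("raw1",(283,231.2)),("raw3",(322.6,229)),("raw2",(300.7,191.3)),("cobA",(216.5,195)),("cobB",(238.5,190))):
    print(n,(G@(pw("top",*p,.064)[:2]-g)*1000).round(1))
E
```

```text
raw1 [-54.4 -56.8]
raw3 [ -51.  -161.8]
raw2 [  51.5 -106.1]
cobA [ 46.8 118.6]
cobB [58.9 59.9]
```

```bash
python3 - <<'E'
from bench import manip
print(manip.close_job())
E
```

```text
the job is handed in; nothing more can be done
None
```

The job is done and handed in, 58 s into the 210 s allowed.

- **Saucepan:** I slid it by its handle along the top onto the far ring. The knob measured within about 1 mm of the ring centre in y.
- **Grilled corn:** Two charred pieces were present, both in the back lane. I rolled each past the orange line with the turner's front edge. Their centres now lie about 119 mm and 60 mm past the line, so the nearer one is clear by about 37 mm. The gripper did not touch them, and I saw no knock during the run.
- **Turner:** It is back flat on its teal rest.
- **Raw corn:** All three pieces lie across the lanes on the hot end, at griddle (x, y) of about (-54, -57), (-51, -162) and (+52, -106) mm. They look level and each is inside its lane.
- **Tin and cup:** I did not go near them, and they look unmoved.

**Checks:** The last pictures, from both cameras, agree with all of this. One measurement is marginal: the nearer grilled piece's far end came out at about x = 104 mm, with the rim at 103 mm. That is within the measuring error, and it lies flat. The last raw piece showed no clear touchdown force before I let go, so it may have dropped by less than 1 mm.

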